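Pack the printing kit on its carrier

ROBOT

A 7-joint arm with a two-finger parallel gripper is mounted at the origin on the work surface. World frame = base frame: x ahead of the robot, y to its left, z up, the work surface at z = 0. Lengths are in mm, angles in rad, forces in N, time in s.
With the tool pointing down it reaches from about 400 to 900 mm from the base axis. Payload 5.6 kg.
Tool frame: the origin (TCP) lies midway between the tips of the shut fingers; the grasp point (between the pads) lies 19 mm behind it (r.grip_point_offset is the distance from the TCP to the grasp point, in mm); y points along the fingers, z is the direction in which the jaws open and shut, and the axes are right-handed (so a half turn about y gives the same grasp; the last joint's range is limited). The gripper opens to 92 mm and grips with 3 to 60 N. Pads are 20 mm wide; open, the fingers measure 128 mm over their backs; the gripper's body (75 mm by 189 mm) begins 69 mm behind the grasp point.
Start: joints at [1.203, 0.468, -0.012, 1.603, 0.006, 1.071, -0.056], TCP at [207.386, -616.036, 214.592] pointing down, gripper open.
Joint ranges: [-2.53, 2.53], [-0.31, 2.02], [-1.57, 1.55], [0.28, 2.44], [-1.29, 4.43], [0.15, 1.84], [-2.92, 2.92]. Speed limits (rad/s): [2.57, 2.57, 3.14, 3.14, 3.14, 3.14, 3.14].

INTERFACE

Orientations are given as a 3x3 rotation matrix whose columns are the frame's x, y, z axes.
In Python, from plant import r, viewer, workorder gives the robot as it stands. The module is installed in compiled form; this text tells all that it offers.
- The arm moves only by the tool drive_tool, never from a script. Its argument "plan" is a list of rows, each an object of numbers: "tx", "ty", "tz": the shift along the world's x, y, z in units of 40 mm (1.0 is 40 mm); "ax", "ay", "az": the turn, a rotation vector about the world's x, y, z in degrees; "hand": the opening in per cent of the stroke, from 0 (shut) to 100 (fully open). In form: [{"tx": .., "ty": .., "tz": .., "ax": .., "ay": .., "az": .., "hand": ..}, ...]. A call has 1 to 5 rows; each row is the pose to reach, as a shift and turn from the pose commanded when the call began; what a row does not reach only later rows make up. A row lasts 1/12 s, in which the tool goes at most 41.7 mm and 7.16 degrees, less where a joint would pass 70% of its speed; a pose out of reach is approached as far as the arm can. A call with a gripper value outside its range is refused whole. The fingers move at their own pace and stop on an object; the grip force is fixed at half the most. Time passes only in rows, so rows that repeat a pose let the fingers close. It gives the time, the measured TCP pose, the force and the opening at its end, in the units of the state.
- r.sense(): the state, without advancing time (a new reading comes with each control period).
- viewer.snapshot(name): name is "side" or "top"; returns the picture (420x560x3 uint8, blue, green, red); there is no depth.
- viewer.camera_params(name): a dict with "mtx" (3x3 intrinsics, pixels), "extrinsics" (4x4, takes a point from camera to world coordinates). Camera axes: x right, y up, looking along -z (the intrinsics and any distortion apply to the point x, -y, -z); pixel columns grow to the right and rows downward; lengths in mm; the calibration is good to about 2 mm. A picture is of the moment at which its call begins. camera_params takes no time and is no camera call.
- workorder.hand_in(): hands the job in, once; it reports no verdict.
The state is a dict: "time_s": time; "joint_positions": joint angles; "qd": joint speeds; "effort": joint torques, N m; "position": TCP position; "tcp_rot": TCP orientation; "force": force on the tool from outside, world axes, zero at the start; "wrist_torque": the same for the moment, N m; "grip_width": finger opening in mm.
Only numpy, scipy, OpenCV 4.12 (cv2) and the standard library are available. Lean on these libraries where they do the work, as an engineer would, in place of code of your own. Each camera call takes 0.05 s, during which the arm holds its last target.

TASK

Pack the kit on its carrier for transport. First slide the carrier's upright stop fully open, away from the round steel plate. Then, leaving it open, stack every round wooden panel in one flat, centred pile on the plate, the large ones at the bottom, then the medium ones, the small one on top, and line up the square printing blocks in the row of marks on the carrier, one centred flat on each mark and square to the row (if there are fewer blocks than marks, any marks will do); last, slide the stop all the way in to its end stop beside the pile, and leave everything else on the table where it is.

Things in the scene. Friction and masses are not known exactly. Their poses are not given: they have to be found in the camera images.
- large_a: large round painting panel: a plain wooden disc 60 mm across and 18 mm thick, both faces alike, lying flat on the table; origin at its middle (9 mm above its underside), z along its axis. There are up to two large (60 mm), two medium (50 mm) and one small (40 mm); some may be absent
- large_b: large round painting panel: a plain wooden disc 60 mm across and 18 mm thick, both faces alike, lying flat on the table; origin at its middle (9 mm above its underside), z along its axis. There are up to two large (60 mm), two medium (50 mm) and one small (40 mm); some may be absent
- medium_a: medium round painting panel: a plain wooden disc 50 mm across and 18 mm thick, both faces alike, lying flat on the table; origin at its middle (9 mm above its underside), z along its axis. There are up to two large (60 mm), two medium (50 mm) and one small (40 mm); some may be absent
- medium_b: medium round painting panel: a plain wooden disc 50 mm across and 18 mm thick, both faces alike, lying flat on the table; origin at its middle (9 mm above its underside), z along its axis. There are up to two large (60 mm), two medium (50 mm) and one small (40 mm); some may be absent
- small_a: small round painting panel: a plain wooden disc 40 mm across and 18 mm thick, both faces alike, lying flat on the table; origin at its middle (9 mm above its underside), z along its axis. There are up to two large (60 mm), two medium (50 mm) and one small (40 mm); some may be absent
- block_a: small square printing block of plain wood, 32 x 32 mm and 20 mm thick, all blocks alike, lying flat on the table; origin at its middle (10 mm above its underside), x and y along its sides, z along its thickness. May be absent
- block_b: small square printing block of plain wood, 32 x 32 mm and 20 mm thick, all blocks alike, lying flat on the table; origin at its middle (10 mm above its underside), x and y along its sides, z along its thickness. May be absent
- block_c: small square printing block of plain wood, 32 x 32 mm and 20 mm thick, all blocks alike, lying flat on the table; origin at its middle (10 mm above its underside), x and y along its sides, z along its thickness. May be absent
- carrier: the carrier: a dark wooden board 170 x 280 mm, 12 mm thick, fixed to the table, with a round steel plate near one end the track of a sliding stop along the rest, and a row of three square cork-coloured marks along one long edge. Origin on the table under the middle of the round plate; z up, y along the track, away from the plate (the board spans y -55 to +225 mm, x -60 to +110 mm)
- plate (a point): centre of the top face of the carrier's round steel plate (76 mm across, 4 mm proud of the board, top face 16 mm above the table), same axes as the carrier
- stop (a joint): travel of the carrier's sliding stop along its track: 0 = fully open (upright face 121 mm from the plate's centre), 0.08 = fully home at its end stop beside the plate (face 41 mm from the plate's centre); moves towards the carrier's -y as it grows; sliding friction about 2.5 N; it stays where it is left
- knob (a point): centre of the top face of the black round grip knob on the sliding stop: 24 mm diameter, 46 mm tall, top 71 mm above the table. It rides on a 36 mm wide aluminium slide (top 25 mm above the table), 50 mm behind the stop's upright face (upright 50 x 8 mm, top 74 mm above the table); axes as the carrier
- jar: bystander, to be left alone: small closed paint jar, 42 mm across, 50 mm high
- tube: bystander, to be left alone: paint tube lying flat, about 80 x 28 x 16 mm
- eraser: bystander, to be left alone: white eraser, 48 x 22 x 14 mm
- tube_far: bystander, to be left alone: longer paint tube lying beyond the carrier, about 105 x 28 x 16 mm
- mark0 (a point): centre of a square mark (38 mm, flush with the board's top, 12 mm above the table) for a printing block, at x 85, y 50 mm of the carrier; the three marks make a straight row along the carrier's y, 50 mm apart; axes as the carrier
- mark1 (a point): centre of a square mark (38 mm, flush with the board's top, 12 mm above the table) for a printing block, at x 85, y 100 mm of the carrier; the three marks make a straight row along the carrier's y, 50 mm apart; axes as the carrier
- mark2 (a point): centre of a square mark (38 mm, flush with the board's top, 12 mm above the table) for a printing block, at x 85, y 150 mm of the carrier; the three marks make a straight row along the carrier's y, 50 mm apart; axes as the carrier
Mind the look-alikes: they are no part of the job. Leave any blue look-alike of the large_b alone.

How it is judged (in metres and radians):
On the way, in this order (a step that is already met when the one before it is completed fails the run):
1. the stop is slid fully open (within 5 mm of its open end) (value of joint stop below 0.005 m), for 0.2 s.
2. all panels are piled on the plate by size, flat, centred and still, and all blocks lie on the marks, with the stop still open (horizontal distance between each of large_a, large_b, medium_a, medium_b, small_a and plate below 0.008 m and angle between the z axis of each of large_a, large_b, medium_a, medium_b, small_a, block_a, block_b, block_c and the z axis of plate, either way round below 0.07 rad and z of each of large_a, large_b, medium_a, medium_b, small_a in the frame of plate above 0.005 m and linear speed of each of large_a, large_b, medium_a, medium_b, small_a, block_a, block_b, block_c below 0.02 m/s and ((angle between large_a's own z axis and vertical below 1 rad and z of medium_a in the frame of large_a above 0.01 m) or (angle between large_a's own z axis and vertical above 2 rad and z of medium_a in the frame of large_a below -0.01 m)) and ((angle between large_a's own z axis and vertical below 1 rad and z of medium_b in the frame of large_a above 0.01 m) or (angle between large_a's own z axis and vertical above 2 rad and z of medium_b in the frame of large_a below -0.01 m)) and ((angle between large_a's own z axis and vertical below 1 rad and z of small_a in the frame of large_a above 0.01 m) or (angle between large_a's own z axis and vertical above 2 rad and z of small_a in the frame of large_a below -0.01 m)) and ((angle between large_b's own z axis and vertical below 1 rad and z of medium_a in the frame of large_b above 0.01 m) or (angle between large_b's own z axis and vertical above 2 rad and z of medium_a in the frame of large_b below -0.01 m)) and ((angle between large_b's own z axis and vertical below 1 rad and z of medium_b in the frame of large_b above 0.01 m) or (angle between large_b's own z axis and vertical above 2 rad and z of medium_b in the frame of large_b below -0.01 m)) and ((angle between large_b's own z axis and vertical below 1 rad and z of small_a in the frame of large_b above 0.01 m) or (angle between large_b's own z axis and vertical above 2 rad and z of small_a in the frame of large_b below -0.01 m)) and ((angle between medium_a's own z axis and vertical below 1 rad and z of small_a in the frame of medium_a above 0.01 m) or (angle between medium_a's own z axis and vertical above 2 rad and z of small_a in the frame of medium_a below -0.01 m)) and ((angle between medium_b's own z axis and vertical below 1 rad and z of small_a in the frame of medium_b above 0.01 m) or (angle between medium_b's own z axis and vertical above 2 rad and z of small_a in the frame of medium_b below -0.01 m)) and (horizontal distance between block_a and mark0 below 0.008 m or horizontal distance between block_a and mark1 below 0.008 m or horizontal distance between block_a and mark2 below 0.008 m) and (angle between the x axis of block_a and the x axis of plate, either way round below 0.15 rad or angle between the x axis of block_a and the y axis of plate, either way round below 0.15 rad) and z of each of block_a, block_b, block_c in the frame of plate below 0.012 m and (horizontal distance between block_b and mark0 below 0.008 m or horizontal distance between block_b and mark1 below 0.008 m or horizontal distance between block_b and mark2 below 0.008 m) and (angle between the x axis of block_b and the x axis of plate, either way round below 0.15 rad or angle between the x axis of block_b and the y axis of plate, either way round below 0.15 rad) and (horizontal distance between block_c and mark0 below 0.008 m or horizontal distance between block_c and mark1 below 0.008 m or horizontal distance between block_c and mark2 below 0.008 m) and (angle between the x axis of block_c and the x axis of plate, either way round below 0.15 rad or angle between the x axis of block_c and the y axis of plate, either way round below 0.15 rad) and value of joint stop below 0.02 m), for 0.3 s.
3. the stop is slid home (within 5 mm of its end stop) (value of joint stop above 0.075 m), for 0.2 s.
At the end, for the whole second after the job is handed in: every panel is in one still pile, within 8 mm of the plate's centre, flat within 4 degrees, none under a larger one; every block lies flat within 8 mm of a mark, turned at most 8 degrees from the row; the stop is within 5 mm of its end stop beside the plate (horizontal distance between each of large_a, large_b, medium_a, medium_b, small_a and plate below 0.008 m and angle between the z axis of each of large_a, large_b, medium_a, medium_b, small_a, block_a, block_b, block_c and the z axis of plate, either way round below 0.07 rad and z of each of large_a, large_b, medium_a, medium_b, small_a in the frame of plate above 0.005 m and linear speed of each of large_a, large_b, medium_a, medium_b, small_a, block_a, block_b, block_c below 0.02 m/s and ((angle between large_a's own z axis and vertical below 1 rad and z of medium_a in the frame of large_a above 0.01 m) or (angle between large_a's own z axis and vertical above 2 rad and z of medium_a in the frame of large_a below -0.01 m)) and ((angle between large_a's own z axis and vertical below 1 rad and z of medium_b in the frame of large_a above 0.01 m) or (angle between large_a's own z axis and vertical above 2 rad and z of medium_b in the frame of large_a below -0.01 m)) and ((angle between large_a's own z axis and vertical below 1 rad and z of small_a in the frame of large_a above 0.01 m) or (angle between large_a's own z axis and vertical above 2 rad and z of small_a in the frame of large_a below -0.01 m)) and ((angle between large_b's own z axis and vertical below 1 rad and z of medium_a in the frame of large_b above 0.01 m) or (angle between large_b's own z axis and vertical above 2 rad and z of medium_a in the frame of large_b below -0.01 m)) and ((angle between large_b's own z axis and vertical below 1 rad and z of medium_b in the frame of large_b above 0.01 m) or (angle between large_b's own z axis and vertical above 2 rad and z of medium_b in the frame of large_b below -0.01 m)) and ((angle between large_b's own z axis and vertical below 1 rad and z of small_a in the frame of large_b above 0.01 m) or (angle between large_b's own z axis and vertical above 2 rad and z of small_a in the frame of large_b below -0.01 m)) and ((angle between medium_a's own z axis and vertical below 1 rad and z of small_a in the frame of medium_a above 0.01 m) or (angle between medium_a's own z axis and vertical above 2 rad and z of small_a in the frame of medium_a below -0.01 m)) and ((angle between medium_b's own z axis and vertical below 1 rad and z of small_a in the frame of medium_b above 0.01 m) or (angle between medium_b's own z axis and vertical above 2 rad and z of small_a in the frame of medium_b below -0.01 m)) and (horizontal distance between block_a and mark0 below 0.008 m or horizontal distance between block_a and mark1 below 0.008 m or horizontal distance between block_a and mark2 below 0.008 m) and (angle between the x axis of block_a and the x axis of plate, either way round below 0.15 rad or angle between the x axis of block_a and the y axis of plate, either way round below 0.15 rad) and z of each of block_a, block_b, block_c in the frame of plate below 0.012 m and (horizontal distance between block_b and mark0 below 0.008 m or horizontal distance between block_b and mark1 below 0.008 m or horizontal distance between block_b and mark2 below 0.008 m) and (angle between the x axis of block_b and the x axis of plate, either way round below 0.15 rad or angle between the x axis of block_b and the y axis of plate, either way round below 0.15 rad) and (horizontal distance between block_c and mark0 below 0.008 m or horizontal distance between block_c and mark1 below 0.008 m or horizontal distance between block_c and mark2 below 0.008 m) and (angle between the x axis of block_c and the x axis of plate, either way round below 0.15 rad or angle between the x axis of block_c and the y axis of plate, either way round below 0.15 rad) and value of joint stop above 0.075 m); the robot touches nothing.
It fails at once if a bystander is shoved aside by more than 60 mm (distance of any of jar, tube, eraser, tube_far from where it was at the start of the episode above 0.06 m).
It fails at once if the paint jar is knocked over (angle between jar's own z axis and vertical above 0.8 rad).
Of large_a, large_b, medium_a, medium_b, small_a only 4 to 5 are there at a start; the rules pass over those that are not, and their reading is None.
Of block_a, block_b, block_c only 2 to 3 are there at a start; the rules pass over those that are not, and their reading is None.
At some moment in a run one of large_a, large_b, medium_a, medium_b, small_a, block_a, block_b, block_c may be knocked a few centimetres aside while the robot is not near it.
Once in a run the grip may slacken for a moment while it holds something.
It also fails if it takes over 210 s, if anything falls off the work surface, if the arm or the gripper's body presses on something with over 40 N, if the wrist force passes 120 N, or if a joint passes its speed limit or range.

## Working session

There is one attempt and no reset: what is moved stays moved. The work goes in short steps, Python scripts to look and compute and a tool call to move; the robot and the scene stay as the last step left them, time stands still between calls to the robot, and variables do not carry over. Pictures are saved under pics/ and viewed, and the job is handed in when it is done.

Besides the shell and the picture viewer there is one more tool, called after "Emit:" as a command line: name --argument value ..., lists and objects as JSON in quotes. drive_tool: Moves the arm, as the interface text tells. Its arguments: {"type":"object","properties":{"plan":{"type":"array"}},"required":["plan"]}

```bash
mkdir -p pics; ls
python3 - <<'E'
from plant import r, viewer, workorder
import cv2, numpy as np
s=r.sense(); print(s)
for n in("top","side"):
    im=viewer.snapshot(n); cv2.imwrite(f"pics/{n}0.png",im)
    p=viewer.camera_params(n); print(n,p)
print(r.grip_point_offset)
E
```

```text
pics
{'time_s': 0.0, 'joint_positions': array([ 1.20299051,  0.46838128, -0.01164084,  1.60363901,  0.00602218,
        1.07141882, -0.05629722]), 'qd': array([-4.94938710e-05, -1.21204190e-03, -1.13482077e-03,  7.39301113e-04,
       -3.32407657e-04,  8.44512784e-04, -5.78809728e-04]), 'effort': array([-4.17542897e-04, -5.20575213e+01, -1.25785737e-02, -2.43748194e+01,
       -5.66932163e-02,  1.73310220e-02,  1.61507023e-04]), 'position': array([ 207.18726197, -615.45923513,  213.63136211]), 'tcp_rot': array([[-9.47717943e-01, -6.98333252e-04,  3.19108465e-01],
       [-3.19109204e-01,  1.67179476e-03, -9.47716477e-01],
       [ 1.28338069e-04, -9.99998359e-01, -1.80723446e-03]]), 'force': array([-0.18373171,  1.04588905, -0.1048193 ]), 'wrist_torque': array([-0.04600579, -0.03609267,  0.01287185]), 'grip_width': 91.69558033245576}
top {'mtx': array([[530.29094755,   0.        , 275.88428885],
       [  0.        , 530.29094755, 213.18797095],
       [  0.        ,   0.        ,   1.        ]]), 'extrinsics': array([[-2.69622230e-02,  9.86230229e-01, -1.63165480e-01,
         3.19578134e+02],
       [-9.99604192e-01, -2.79111202e-02, -3.52549646e-03,
        -4.98082500e+01],
       [-8.03108252e-03,  1.63005843e-01,  9.86592417e-01,
         1.29083090e+03],
       [ 0.00000000e+00,  0.00000000e+00,  0.00000000e+00,
         1.00000000e+00]])}
side {'mtx': array([[434.44861791,   0.        , 279.43404776],
       [  0.        , 434.44861791, 206.49783241],
       [  0.        ,   0.        ,   1.        ]]), 'extrinsics': array([[ 9.93569545e-01,  8.49157883e-02, -7.48923825e-02,
         4.35813693e+02],
       [-1.13219605e-01,  7.50619017e-01, -6.50962682e-01,
        -7.06991941e+02],
       [ 9.38637231e-04,  6.55255981e-01,  7.55406327e-01,
         8.48467966e+02],
       [ 0.00000000e+00,  0.00000000e+00,  0.00000000e+00,
         1.00000000e+00]])}
18.700000000000003
```

View pics/top0.png

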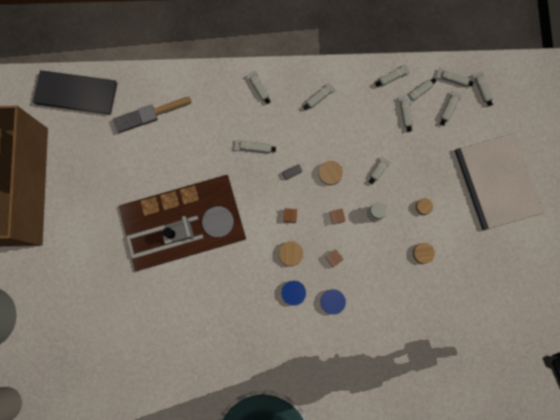

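View pics/side0.png

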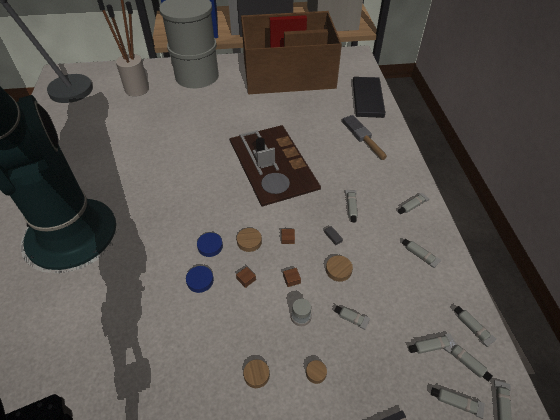

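The top view shows four wooden discs at (331,173), (291,254), (424,254) and (424,206). There are three blocks at (290,215), (337,216) and (334,258). The two blue discs at (293,293) and (333,302) are look-alikes. The carrier's plate is at (218,221) and its knob at (169,233). Next I'll enlarge and measure.

```bash
cat > h.py <<'E'
import cv2, numpy as np
from plant import r, viewer, workorder
def proj(n,P):
    p=viewer.camera_params(n);E=np.linalg.inv(p["extrinsics"]);P=np.atleast_2d(P).astype(float)
    c=P@E[:3,:3].T+E[:3,3]; c=c*[1,-1,-1]; q=c@p["mtx"].T; return q[:,:2]/q[:,2:]
def unproj(n,uv,z):
    p=viewer.camera_params(n);E=p["extrinsics"];uv=np.atleast_2d(uv).astype(float)
    d=np.c_[uv,np.ones(len(uv))]@np.linalg.inv(p["mtx"]).T; d=d*[1,-1,-1]; d=d@E[:3,:3].T
    o=E[:3,3]; t=(z-o[2])/d[:,2]; return o+t[:,None]*d
def snap(n,name):
    im=viewer.snapshot(n); cv2.imwrite(f"pics/{name}.png",im); return im
def crop(im,x0,y0,x1,y1,k,name):
    c=cv2.resize(im[y0:y1,x0:x1],None,fx=k,fy=k,interpolation=cv2.INTER_CUBIC)
    c=np.clip(c.astype(float)*1.6,0,255).astype(np.uint8); cv2.imwrite(f"pics/{name}.png",c)
E
python3 - <<'E'
from h import *
im=cv2.imread("pics/top0.png"); crop(im,270,150,450,320,4,"c1"); crop(im,110,165,260,280,5,"c2")
hsv=cv2.cvtColor(im,cv2.COLOR_BGR2HSV)
for p in [(331,173),(291,254),(424,254),(424,206),(290,215),(337,216),(334,258),(293,293),(218,221),(450,200),(250,300),(150,206),(135,215)]: print(p,hsv[p[1],p[0]])
E
```

```text
(331, 173) [ 16 110 132]
(291, 254) [ 16 125 131]
(424, 254) [ 17 129 130]
(424, 206) [ 16 128 132]
(290, 215) [ 12 154 104]
(337, 216) [ 12 115 111]
(334, 258) [ 12 105 112]
(293, 293) [111 187 108]
(218, 221) [ 15  10 100]
(450, 200) [ 17  33 149]
(250, 300) [ 19  33 146]
(150, 206) [ 15 138 116]
(135, 215) [  9 147  59]
```

View pics/c1.png

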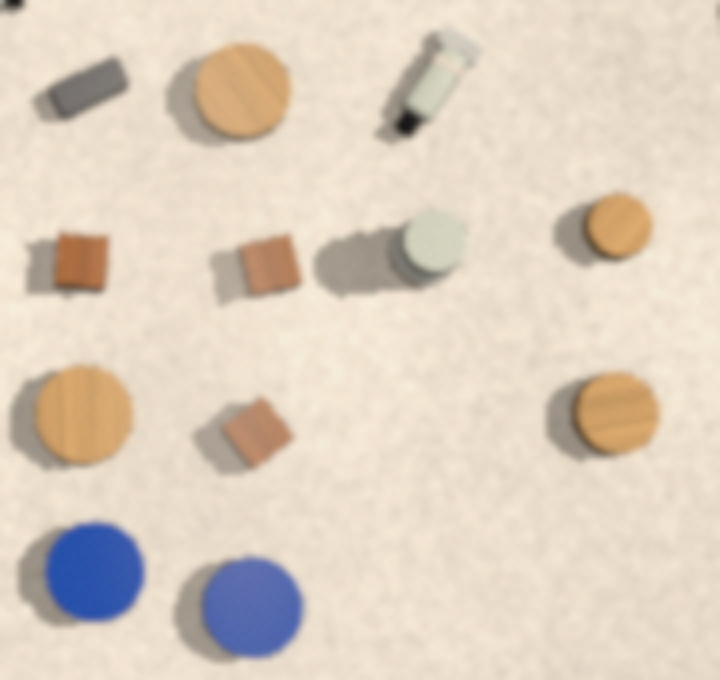

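View pics/c2.png

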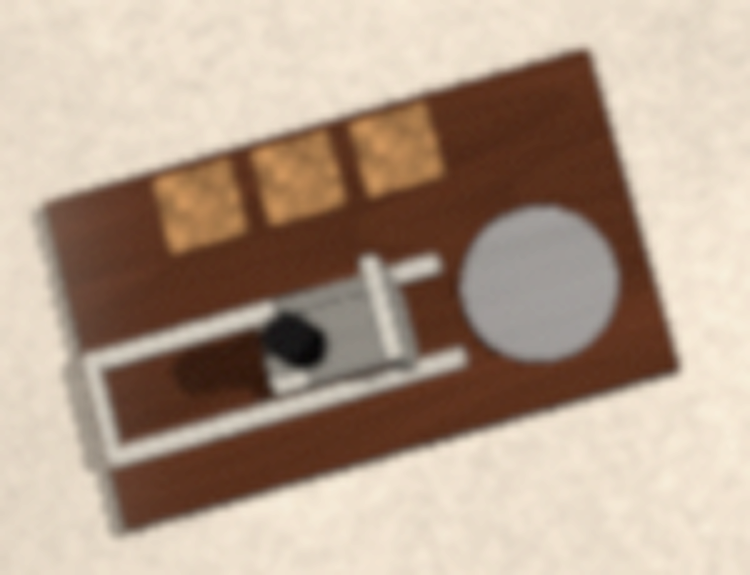

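The crops agree with the first view: two large, one medium and one small wooden disc, three blocks, and the two blue discs that I'll leave alone. Now I'll fit positions in both cameras.

```bash
cat >> h.py <<'E'
from scipy.optimize import least_squares
def masks(im):
    hsv=cv2.cvtColor(im,cv2.COLOR_BGR2HSV).astype(int); h,s,v=hsv[...,0],hsv[...,1],hsv[...,2]
    wood=((h>=5)&(h<=24)&(s>72)&(v>45)).astype(np.uint8)
    return wood
def blobat(im,uv,win=30,m=None):
    m=masks(im) if m is None else m
    n,l,st,c=cv2.connectedComponentsWithStats(m,connectivity=4)
    d=[np.hypot(*(c[i]-uv)) if st[i,4]>25 else 1e9 for i in range(1,n)]
    i=int(np.argmin(d))+1; mm=(l==i).astype(np.uint8); return mm,st[i],c[i]
def hull(n,shape,x,y,z0,h,a,rad):
    if shape=='disc':
        t=np.linspace(0,2*np.pi,60,endpoint=False); b=np.c_[rad*np.cos(t),rad*np.sin(t)]
    else:
        b=np.array([[-1,-1],[1,-1],[1,1],[-1,1]])*rad; b=b@np.array([[np.cos(a),np.sin(a)],[-np.sin(a),np.cos(a)]])
    P=np.r_[np.c_[b+[x,y],np.full(len(b),z0)],np.c_[b+[x,y],np.full(len(b),z0+h)]]
    return cv2.convexHull(proj(n,P).astype(np.float32))[:,0]
def mom(poly):
    m=cv2.moments(poly.astype(np.float32)); return m
def fit(n,im,uv,shape,h,rad,z0=0,m=None):
    mm,st,c=blobat(im,np.array(uv),m=m)
    M=cv2.moments(mm,True); cx,cy=M['m10']/M['m00'],M['m01']/M['m00']
    p0=unproj(n,[cx,cy],z0+h/2)[0]
    if shape=='disc':
        def f(q):
            k=mom(hull(n,shape,q[0],q[1],z0,h,0,q[2])-np.float32([0,0])); return [k['m10']/k['m00']-cx,k['m01']/k['m00']-cy,np.sqrt(k['m00'])-np.sqrt(M['m00'])]
        s=least_squares(f,[p0[0],p0[1],rad]); return s.x
    # block: render overlap (IoU) via supersampled masks
    from scipy.optimize import minimize
    x,y,w,hh=st[:4]; x-=4;y-=4;w+=8;hh+=8; K=8
    big=cv2.GaussianBlur(cv2.resize(mm[y:y+hh,x:x+w].astype(np.float32),None,fx=K,fy=K,interpolation=cv2.INTER_CUBIC),(0,0),3)
    def cost(q,a):
        H=(hull(n,shape,q[0],q[1],z0,h,a,rad)-[x,y]+.5)*K
        t=np.zeros(big.shape,np.uint8); cv2.fillConvexPoly(t,np.round(H*16).astype(np.int32),1,shift=4)
        return float(np.abs(cv2.GaussianBlur(t.astype(np.float32),(0,0),3)-big).sum()/K/K)
    best=min((minimize(lambda q:cost(q,a),p0[:2],method='Nelder-Mead',options=dict(xatol=.2,fatol=.05,maxiter=60,initial_simplex=[p0[:2],p0[:2]+[3,0],p0[:2]+[0,3]])).fun,a) for a in np.deg2rad(np.arange(-45,45,5)))
    s=minimize(lambda q:cost(q[:2],q[2]),[*p0[:2],best[1]],method='Nelder-Mead',options=dict(initial_simplex=[[*p0[:2],best[1]],[p0[0]+3,p0[1],best[1]],[p0[0],p0[1]+3,best[1]],[*p0[:2],best[1]+.1]],xatol=.02,fatol=.01))
    return np.array([s.x[0],s.x[1],np.rad2deg(s.x[2]),s.fun])
E
python3 - <<'E'
from h import *
im=cv2.imread("pics/top0.png"); im2=cv2.imread("pics/side0.png")
D={'L1':(331,173),'L2':(291,254),'M':(424,254),'S':(424,206)}
B={'b1':(290,215),'b2':(337,216),'b3':(334,258)}
for k,u in D.items():
    q=fit('top',im,u,'disc',18,30); u2=proj('side',[q[0],q[1],9])[0]
    q2=fit('side',im2,u2,'disc',18,30); print(k,q.round(1),q2.round(1))
for k,u in B.items():
    q=fit('top',im,u,'sq',20,16); u2=proj('side',[q[0],q[1],10])[0]
    q2=fit('side',im2,u2,'sq',20,16); print(k,q.round(1),q2.round(1))
E
```

```text
L1 [ 630.8 -182.8   30. ] [ 632.4 -182.6   30. ]
L2 [432.1 -77.4  29.6] [434.1 -78.6  29.4]
M [ 424.3 -397.    28.1] [ 426.3 -399.3   30. ]
S [ 537.7 -412.1   22. ] [ 541.3 -408.6   18.9]
b1 [526.  -78.8  -7.9  24.3] [527.5 -79.8  -4.5  18.5]Traceback (most recent call last):
  File "<stdin>", line 10, in <module>
  File "h.py", line 50, in fit
    best=min((minimize(lambda q:cost(q,a),p0[:2],method='Nelder-Mead',options=dict(xatol=.2,fatol=.05,maxiter=60,initial_simplex=[p0[:2],p0[:2]+[3,0],p0[:2]+[0,3]])).fun,a) for a in np.deg2rad(np.arange(-45,45,5)))
  File "h.py", line 50, in <genexpr>
    best=min((minimize(lambda q:cost(q,a),p0[:2],method='Nelder-Mead',options=dict(xatol=.2,fatol=.05,maxiter=60,initial_simplex=[p0[:2],p0[:2]+[3,0],p0[:2]+[0,3]])).fun,a) for a in np.deg2rad(np.arange(-45,45,5)))
              ~~~~~~~~^^^^^^^^^^^^^^^^^^^^^^^^^^^^^^^^^^^^^^^^^^^^^^^^^^^^^^^^^^^^^^^^^^^^^^^^^^^^^^^^^^^^^^^^^^^^^^^^^^^^^^^^^^^^^^^^^^^^^^^^^^^^^^^^^^^^^^^^^^^^^^^
    res = _minimize_neldermead(fun, x0, args, callback, bounds=bounds,
                               **options)
    fsim[k] = func(sim[k])
              ~~~~^^^^^^^^
    fx = function(np.copy(x), *(wrapper_args + args))
  File "h.py", line 50, in <lambda>
    best=min((minimize(lambda q:cost(q,a),p0[:2],method='Nelder-Mead',options=dict(xatol=.2,fatol=.05,maxiter=60,initial_simplex=[p0[:2],p0[:2]+[3,0],p0[:2]+[0,3]])).fun,a) for a in np.deg2rad(np.arange(-45,45,5)))
                                ~~~~^^^^^
  File "h.py", line 47, in cost
    H=(hull(n,shape,q[0],q[1],z0,h,a,rad)-[x,y]+.5)*K
       ~~~~^^^^^^^^^^^^^^^^^^^^^^^^^^^^^^
  File "h.py", line 31, in hull
    return cv2.convexHull(proj(n,P).astype(np.float32))[:,0]
                          ~~~~^^^^^
  File "h.py", line 4, in proj
    p=viewer.camera_params(n);E=np.linalg.inv(p["extrinsics"]);P=np.atleast_2d(P).astype(float)
ValueError: time passes only in moves, steps and waits
```

```bash
python3 - <<'E'
s=open('h.py').read()
s=s.replace('def proj(','import functools\n_cp=viewer.camera_params\n@functools.lru_cache\ndef CP(n): return _cp(n)\ndef proj(',1).replace('viewer.camera_params(n);','CP(n);')
open('h.py','w').write(s)
E
python3 - <<'E'
from h import *
im=cv2.imread("pics/top0.png"); im2=cv2.imread("pics/side0.png")
hsv=cv2.cvtColor(im,cv2.COLOR_BGR2HSV)
print(hsv[254,405:442].tolist()); print(hsv[216,322:350].tolist())
hsv=cv2.cvtColor(im2,cv2.COLOR_BGR2HSV)
print(hsv[371,300:332].tolist())
E
```

```text
[[17, 34, 142], [18, 36, 122], [16, 33, 102], [17, 37, 97], [18, 35, 96], [17, 37, 97], [17, 38, 95], [16, 52, 84], [16, 91, 73], [16, 123, 91], [16, 127, 116], [16, 126, 127], [16, 128, 129], [17, 128, 129], [16, 127, 130], [16, 127, 130], [16, 127, 130], [16, 127, 130], [16, 127, 130], [17, 129, 130], [16, 129, 130], [16, 127, 130], [17, 128, 129], [16, 127, 129], [16, 127, 129], [16, 128, 129], [17, 129, 128], [16, 128, 128], [16, 118, 130], [16, 84, 136], [17, 53, 145], [18, 37, 150], [18, 34, 151], [18, 34, 149], [18, 34, 149], [18, 34, 148], [18, 34, 150]]
[[17, 35, 130], [18, 37, 117], [17, 36, 114], [17, 36, 113], [15, 36, 113], [18, 34, 111], [17, 37, 110], [18, 41, 105], [14, 57, 98], [12, 88, 104], [11, 105, 114], [12, 110, 118], [12, 113, 117], [12, 113, 115], [12, 112, 112], [12, 115, 111], [12, 115, 111], [12, 121, 112], [12, 120, 113], [12, 122, 113], [12, 124, 113], [12, 111, 117], [13, 75, 130], [15, 46, 144], [18, 34, 151], [17, 33, 146], [18, 34, 127], [18, 35, 109]]
[[20, 24, 129], [14, 25, 133], [13, 23, 133], [14, 25, 133], [13, 24, 127], [17, 30, 77], [15, 112, 73], [16, 117, 107], [15, 118, 108], [16, 115, 111], [15, 115, 113], [15, 115, 118], [16, 116, 114], [16, 115, 115], [15, 116, 112], [16, 122, 109], [15, 117, 109], [15, 117, 109], [16, 117, 109], [15, 116, 110], [16, 118, 104], [15, 117, 105], [15, 119, 109], [16, 115, 113], [15, 116, 112], [16, 116, 112], [16, 108, 118], [14, 22, 125], [15, 25, 122], [15, 24, 125], [16, 27, 125], [14, 22, 125]]
```

```bash
sed -i "s/least_squares(f,\[p0\[0\],p0\[1\],rad\])/least_squares(f,[p0[0],p0[1],rad],diff_step=3e-3)/; s/xatol=.02,fatol=.01/xatol=.03,fatol=.02,maxiter=150/" h.py
cat > loc.py <<'E'
from h import *
im=cv2.imread("pics/top0.png"); im2=cv2.imread("pics/side0.png")
D={'L1':(331,173),'L2':(291,254),'M':(424,254),'S':(424,206)}
B={'b1':(290,215),'b2':(337,216),'b3':(334,258)}
for k,u in D.items():
    q=fit('top',im,u,'disc',18,25); u2=proj('side',[q[0],q[1],9])[0]
    q2=fit('side',im2,u2,'disc',18,25); print(k,q.round(1),q2.round(1))
for k,u in B.items():
    q=fit('top',im,u,'sq',20,16); u2=proj('side',[q[0],q[1],10])[0]
    q2=fit('side',im2,u2,'sq',20,16); print(k,q.round(1),q2.round(1))
E
time python3 loc.py
```

```text
L1 [ 630.7 -182.7   28.5] [ 632.3 -182.2   29.1]
L2 [432.2 -77.5  29.5] [434.  -78.4  29.1]
M [ 424.3 -398.6   24.2] [ 426.4 -399.1   24.2]
S [ 538.8 -408.4   18.8] [ 541.1 -408.9   19.4]
b1 [526.  -78.8  -7.9  24.3] [527.5 -79.8  -4.5  18.5]
b2 [ 521.  -195.1   13.4   35.8] [ 521.9 -194.4    9.8   36.8]
b3 [ 419.1 -182.    36.9   27.8] [ 419.5 -182.3   34.6   18.8]
real	0m7.359s
user	0m5.863s
sys	0m0.251s
```

Both cameras agree to about 2 mm, and the sizes are two large, one medium and one small. The carrier pose is next.

Run:
```python
from h import *
from scipy.optimize import least_squares
C=np.array([[85,50,12],[85,100,12],[85,150,12],[0,0,16.]])
g={}
for n in('top','side'):
    im=cv2.imread(f"pics/{n}0.png"); hsv=cv2.cvtColor(im,cv2.COLOR_BGR2HSV).astype(int); h,s,v=hsv[...,0],hsv[...,1],hsv[...,2]
    print(n)
    # board mask: dark reddish
    roi=(slice(165,280),slice(110,260)) if n=='top' else (slice(120,210),slice(225,325))
    oy,ox=roi[0].start,roi[1].start
    mk=((s>90)&(v>85))[roi].astype(np.uint8)
    k,l,st,c=cv2.connectedComponentsWithStats(mk,connectivity=4)
    for i in range(1,k):
        if st[i,4]>30: print('mark',c[i]+[ox,oy],st[i])
    pl=((s<45)&(v>60)&(v<125))[roi].astype(np.uint8)
    k,l,st,c=cv2.connectedComponentsWithStats(pl,connectivity=4)
    for i in range(1,k):
        if st[i,4]>100: print('grey',c[i]+[ox,oy],st[i])
    if n=='side': crop(im,225,120,325,210,7,'c3')
```

```text
top
mark [188.75652174 194.46521739] [ 70  21  18  18 230]
mark [169.21367521 200.11965812] [ 50  26  19  19 234]
mark [149.53846154 205.63247863] [ 31  32  18  18 234]
grey [217.4015852  221.35138705] [ 92  41  32  31 757]
grey [161.03426791 236.66458982] [  6  42  87  66 963]
side
mark [282.24193548 140.66129032] [51 16 13 11 62]
mark [288.79365079 151.12698413] [58 27 13 10 63]
mark [295.4        162.61538462] [64 38 13 11 65]
grey [260.25287356 153.22413793] [ 13   8  41  47 522]
grey [275.09190372 182.70678337] [ 37  53  28  21 457]
```

View pics/c3.png

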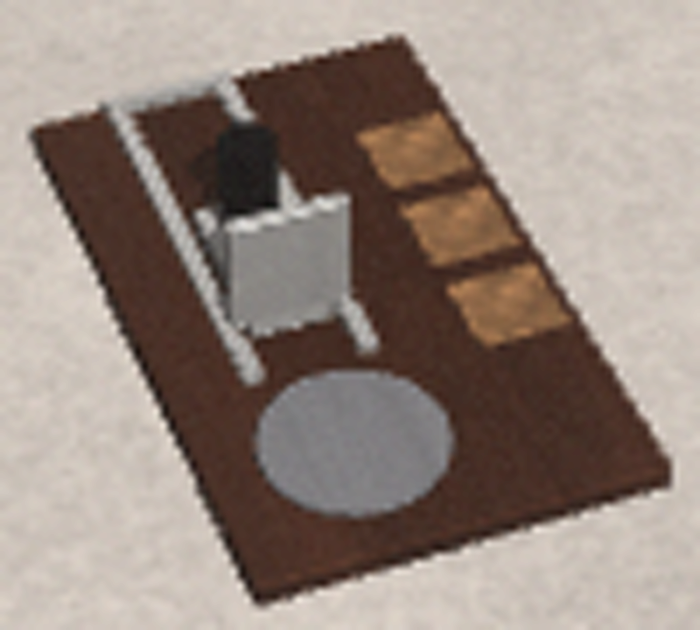

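```bash
cat > car.py <<'E'
from h import *
C=np.array([[85,50,12],[85,100,12],[85,150,12],[0,0,16.]])
U={'top':[(188.76,194.47),(169.21,200.12),(149.54,205.63),(217.5,221.35)],'side':[(295.4,162.6),(288.8,151.1),(282.24,140.66),(275.6,182.7)]}
def W(q,C):
    c,s=np.cos(q[2]),np.sin(q[2]); return np.c_[C[:,0]*c-C[:,1]*s+q[0],C[:,0]*s+C[:,1]*c+q[1],C[:,2]]
if __name__=='__main__':
    for ns in(('top',),('side',),('top','side')):
        f=lambda q:np.concatenate([(proj(n,W(q,C))-U[n]).ravel() for n in ns])
        s=least_squares(f,[500,100,.2],x_scale=[1,1,.01]); print(ns,s.x.round(4),np.rad2deg(s.x[2]),f(s.x).round(2))
    q=s.x
    print('plate,marks',W(q,C).round(1))
    for j in (0,.02,.04,.06,.08):
        K=W(q,np.array([[0,121+50-j*1000,71.]])) ; print(j,K.round(1),proj('top',K).round(1),proj('side',K).round(1))
    co=np.array([[-60,-55,12],[110,-55,12],[110,225,12],[-60,225,12.]])
    print(proj('top',W(q,co)).round(1).tolist())
E
python3 car.py
```

```text
('top',) [5.144108e+02 9.761570e+01 2.575000e-01] 14.753978228387753 [ 0.13 -0.02  0.03 -0.04 -0.01  0.1  -0.14 -0.04]
('side',) [5.170799e+02 9.731450e+01 2.978000e-01] 17.063233000622464 [ 0.79 -0.05  0.    0.42 -0.47  0.34 -0.33 -0.63]
('top', 'side') [5.15523e+02 9.72668e+01 2.74500e-01] 15.725051688178477 [-0.21  0.02 -0.22  0.33 -0.17  0.79 -0.   -0.49  0.91  0.35  0.49  0.69
  0.37  0.5  -0.91 -0.57]
plate,marks [[583.8 168.4  12. ]
 [570.2 216.6  12. ]
 [556.7 264.7  12. ]
 [515.5  97.3  16. ]]
0 [[469.2 261.9  71. ]] [[143.9 239.1]] [[251.9 128. ]]
0.02 [[474.6 242.6  71. ]] [[152.3 236.5]] [[254.4 132.2]]
0.04 [[480.  223.4  71. ]] [[160.6 234. ]] [[256.9 136.5]]
0.06 [[485.4 204.1  71. ]] [[168.9 231.4]] [[259.4 140.9]]
0.08 [[490.9 184.9  71. ]] [[177.2 228.9]] [[262.  145.5]]
[[246.3, 237.8], [226.6, 172.6], [117.3, 205.8], [134.9, 272.2]]
```

Emit:
drive_tool --plan '[{"tx": 0.6,"ty": 0.8,"az": 7},{"tx": 1.2,"ty": 1.6,"az": 14},{"tx": 1.8,"ty": 2.4,"az": 21},{"tx": 2.4,"ty": 3.2,"az": 28},{"tx": 3,"ty": 4,"az": 35,"hand": 65}]'

```text
invalid input at $.plan[0]: expected keys tx, ty, tz, ax, ay, az, hand
```

Emit:
drive_tool --plan '[{"tx": 0.6,"ty": 0.8,"az": 7,"hand": 65},{"tx": 1.2,"ty": 1.6,"az": 14,"hand": 65},{"tx": 1.8,"ty": 2.4,"az": 21,"hand": 65},{"tx": 2.4,"ty": 3.2,"az": 28,"hand": 65},{"tx": 3,"ty": 4,"az": 35,"hand": 65}]'

```text
invalid input at $.plan[0]: expected keys tx, ty, tz, ax, ay, az, hand
```

Emit:
drive_tool --plan '[{"tx": 0.2,"ty": 1,"az": 7,"hand": 65},{"tx": 0.4,"ty": 2,"az": 14,"hand": 65},{"tx": 0.6,"ty": 3,"az": 16.3,"hand": 65},{"tx": 0.8,"ty": 4,"az": 16.3,"hand": 65},{"tx": 1,"ty": 5,"az": 16.3,"hand": 65}]'

```text
invalid input at $.plan[0]: expected keys tx, ty, tz, ax, ay, az, hand
```

Emit:
drive_tool --plan '[{"ty": 1,"hand": 65},{"ty": 2,"hand": 65},{"ty": 3,"hand": 65},{"ty": 4,"hand": 65},{"ty": 5,"hand": 65}]'

```text
invalid input at $.plan[0]: expected keys tx, ty, tz, ax, ay, az, hand
```

Emit:
drive_tool --plan '[{"tx": 0.6,"ty": 0.8,"tz": 0,"ax": 0,"ay": 0,"az": 7,"hand": 65},{"tx": 1.2,"ty": 1.6,"tz": 0,"ax": 0,"ay": 0,"az": 14,"hand": 65},{"tx": 1.8,"ty": 2.4,"tz": 0,"ax": 0,"ay": 0,"az": 21,"hand": 65},{"tx": 2.4,"ty": 3.2,"tz": 0,"ax": 0,"ay": 0,"az": 28,"hand": 65},{"tx": 3,"ty": 4,"tz": 0,"ax": 0,"ay": 0,"az": 35,"hand": 65}]'

```text
time_s: 0.52
position: [328.0, -454.2, 214.3]
tcp_rot: [[-0.589, -0.0, 0.808], [-0.808, 0.0, -0.589], [-0.0, -1.0, -0.0]]
force: [0.2, -0.5, 0.0]
grip_width: 61.2
```

Emit:
drive_tool --plan '[{"tx": 0.6,"ty": 0.8,"tz": 0,"ax": 0,"ay": 0,"az": 7,"hand": 65},{"tx": 1.2,"ty": 1.6,"tz": 0,"ax": 0,"ay": 0,"az": 14,"hand": 65},{"tx": 1.8,"ty": 2.4,"tz": 0,"ax": 0,"ay": 0,"az": 21,"hand": 65},{"tx": 2.4,"ty": 3.2,"tz": 0,"ax": 0,"ay": 0,"az": 28,"hand": 65},{"tx": 3,"ty": 4,"tz": 0,"ax": 0,"ay": 0,"az": 35,"hand": 65}]'

```text
time_s: 0.93
position: [448.0, -294.3, 214.5]
tcp_rot: [[-0.018, -0.0, 1.0], [-1.0, -0.0, -0.018], [0.0, -1.0, -0.0]]
force: [0.6, -0.6, 0.2]
grip_width: 59.9
```

Emit:
drive_tool --plan '[{"tx": 0.2,"ty": 1,"tz": 0,"ax": 0,"ay": 0,"az": 7,"hand": 65},{"tx": 0.4,"ty": 2,"tz": 0,"ax": 0,"ay": 0,"az": 14,"hand": 65},{"tx": 0.6,"ty": 3,"tz": 0,"ax": 0,"ay": 0,"az": 16.3,"hand": 65},{"tx": 0.8,"ty": 4,"tz": 0,"ax": 0,"ay": 0,"az": 16.3,"hand": 65},{"tx": 1,"ty": 5,"tz": 0,"ax": 0,"ay": 0,"az": 16.3,"hand": 65}]'

```text
time_s: 1.35
position: [487.1, -94.3, 214.5]
tcp_rot: [[0.257, -0.0, 0.966], [-0.966, -0.0, 0.257], [0.0, -1.0, -0.0]]
force: [0.4, 0.2, 0.3]
grip_width: 59.7
```

Emit:
drive_tool --plan '[{"tx": 0,"ty": 1,"tz": 0,"ax": 0,"ay": 0,"az": 0,"hand": 65},{"tx": 0,"ty": 2,"tz": 0,"ax": 0,"ay": 0,"az": 0,"hand": 65},{"tx": 0,"ty": 3,"tz": 0,"ax": 0,"ay": 0,"az": 0,"hand": 65},{"tx": 0,"ty": 4,"tz": 0,"ax": 0,"ay": 0,"az": 0,"hand": 65},{"tx": 0,"ty": 5,"tz": 0,"ax": 0,"ay": 0,"az": 0,"hand": 65}]'

```text
time_s: 1.77
position: [486.8, 105.6, 214.5]
tcp_rot: [[0.257, -0.0, 0.966], [-0.966, -0.0, 0.257], [0.0, -1.0, -0.0]]
force: [0.5, 0.6, 0.9]
grip_width: 59.7
```

Emit:
drive_tool --plan '[{"tx": 0,"ty": 1,"tz": 0,"ax": 0,"ay": 0,"az": 0,"hand": 65},{"tx": 0,"ty": 2,"tz": 0,"ax": 0,"ay": 0,"az": 0,"hand": 65},{"tx": 0,"ty": 2.48,"tz": 0,"ax": 0,"ay": 0,"az": 0,"hand": 65},{"tx": 0,"ty": 2.48,"tz": -1,"ax": 0,"ay": 0,"az": 0,"hand": 65},{"tx": 0,"ty": 2.48,"tz": -2,"ax": 0,"ay": 0,"az": 0,"hand": 65}]'

```text
time_s: 2.18
position: [488.7, 206.0, 135.4]
tcp_rot: [[0.26, 0.005, 0.966], [-0.966, 0.002, 0.26], [-0.001, -1.0, 0.006]]
force: [1.0, -0.8, -1.2]
grip_width: 60.2
```

Emit:
drive_tool --plan '[{"tx": 0,"ty": 0,"tz": -0.8,"ax": 0,"ay": 0,"az": 0,"hand": 65},{"tx": 0,"ty": 0,"tz": -1.6,"ax": 0,"ay": 0,"az": 0,"hand": 65},{"tx": 0,"ty": 0,"tz": -2.4,"ax": 0,"ay": 0,"az": 0,"hand": 65},{"tx": 0,"ty": 0,"tz": -2.4,"ax": 0,"ay": 0,"az": 0,"hand": 20},{"tx": 0,"ty": 0,"tz": -2.4,"ax": 0,"ay": 0,"az": 0,"hand": 15}]'

```text
time_s: 2.6
position: [486.1, 203.0, 37.5]
tcp_rot: [[0.258, -0.004, 0.966], [-0.966, -0.001, 0.258], [0.0, -1.0, -0.004]]
force: [-0.9, -0.1, 0.8]
grip_width: 48.7
```

Emit:
drive_tool --plan '[{"tx": 0,"ty": 0,"tz": 0,"ax": 0,"ay": 0,"az": 0,"hand": 15},{"tx": 0,"ty": 0,"tz": 0,"ax": 0,"ay": 0,"az": 0,"hand": 15},{"tx": 0,"ty": 0,"tz": 0,"ax": 0,"ay": 0,"az": 0,"hand": 15}]'

```text
time_s: 2.85
position: [488.8, 203.6, 40.6]
tcp_rot: [[0.257, 0.003, 0.966], [-0.966, 0.001, 0.257], [-0.0, -1.0, 0.004]]
force: [-0.6, 0.5, -0.1]
grip_width: 28.3
```

Emit:
drive_tool --plan '[{"tx": 0,"ty": 0,"tz": 0,"ax": 0,"ay": 0,"az": 0,"hand": 10},{"tx": 0,"ty": 0,"tz": 0,"ax": 0,"ay": 0,"az": 0,"hand": 10},{"tx": 0,"ty": 0,"tz": 0,"ax": 0,"ay": 0,"az": 0,"hand": 10}]'

```text
time_s: 3.1
position: [487.7, 203.2, 40.3]
tcp_rot: [[0.257, 0.001, 0.966], [-0.966, -0.0, 0.257], [0.001, -1.0, 0.001]]
force: [-2.9, -0.9, 7.2]
grip_width: 23.1
```

Run:
```python
from h import *
crop(snap('side','s1'),200,60,340,220,5,'s1c')
```

```text
(no output)
```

View pics/s1c.png

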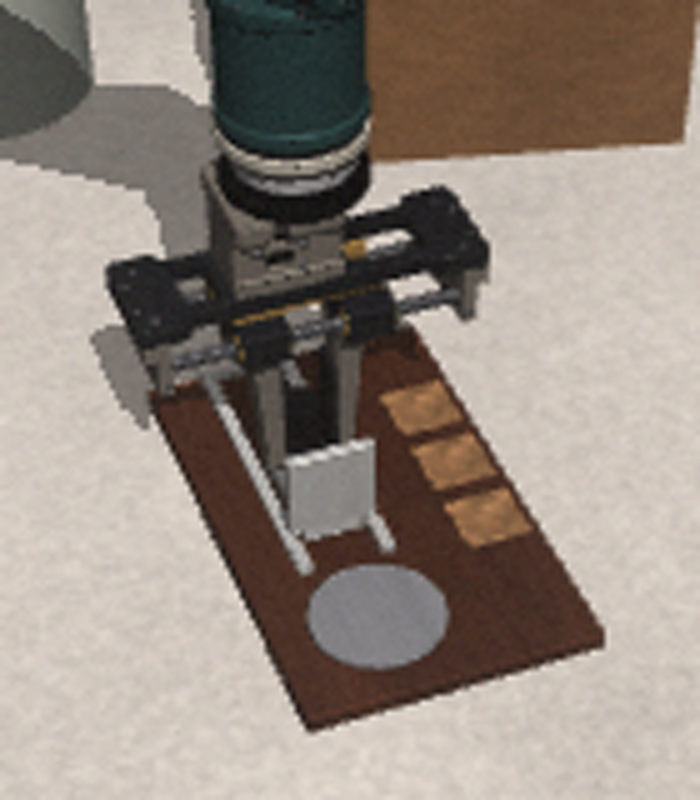

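The knob is gripped; the picture shows the fingers either side of it. Next I slide the stop open, 50 mm along (-0.255, 0.967).

Emit:
drive_tool --plan '[{"tx": -0.06,"ty": 0.24,"tz": 0,"ax": 0,"ay": 0,"az": 0,"hand": 10},{"tx": -0.13,"ty": 0.48,"tz": 0,"ax": 0,"ay": 0,"az": 0,"hand": 10},{"tx": -0.19,"ty": 0.72,"tz": 0,"ax": 0,"ay": 0,"az": 0,"hand": 10},{"tx": -0.25,"ty": 0.96,"tz": 0,"ax": 0,"ay": 0,"az": 0,"hand": 10},{"tx": -0.32,"ty": 1.2,"tz": 0,"ax": 0,"ay": 0,"az": 0,"hand": 10}]'

```text
time_s: 3.57
position: [475.1, 250.6, 40.2]
tcp_rot: [[0.256, 0.002, 0.967], [-0.967, -0.002, 0.256], [0.002, -1.0, 0.001]]
force: [-2.5, -4.1, 7.3]
grip_width: 23.6
```

Emit:
drive_tool --plan '[{"tx": -0.03,"ty": 0.1,"tz": 0,"ax": 0,"ay": 0,"az": 0,"hand": 10},{"tx": -0.05,"ty": 0.2,"tz": 0,"ax": 0,"ay": 0,"az": 0,"hand": 10}]'

```text
time_s: 3.73
position: [473.4, 256.9, 40.1]
tcp_rot: [[0.257, 0.002, 0.966], [-0.966, -0.005, 0.257], [0.005, -1.0, 0.0]]
force: [0.1, -13.5, 14.3]
grip_width: 23.2
```

Emit:
drive_tool --plan '[{"tx": -0.01,"ty": 0.05,"tz": 0,"ax": 0,"ay": 0,"az": 0,"hand": 10},{"tx": -0.03,"ty": 0.1,"tz": 0,"ax": 0,"ay": 0,"az": 0,"hand": 10},{"tx": -0.03,"ty": 0.1,"tz": 0,"ax": 0,"ay": 0,"az": 0,"hand": 10}]'

```text
time_s: 3.98
position: [473.4, 256.9, 40.1]
tcp_rot: [[0.254, 0.002, 0.967], [-0.967, -0.01, 0.254], [0.01, -1.0, -0.001]]
force: [-0.5, -15.5, 15.0]
grip_width: 23.3
```

Run:
```python
from h import *
crop(snap('side','s2'),200,60,340,220,5,'s2c')
```

```text
(no output)
```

View pics/s2c.png

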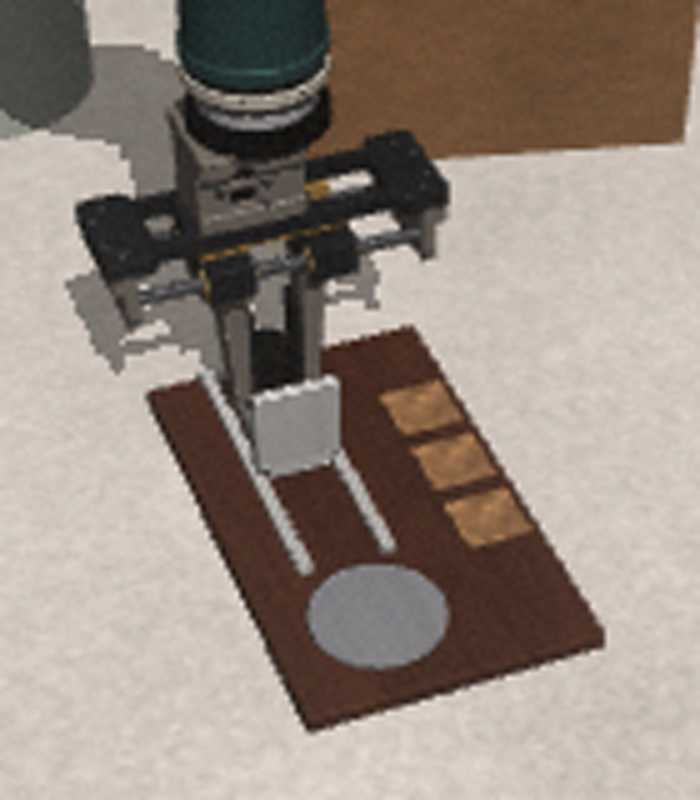

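Emit:
drive_tool --plan '[{"tx": 0,"ty": 0,"tz": 0,"ax": 0,"ay": 0,"az": 0,"hand": 65},{"tx": 0,"ty": 0,"tz": 0,"ax": 0,"ay": 0,"az": 0,"hand": 65},{"tx": 0,"ty": 0,"tz": 0,"ax": 0,"ay": 0,"az": 0,"hand": 65},{"tx": 0,"ty": 0,"tz": 1,"ax": 0,"ay": 0,"az": 0,"hand": 65},{"tx": 0,"ty": 0,"tz": 2,"ax": 0,"ay": 0,"az": 0,"hand": 65}]'

```text
time_s: 4.45
position: [469.3, 263.0, 117.6]
tcp_rot: [[0.259, -0.006, 0.966], [-0.966, -0.001, 0.259], [-0.0, -1.0, -0.006]]
force: [1.0, 0.1, 1.4]
grip_width: 54.7
```

Emit:
drive_tool --plan '[{"tx": 0,"ty": 0,"tz": 1,"ax": 0,"ay": 0,"az": 0,"hand": 65},{"tx": 0,"ty": -1,"tz": 2,"ax": 0,"ay": 0,"az": 0,"hand": 65},{"tx": 0,"ty": -2,"tz": 2,"ax": 0,"ay": 0,"az": 0,"hand": 80},{"tx": 0,"ty": -3,"tz": 2,"ax": 0,"ay": 0,"az": 0,"hand": 80},{"tx": 0,"ty": -4,"tz": 2,"ax": 0,"ay": 0,"az": 0,"hand": 85}]'

```text
time_s: 4.87
position: [471.7, 109.1, 199.9]
tcp_rot: [[0.26, 0.003, 0.966], [-0.966, 0.001, 0.26], [0.0, -1.0, 0.003]]
force: [0.1, -0.9, -0.3]
grip_width: 77.3
```

Emit:
drive_tool --plan '[{"tx": 0,"ty": -1,"tz": 0,"ax": 0,"ay": 0,"az": 0,"hand": 85},{"tx": 0,"ty": -2,"tz": 0,"ax": 0,"ay": 0,"az": 0,"hand": 85},{"tx": 0,"ty": -3,"tz": 0,"ax": 0,"ay": 0,"az": 0,"hand": 85},{"tx": -0.4,"ty": -4,"tz": 0,"ax": 0,"ay": 0,"az": 0,"hand": 85},{"tx": -0.8,"ty": -4.4,"tz": 0,"ax": 0,"ay": 0,"az": 0,"hand": 85}]'

```text
time_s: 5.28
position: [439.2, -70.7, 198.5]
tcp_rot: [[0.253, 0.001, 0.968], [-0.968, -0.001, 0.253], [0.001, -1.0, 0.0]]
force: [0.1, -0.2, -0.3]
grip_width: 77.7
```

Run:
```python
from h import *
im=snap('top','t3'); crop(im,110,165,330,330,3.6,'t3c')
```

```text
(no output)
```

View pics/t3c.png

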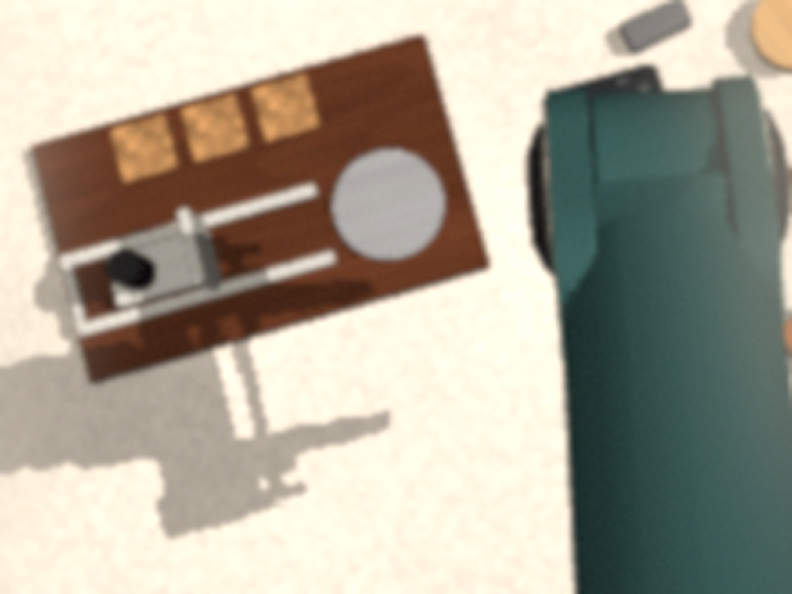

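Run:
```python
from h import *
from car import W
for f in('top0','t3'):
    im=cv2.imread(f'pics/{f}.png'); v=im.max(2)
    print(f); 
    m=((v<32)).astype(np.uint8); m[:165]=0;m[280:]=0;m[:,:110]=0;m[:,215:]=0
    k,l,st,c=cv2.connectedComponentsWithStats(m,connectivity=4)
    for i in range(1,k):
        if st[i,4]>15: print(c[i],st[i])
q=np.array([514.4,97.6,.2575]); t=np.linspace(0,6.28,40)
for j in(0,3,6,10,60):
    P=np.array([[0,171-j,h] for h in(71,25)]); ring=np.concatenate([np.c_[12*np.cos(t),171-j+12*np.sin(t),0*t+h] for h in(25,71)])
    h=cv2.convexHull(proj('top',W(q,ring)).astype(np.float32))[:,0]; M=cv2.moments(h); print(j,proj('top',W(q,P)).round(1).tolist(),M['m10']/M['m00'],M['m01']/M['m00'],cv2.boundingRect(h))
```

```text
top0
[168.13333333 232.76666667] [161 228  14  10  90]
t3
[145.8255814  239.43023256] [140 235  12  10  86]
0 [[143.5, 238.4], [148.3, 240.6]] 145.79260175471222 239.43821218982825 (138, 233, 16, 13)
3 [[144.7, 238.0], [149.6, 240.2]] 147.02490944879474 239.08157907036454 (139, 232, 16, 14)
6 [[146.0, 237.6], [150.8, 239.9]] 148.25699694957524 238.72500803647944 (140, 232, 16, 13)
10 [[147.7, 237.2], [152.4, 239.4]] 149.89943047153142 238.24967686635708 (142, 232, 16, 13)
60 [[168.5, 231.1], [172.5, 233.6]] 170.3963228423522 232.3172840524796 (163, 226, 15, 13)
```

The knob silhouette matches joint 0 to 0.1 px, so the stop is fully open. Now the first large disc, L2, at about (433,-78).

Emit:
drive_tool --plan '[{"tx": -0.15,"ty": -0.18,"tz": 0,"ax": 0,"ay": 0,"az": 0,"hand": 85},{"tx": -0.15,"ty": -0.18,"tz": -1,"ax": 0,"ay": 0,"az": 0,"hand": 85},{"tx": -0.15,"ty": -0.18,"tz": -2,"ax": 0,"ay": 0,"az": 0,"hand": 85},{"tx": -0.15,"ty": -0.18,"tz": -3,"ax": 0,"ay": 0,"az": 0,"hand": 85},{"tx": -0.15,"ty": -0.18,"tz": -3.5,"ax": 0,"ay": 0,"az": 0,"hand": 85}]'

```text
time_s: 5.75
position: [431.7, -72.0, 55.4]
tcp_rot: [[0.26, -0.003, 0.966], [-0.966, 0.002, 0.26], [-0.003, -1.0, -0.003]]
force: [-1.3, 1.0, 0.4]
grip_width: 78.2
```

Emit:
drive_tool --plan '[{"tx": 0,"ty": 0,"tz": 0,"ax": 0,"ay": 0,"az": 0,"hand": 85},{"tx": 0,"ty": 0,"tz": 0,"ax": 0,"ay": 0,"az": 0,"hand": 85}]'

```text
time_s: 5.92
position: [433.4, -72.0, 58.3]
tcp_rot: [[0.26, -0.001, 0.966], [-0.966, 0.001, 0.26], [-0.002, -1.0, -0.001]]
force: [-0.5, -0.5, 0.9]
grip_width: 78.0
```

Run:
```python
from h import *
im=snap('side','s4'); crop(im,180,150,340,310,4,'s4c')
```

```text
(no output)
```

View pics/s4c.png

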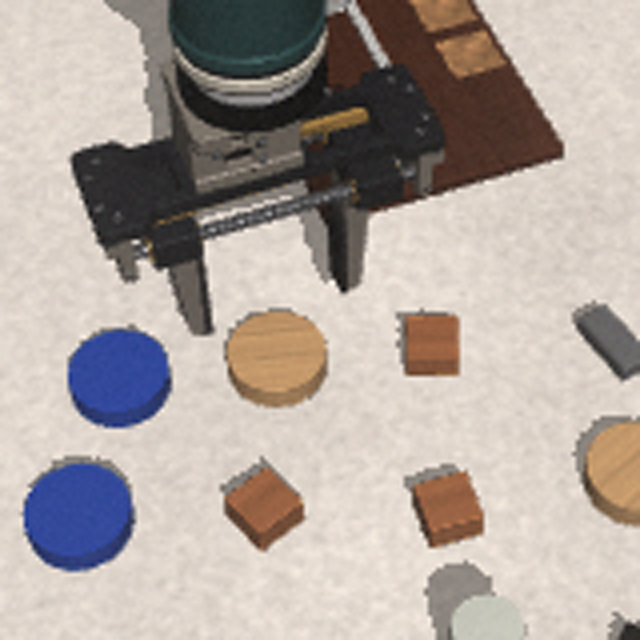

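Emit:
drive_tool --plan '[{"tx": 0,"ty": -0.15,"tz": -0.2,"ax": 0,"ay": 0,"az": 0,"hand": 85},{"tx": 0,"ty": -0.15,"tz": -0.7,"ax": 0,"ay": 0,"az": 0,"hand": 85},{"tx": 0,"ty": -0.15,"tz": -1.2,"ax": 0,"ay": 0,"az": 0,"hand": 85},{"tx": 0,"ty": -0.15,"tz": -1.35,"ax": 0,"ay": 0,"az": 0,"hand": 85},{"tx": 0,"ty": -0.15,"tz": -1.35,"ax": 0,"ay": 0,"az": 0,"hand": 85}]'

```text
time_s: 6.38
position: [433.3, -79.8, 4.3]
tcp_rot: [[0.257, -0.001, 0.966], [-0.966, -0.0, 0.257], [-0.0, -1.0, -0.001]]
force: [-0.4, 0.4, 0.6]
grip_width: 77.8
```

Emit:
drive_tool --plan '[{"tx": 0,"ty": 0,"tz": 0,"ax": 0,"ay": 0,"az": 0,"hand": 50},{"tx": 0,"ty": 0,"tz": 0,"ax": 0,"ay": 0,"az": 0,"hand": 50},{"tx": 0,"ty": 0,"tz": 0,"ax": 0,"ay": 0,"az": 0,"hand": 50},{"tx": 0,"ty": 0,"tz": 0,"ax": 0,"ay": 0,"az": 0,"hand": 50}]'

```text
time_s: 6.72
position: [434.3, -79.8, 5.6]
tcp_rot: [[0.257, 0.002, 0.966], [-0.966, -0.001, 0.257], [0.001, -1.0, 0.002]]
force: [-0.6, 0.7, 5.4]
grip_width: 59.0
```

Emit:
drive_tool --plan '[{"tx": 0,"ty": 0,"tz": 0.3,"ax": 0,"ay": 0,"az": 0,"hand": 50},{"tx": 0,"ty": 0,"tz": 0.8,"ax": 0,"ay": 0,"az": 0,"hand": 50},{"tx": 0,"ty": 0,"tz": 1.5,"ax": 0,"ay": 0,"az": 0,"hand": 50},{"tx": 0.2,"ty": 0.4,"tz": 2,"ax": 0,"ay": 0,"az": 0,"hand": 50},{"tx": 0.6,"ty": 1.3,"tz": 2,"ax": 0,"ay": 0,"az": 0,"hand": 50}]'

```text
time_s: 7.13
position: [458.8, -31.9, 88.0]
tcp_rot: [[0.249, 0.005, 0.969], [-0.969, -0.004, 0.249], [0.005, -1.0, 0.004]]
force: [0.9, -1.1, 0.0]
grip_width: 59.2
```

Emit:
drive_tool --plan '[{"tx": 0.4,"ty": 0.85,"tz": 0,"ax": 0,"ay": 0,"az": 0,"hand": 50},{"tx": 0.8,"ty": 1.7,"tz": 0,"ax": 0,"ay": 0,"az": 0,"hand": 50},{"tx": 1.2,"ty": 2.6,"tz": 0,"ax": 0,"ay": 0,"az": 0,"hand": 50},{"tx": 1.43,"ty": 3.1,"tz": -0.2,"ax": 0,"ay": 0,"az": 0,"hand": 50},{"tx": 1.43,"ty": 3.1,"tz": -0.5,"ax": 0,"ay": 0,"az": 0,"hand": 50}]'

```text
time_s: 7.55
position: [517.4, 102.8, 66.2]
tcp_rot: [[0.264, 0.006, 0.965], [-0.965, 0.004, 0.264], [-0.003, -1.0, 0.007]]
force: [0.9, -0.1, 0.4]
grip_width: 59.4
```

Emit:
drive_tool --plan '[{"tx": 0,"ty": 0,"tz": 0,"ax": 0,"ay": 0,"az": 0,"hand": 50},{"tx": 0,"ty": 0,"tz": 0,"ax": 0,"ay": 0,"az": 0,"hand": 50},{"tx": 0,"ty": 0,"tz": 0,"ax": 0,"ay": 0,"az": 0,"hand": 50}]'

```text
time_s: 7.8
position: [514.1, 94.7, 64.6]
tcp_rot: [[0.255, -0.001, 0.967], [-0.967, -0.001, 0.255], [0.001, -1.0, -0.001]]
force: [0.4, -0.5, -0.3]
grip_width: 59.3
```

Emit:
drive_tool --plan '[{"tx": 0.04,"ty": 0.04,"tz": -0.4,"ax": 0,"ay": 0,"az": 0,"hand": 50},{"tx": 0.04,"ty": 0.04,"tz": -0.7,"ax": 0,"ay": 0,"az": 0,"hand": 50},{"tx": 0.04,"ty": 0.04,"tz": -0.95,"ax": 0,"ay": 0,"az": 0,"hand": 50},{"tx": 0.04,"ty": 0.04,"tz": -1.05,"ax": 0,"ay": 0,"az": 0,"hand": 50},{"tx": 0.04,"ty": 0.04,"tz": -1.05,"ax": 0,"ay": 0,"az": 0,"hand": 50}]'

```text
time_s: 8.22
position: [515.5, 97.2, 22.0]
tcp_rot: [[0.256, -0.002, 0.967], [-0.967, -0.001, 0.256], [0.0, -1.0, -0.002]]
force: [0.6, 0.6, 0.4]
grip_width: 59.2
```

Emit:
drive_tool --plan '[{"tx": 0,"ty": 0,"tz": 0,"ax": 0,"ay": 0,"az": 0,"hand": 50},{"tx": 0,"ty": 0,"tz": 0,"ax": 0,"ay": 0,"az": 0,"hand": 50}]'

```text
time_s: 8.38
position: [516.3, 97.9, 22.6]
tcp_rot: [[0.257, 0.0, 0.966], [-0.966, 0.0, 0.257], [0.0, -1.0, 0.0]]
force: [-0.7, 0.4, -0.7]
grip_width: 59.1
```

Emit:
drive_tool --plan '[{"tx": -0.01,"ty": -0.02,"tz": -0.03,"ax": 0,"ay": 0,"az": 0,"hand": 50},{"tx": -0.01,"ty": -0.02,"tz": -0.03,"ax": 0,"ay": 0,"az": 0,"hand": 75},{"tx": -0.01,"ty": -0.02,"tz": -0.03,"ax": 0,"ay": 0,"az": 0,"hand": 80},{"tx": -0.01,"ty": -0.02,"tz": -0.03,"ax": 0,"ay": 0,"az": 0,"hand": 80},{"tx": -0.01,"ty": -0.02,"tz": 0.4,"ax": 0,"ay": 0,"az": 0,"hand": 80}]'

```text
time_s: 8.8
position: [513.7, 96.6, 36.5]
tcp_rot: [[0.257, -0.005, 0.966], [-0.966, -0.001, 0.257], [-0.0, -1.0, -0.005]]
force: [-1.0, -0.2, -0.3]
grip_width: 73.5
```

Emit:
drive_tool --plan '[{"tx": 0,"ty": 0,"tz": 1,"ax": 0,"ay": 0,"az": 0,"hand": 85},{"tx": 0.2,"ty": -0.7,"tz": 1.7,"ax": 0,"ay": 0,"az": 0,"hand": 85},{"tx": 0.6,"ty": -1.6,"tz": 1.7,"ax": 0,"ay": 0,"az": 0,"hand": 85},{"tx": 1,"ty": -2.5,"tz": 1.7,"ax": 0,"ay": 0,"az": 0,"hand": 85},{"tx": 1.3,"ty": -3.4,"tz": 1.7,"ax": 0,"ay": 0,"az": 0,"hand": 85}]'

```text
time_s: 9.22
position: [569.2, -40.5, 107.7]
tcp_rot: [[0.258, 0.003, 0.966], [-0.966, -0.001, 0.258], [0.001, -1.0, 0.002]]
force: [0.5, 0.8, -0.9]
grip_width: 78.1
```

Emit:
drive_tool --plan '[{"tx": 0.4,"ty": -0.9,"tz": 0,"ax": 0,"ay": 0,"az": 0,"hand": 85},{"tx": 0.8,"ty": -1.8,"tz": 0,"ax": 0,"ay": 0,"az": 0,"hand": 85},{"tx": 1.2,"ty": -2.7,"tz": 0,"ax": 0,"ay": 0,"az": 0,"hand": 85},{"tx": 1.6,"ty": -3.6,"tz": 0,"ax": 0,"ay": 0,"az": 0,"hand": 85},{"tx": 1.6,"ty": -3.6,"tz": 0,"ax": 0,"ay": 0,"az": 0,"hand": 85}]'

```text
time_s: 9.63
position: [633.0, -193.5, 106.0]
tcp_rot: [[0.247, 0.002, 0.969], [-0.969, -0.005, 0.247], [0.005, -1.0, 0.0]]
force: [-0.6, -1.1, 0.3]
grip_width: 78.1
```

Emit:
drive_tool --plan '[{"tx": 0,"ty": 0,"tz": 0,"ax": 0,"ay": 0,"az": 0,"hand": 85},{"tx": 0,"ty": 0,"tz": 0,"ax": 0,"ay": 0,"az": 0,"hand": 85}]'

```text
time_s: 9.8
position: [631.3, -182.0, 106.1]
tcp_rot: [[0.257, -0.001, 0.966], [-0.966, 0.001, 0.257], [-0.001, -1.0, -0.001]]
force: [0.0, -0.2, 0.8]
grip_width: 78.1
```

Run:
```python
from h import *
im=snap('top','t5'); im2=snap('side','s5')
n='top'; u=proj('top',[515,97.5,25])[0]; print(u)
def sat(im): 
    m=masks(im); hsv=cv2.cvtColor(im,cv2.COLOR_BGR2HSV); m[hsv[...,2]<75]=0; return m
for n,i in(('top',im),('side',im2)):
    u=proj(n,[515,97.5,25])[0]; print(n,fit(n,i,u,'disc',18,30,16,m=sat(i)).round(1))
crop(im,110,120,360,280,3.2,'t5c')
```

```text
[216.9671176  220.52128631]
top [515.1 100.   29.6]
side [517.   99.4  28.8]
```

View pics/t5c.png

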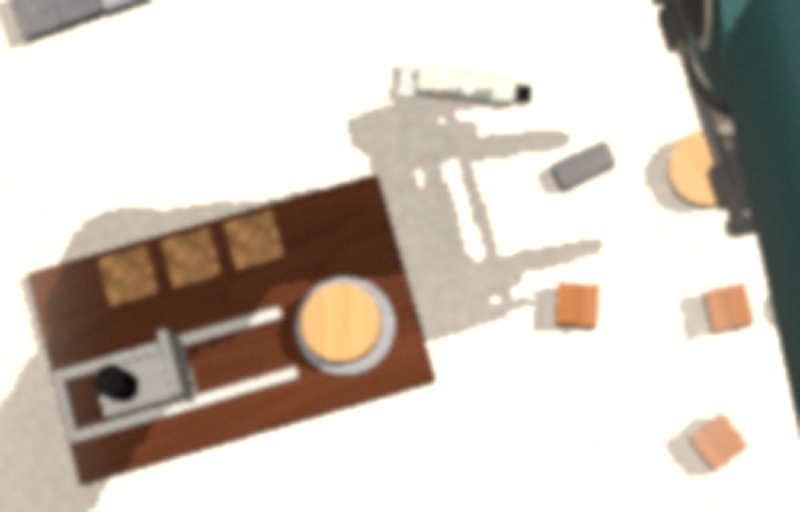

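L2 lies on the plate about 2.3 mm off centre, well within 8 mm. I'll pick up L1 next.

Emit:
drive_tool --plan '[{"tx": 0,"ty": -0.01,"tz": -0.8,"ax": 0,"ay": 0,"az": 0,"hand": 85},{"tx": 0,"ty": -0.01,"tz": -1.6,"ax": 0,"ay": 0,"az": 0,"hand": 85},{"tx": 0,"ty": -0.01,"tz": -2.2,"ax": 0,"ay": 0,"az": 0,"hand": 85},{"tx": 0,"ty": -0.01,"tz": -2.52,"ax": 0,"ay": 0,"az": 0,"hand": 85},{"tx": 0,"ty": -0.01,"tz": -2.52,"ax": 0,"ay": 0,"az": 0,"hand": 85}]'

```text
time_s: 10.32
position: [629.5, -181.2, 2.9]
tcp_rot: [[0.259, -0.005, 0.966], [-0.966, 0.002, 0.259], [-0.003, -1.0, -0.005]]
force: [-0.9, 0.5, -0.2]
grip_width: 78.3
```

Emit:
drive_tool --plan '[{"tx": 0,"ty": 0,"tz": 0,"ax": 0,"ay": 0,"az": 0,"hand": 50},{"tx": 0,"ty": 0,"tz": 0,"ax": 0,"ay": 0,"az": 0,"hand": 50},{"tx": 0,"ty": 0,"tz": 0,"ax": 0,"ay": 0,"az": 0,"hand": 50},{"tx": 0,"ty": 0,"tz": 0,"ax": 0,"ay": 0,"az": 0,"hand": 50},{"tx": 0,"ty": 0,"tz": 0,"ax": 0,"ay": 0,"az": 0,"hand": 50}]'

```text
time_s: 10.73
position: [633.2, -183.3, 7.8]
tcp_rot: [[0.257, 0.003, 0.966], [-0.966, -0.001, 0.257], [0.001, -1.0, 0.003]]
force: [-0.7, 0.8, 6.9]
grip_width: 59.2
```

Emit:
drive_tool --plan '[{"tx": 0,"ty": 0,"tz": 0.3,"ax": 0,"ay": 0,"az": 0,"hand": 50},{"tx": 0,"ty": 0,"tz": 0.9,"ax": 0,"ay": 0,"az": 0,"hand": 50},{"tx": 0,"ty": 0,"tz": 1.7,"ax": 0,"ay": 0,"az": 0,"hand": 50},{"tx": -0.3,"ty": 0.45,"tz": 2.3,"ax": 0,"ay": 0,"az": 0,"hand": 50},{"tx": -0.7,"ty": 1.1,"tz": 2.3,"ax": 0,"ay": 0,"az": 0,"hand": 50}]'

```text
time_s: 11.15
position: [607.7, -142.3, 103.7]
tcp_rot: [[0.252, 0.01, 0.968], [-0.968, -0.004, 0.252], [0.006, -1.0, 0.009]]
force: [1.8, 0.5, -0.3]
grip_width: 59.2
```

Emit:
drive_tool --plan '[{"tx": -0.5,"ty": 0.75,"tz": 0,"ax": 0,"ay": 0,"az": 0,"hand": 50},{"tx": -1,"ty": 1.5,"tz": 0,"ax": 0,"ay": 0,"az": 0,"hand": 50},{"tx": -1.5,"ty": 2.25,"tz": 0,"ax": 0,"ay": 0,"az": 0,"hand": 50},{"tx": -2,"ty": 3.0,"tz": 0,"ax": 0,"ay": 0,"az": 0,"hand": 50},{"tx": -2.24,"ty": 3.4,"tz": -0.3,"ax": 0,"ay": 0,"az": 0,"hand": 50}]'

```text
time_s: 11.57
position: [513.1, 0.3, 88.3]
tcp_rot: [[0.261, 0.003, 0.965], [-0.965, 0.0, 0.261], [0.001, -1.0, 0.003]]
force: [0.9, 0.9, -1.4]
grip_width: 59.2
```

Emit:
drive_tool --plan '[{"tx": 0,"ty": 0,"tz": 0,"ax": 0,"ay": 0,"az": 0,"hand": 50},{"tx": 0,"ty": 0,"tz": 0,"ax": 0,"ay": 0,"az": 0,"hand": 50},{"tx": 0,"ty": 0,"tz": 0,"ax": 0,"ay": 0,"az": 0,"hand": 50},{"tx": 0,"ty": 0,"tz": 0,"ax": 0,"ay": 0,"az": 0,"hand": 50}]'

```text
time_s: 11.9
position: [515.3, -4.7, 86.3]
tcp_rot: [[0.255, 0.001, 0.967], [-0.967, -0.001, 0.255], [0.001, -1.0, 0.001]]
force: [-0.1, 0.9, -0.9]
grip_width: 59.1
```

Run:
```python
from h import *
for i in range(4): print(r.sense()['position'].round(2))
im=snap('top','t6');im=snap('side','s6'); crop(im,200,80,340,240,4.5,'s6c')
s=r.sense();print(s['position'].round(2),s['grip_width'],s['qd'].round(3))
```

```text
[515.33  -4.69  86.3 ]
[515.33  -4.69  86.3 ]
[515.33  -4.69  86.3 ]
[515.33  -4.69  86.3 ]
[514.99  -4.46  86.01] 58.573675900821456 [-0.003  0.002 -0.004  0.005 -0.003 -0.002 -0.002]
```

View pics/s6c.png

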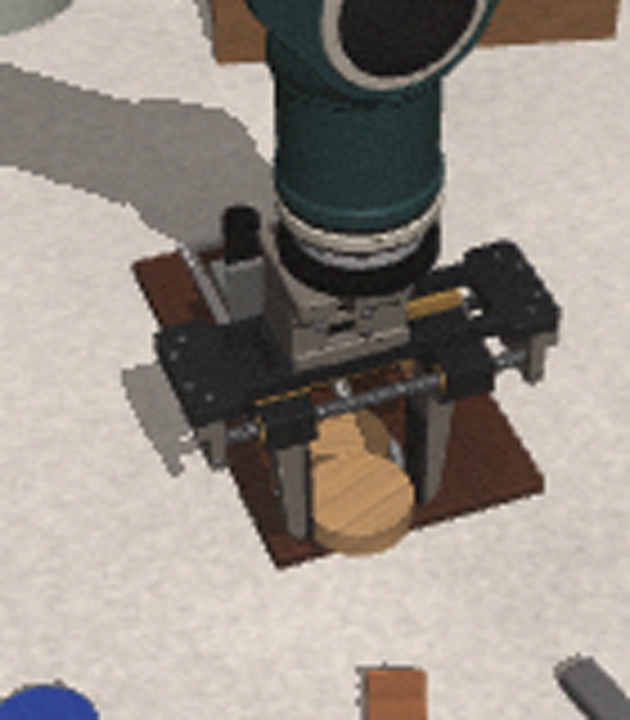

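Run:
```python
from h import *
print(unproj('side',[(280.2,190.3)],96))
print(unproj('side',[(279.6+.0,190.3)],96), proj('side',[515.5,-4.6,96]))
```

```text
[[517.97049597  -8.28505908  96.        ]]
[[516.55782503  -8.12533757  96.        ]] [[278.98893293 189.25822065]]
```

Run:
```python
from h import *
im=cv2.imread('pics/s6.png')
m=masks(im)
mm,st,c=blobat(im,np.array([280,190.])); print(st)
print(''.join(map(str,m[180:210,280])),''.join(map(str,m[180:210,284])),''.join(map(str,m[196,262:300])))
for y in(-10,-8,-6,-4,-2):
    h=hull('side','disc',516.5,y,78.3,18,0,30); 
    t=np.zeros((420,560),np.uint8); cv2.fillConvexPoly(t,np.round(h).astype(int),1); print(y,h[:,1].max().round(1),h[:,0].min().round(1),h[:,0].max().round(1), np.where(t[196])[0][[0,-1]])
print(np.where(m[196,262:300])[0]+262, np.where(m[180:210,280])[0][-1]+180)
```

```text
[268 171  28  32 609]
111111111111111111111110000000 111111111111111111111110000000 00000000111111111111111111111100000000
-10 205.3 267.0 292.3 [267 292]
-8 204.7 266.9 292.2 [267 292]
-6 204.1 266.8 292.1 [267 292]
-4 203.4 266.7 292.0 [267 292]
-2 202.8 266.7 291.9 [267 291]
[270 271 272 273 274 275 276 277 278 279 280 281 282 283 284 285 286 287
 288 289 290 291] 202
```

The lower rim puts the disc about 1 mm ahead of the TCP, as expected. I mistyped the y shift, so I'm still about 101 mm short of the plate and will continue from here.

Emit:
drive_tool --plan '[{"tx": 0.02,"ty": 0.7,"tz": 0,"ax": 0,"ay": 0,"az": 0,"hand": 50},{"tx": 0.02,"ty": 1.5,"tz": 0,"ax": 0,"ay": 0,"az": 0,"hand": 50},{"tx": 0.02,"ty": 2.2,"tz": 0,"ax": 0,"ay": 0,"az": 0,"hand": 50},{"tx": 0.02,"ty": 2.53,"tz": 0,"ax": 0,"ay": 0,"az": 0,"hand": 50},{"tx": 0.02,"ty": 2.53,"tz": 0,"ax": 0,"ay": 0,"az": 0,"hand": 50}]'

```text
time_s: 12.42
position: [515.3, 101.6, 86.1]
tcp_rot: [[0.261, 0.001, 0.965], [-0.965, 0.002, 0.261], [-0.002, -1.0, 0.001]]
force: [-0.5, 0.1, -0.2]
grip_width: 58.8
```

Emit:
drive_tool --plan '[{"tx": 0,"ty": 0,"tz": -0.3,"ax": 0,"ay": 0,"az": 0,"hand": 50},{"tx": 0,"ty": 0,"tz": -0.7,"ax": 0,"ay": 0,"az": 0,"hand": 50},{"tx": 0,"ty": 0,"tz": -0.9,"ax": 0,"ay": 0,"az": 0,"hand": 50},{"tx": 0,"ty": 0,"tz": -0.9,"ax": 0,"ay": 0,"az": 0,"hand": 50},{"tx": 0,"ty": 0,"tz": -0.9,"ax": 0,"ay": 0,"az": 0,"hand": 50}]'

```text
time_s: 12.83
position: [514.6, 96.7, 49.0]
tcp_rot: [[0.256, -0.002, 0.967], [-0.967, -0.001, 0.256], [0.0, -1.0, -0.002]]
force: [0.2, -0.0, -0.0]
grip_width: 59.4
```

Emit:
drive_tool --plan '[{"tx": 0.01,"ty": 0,"tz": -0.1,"ax": 0,"ay": 0,"az": 0,"hand": 50},{"tx": 0.01,"ty": 0,"tz": -0.17,"ax": 0,"ay": 0,"az": 0,"hand": 50},{"tx": 0.01,"ty": 0,"tz": -0.17,"ax": 0,"ay": 0,"az": 0,"hand": 50}]'

```text
time_s: 13.08
position: [515.4, 97.7, 42.8]
tcp_rot: [[0.257, -0.0, 0.966], [-0.966, -0.0, 0.257], [0.0, -1.0, -0.0]]
force: [0.3, 1.2, 0.0]
grip_width: 58.9
```

Emit:
drive_tool --plan '[{"tx": 0,"ty": 0,"tz": -0.04,"ax": 0,"ay": 0,"az": 0,"hand": 50},{"tx": 0,"ty": 0,"tz": -0.04,"ax": 0,"ay": 0,"az": 0,"hand": 50}]'

```text
time_s: 13.25
position: [515.7, 98.0, 41.8]
tcp_rot: [[0.257, 0.001, 0.966], [-0.966, -0.0, 0.257], [0.0, -1.0, 0.001]]
force: [-0.7, -0.2, 3.0]
grip_width: 59.2
```

Emit:
drive_tool --plan '[{"tx": 0,"ty": 0,"tz": 0,"ax": 0,"ay": 0,"az": 0,"hand": 75},{"tx": 0,"ty": 0,"tz": 0,"ax": 0,"ay": 0,"az": 0,"hand": 80},{"tx": 0,"ty": 0,"tz": 0,"ax": 0,"ay": 0,"az": 0,"hand": 80},{"tx": 0,"ty": 0,"tz": 0.4,"ax": 0,"ay": 0,"az": 0,"hand": 80},{"tx": 0,"ty": 0,"tz": 1.2,"ax": 0,"ay": 0,"az": 0,"hand": 80}]'

```text
time_s: 13.67
position: [512.7, 97.4, 86.9]
tcp_rot: [[0.257, -0.007, 0.966], [-0.966, -0.001, 0.257], [-0.001, -1.0, -0.007]]
force: [0.6, 0.2, 1.2]
grip_width: 73.7
```

Emit:
drive_tool --plan '[{"tx": -0.1,"ty": -0.5,"tz": 0.5,"ax": 0,"ay": 0,"az": 0,"hand": 80},{"tx": -0.3,"ty": -1.4,"tz": 0.9,"ax": 0,"ay": 0,"az": 0,"hand": 80},{"tx": -0.4,"ty": -2.4,"tz": 0.9,"ax": 0,"ay": 0,"az": 0,"hand": 80},{"tx": -0.6,"ty": -3.4,"tz": 0.9,"ax": 0,"ay": 0,"az": 0,"hand": 80},{"tx": -0.8,"ty": -4.4,"tz": 0.9,"ax": 0,"ay": 0,"az": 0,"hand": 80}]'

```text
time_s: 14.08
position: [483.2, -79.6, 125.9]
tcp_rot: [[0.258, 0.001, 0.966], [-0.966, -0.001, 0.258], [0.001, -1.0, 0.001]]
force: [-0.3, 0.1, 0.3]
grip_width: 73.7
```

Emit:
drive_tool --plan '[{"tx": -0.2,"ty": -1,"tz": 0,"ax": 0,"ay": 0,"az": 0,"hand": 80},{"tx": -0.4,"ty": -2,"tz": 0,"ax": 0,"ay": 0,"az": 0,"hand": 80},{"tx": -0.6,"ty": -3,"tz": 0,"ax": 0,"ay": 0,"az": 0,"hand": 80},{"tx": -0.8,"ty": -4,"tz": 0,"ax": 0,"ay": 0,"az": 0,"hand": 80},{"tx": -1,"ty": -5,"tz": 0,"ax": 0,"ay": 0,"az": 0,"hand": 80}]'

```text
time_s: 14.5
position: [442.6, -279.9, 125.5]
tcp_rot: [[0.257, 0.0, 0.966], [-0.966, -0.0, 0.257], [0.0, -1.0, 0.0]]
force: [1.1, 1.1, -0.5]
grip_width: 73.4
```

Emit:
drive_tool --plan '[{"tx": -0.2,"ty": -1,"tz": 0,"ax": 0,"ay": 0,"az": 0,"hand": 80},{"tx": -0.4,"ty": -2,"tz": 0,"ax": 0,"ay": 0,"az": 0,"hand": 80},{"tx": -0.46,"ty": -3.02,"tz": 0,"ax": 0,"ay": 0,"az": 0,"hand": 80},{"tx": -0.46,"ty": -3.02,"tz": 0,"ax": 0,"ay": 0,"az": 0,"hand": 80},{"tx": -0.46,"ty": -3.02,"tz": 0,"ax": 0,"ay": 0,"az": 0,"hand": 80}]'

```text
time_s: 14.92
position: [423.7, -401.3, 124.9]
tcp_rot: [[0.252, -0.0, 0.968], [-0.968, -0.0, 0.252], [0.0, -1.0, -0.0]]
force: [0.3, 0.1, -0.5]
grip_width: 73.4
```

Emit:
drive_tool --plan '[{"tx": 0,"ty": 0,"tz": 0,"ax": 0,"ay": 0,"az": 0,"hand": 80}]'

```text
time_s: 15.0
position: [425.0, -398.0, 125.0]
tcp_rot: [[0.257, -0.0, 0.966], [-0.966, 0.001, 0.257], [-0.001, -1.0, 0.0]]
force: [-0.6, 0.5, -0.4]
grip_width: 73.5
```

```bash
cat > pile.py <<'E'
from h import *
def sat(im): 
    m=masks(im); hsv=cv2.cvtColor(im,cv2.COLOR_BGR2HSV); m[hsv[...,2]<75]=0; return m
def pile(im,im2,z0,h):
  for n,i in(('top',im),('side',im2)):
    u=proj(n,[515,97.5,z0+h/2])[0]; print('pile',n,fit(n,i,u,'disc',h,30,z0,m=sat(i)).round(1))
E
python3 - <<'E'
from pile import *
im=snap('top','t7'); im2=snap('side','s7')
pile(im,im2,16,36)
for n,i in(('top',im),('side',im2)):
    for P in([425.3,-398.9,9],[540,-408.6,9]): print(n,P,fit(n,i,proj(n,P)[0],'disc',18,25).round(1))
crop(im,100,120,460,330,2.2,'t7c')
print(r.sense()['position'])
E
```

```text
pile top [515.8 100.2  30. ]
pile side [518.  100.9  28.3]
top [425.3, -398.9, 9] [ 424.3 -398.6   24.1]
top [540, -408.6, 9] [ 539.2 -403.5   15.6]
side [425.3, -398.9, 9] [ 426.4 -399.1   24.2]
side [540, -408.6, 9] [ 541.1 -408.9   19.3]
[ 425.63167543 -396.90702437  125.33376468]
```

View pics/t7c.png

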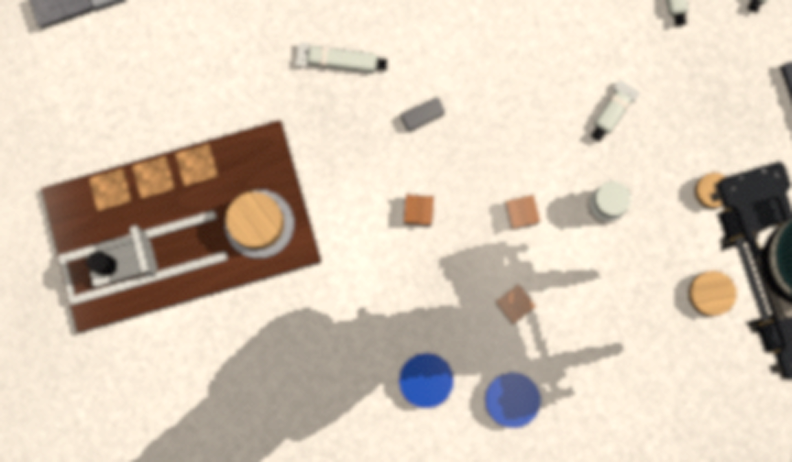

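Emit:
drive_tool --plan '[{"tx": 0,"ty": -0.04,"tz": -0.8,"ax": 0,"ay": 0,"az": 0,"hand": 80},{"tx": 0,"ty": -0.04,"tz": -1.6,"ax": 0,"ay": 0,"az": 0,"hand": 80},{"tx": 0,"ty": -0.04,"tz": -2.4,"ax": 0,"ay": 0,"az": 0,"hand": 80},{"tx": 0,"ty": -0.04,"tz": -2.9,"ax": 0,"ay": 0,"az": 0,"hand": 80},{"tx": 0,"ty": -0.04,"tz": -3,"ax": 0,"ay": 0,"az": 0,"hand": 80}]'

```text
time_s: 15.52
position: [423.5, -396.9, 1.9]
tcp_rot: [[0.26, -0.005, 0.966], [-0.966, 0.005, 0.26], [-0.006, -1.0, -0.003]]
force: [-0.1, -0.3, 0.2]
grip_width: 73.5
```

Emit:
drive_tool --plan '[{"tx": 0,"ty": 0,"tz": 0,"ax": 0,"ay": 0,"az": 0,"hand": 80},{"tx": 0,"ty": 0,"tz": 0,"ax": 0,"ay": 0,"az": 0,"hand": 40},{"tx": 0,"ty": 0,"tz": 0,"ax": 0,"ay": 0,"az": 0,"hand": 40},{"tx": 0,"ty": 0,"tz": 0,"ax": 0,"ay": 0,"az": 0,"hand": 40},{"tx": 0,"ty": 0,"tz": 0,"ax": 0,"ay": 0,"az": 0,"hand": 40}]'

```text
time_s: 15.93
position: [425.7, -401.0, 6.8]
tcp_rot: [[0.257, 0.002, 0.966], [-0.966, -0.002, 0.257], [0.002, -1.0, 0.001]]
force: [0.8, 0.6, 5.5]
grip_width: 49.1
```

Emit:
drive_tool --plan '[{"tx": 0,"ty": 0,"tz": 0,"ax": 0,"ay": 0,"az": 0,"hand": 40},{"tx": 0,"ty": 0,"tz": 0,"ax": 0,"ay": 0,"az": 0,"hand": 40}]'

```text
time_s: 16.1
position: [425.7, -401.1, 6.8]
tcp_rot: [[0.257, 0.002, 0.966], [-0.966, -0.002, 0.257], [0.002, -1.0, 0.001]]
force: [-0.5, 1.0, 7.2]
grip_width: 49.5
```

Emit:
drive_tool --plan '[{"tx": 0,"ty": 0,"tz": 0.3,"ax": 0,"ay": 0,"az": 0,"hand": 40},{"tx": 0,"ty": 0,"tz": 0.9,"ax": 0,"ay": 0,"az": 0,"hand": 40},{"tx": 0,"ty": 0,"tz": 1.7,"ax": 0,"ay": 0,"az": 0,"hand": 40},{"tx": 0.1,"ty": 0.4,"tz": 2.5,"ax": 0,"ay": 0,"az": 0,"hand": 40},{"tx": 0.3,"ty": 1.2,"tz": 2.7,"ax": 0,"ay": 0,"az": 0,"hand": 40}]'

```text
time_s: 16.52
position: [438.0, -357.7, 118.7]
tcp_rot: [[0.25, 0.006, 0.968], [-0.968, -0.007, 0.25], [0.008, -1.0, 0.004]]
force: [0.8, -0.9, 0.6]
grip_width: 49.2
```

Emit:
drive_tool --plan '[{"tx": 0.2,"ty": 1,"tz": 0,"ax": 0,"ay": 0,"az": 0,"hand": 40},{"tx": 0.4,"ty": 2,"tz": 0,"ax": 0,"ay": 0,"az": 0,"hand": 40},{"tx": 0.6,"ty": 3,"tz": 0,"ax": 0,"ay": 0,"az": 0,"hand": 40},{"tx": 0.8,"ty": 4,"tz": 0,"ax": 0,"ay": 0,"az": 0,"hand": 40},{"tx": 1,"ty": 5,"tz": 0,"ax": 0,"ay": 0,"az": 0,"hand": 40}]'

```text
time_s: 16.93
position: [477.0, -150.8, 114.4]
tcp_rot: [[0.257, 0.001, 0.966], [-0.966, -0.001, 0.257], [0.001, -1.0, 0.001]]
force: [0.9, -0.6, -0.8]
grip_width: 49.4
```

Emit:
drive_tool --plan '[{"tx": 0.2,"ty": 1,"tz": 0,"ax": 0,"ay": 0,"az": 0,"hand": 40},{"tx": 0.4,"ty": 2,"tz": 0,"ax": 0,"ay": 0,"az": 0,"hand": 40},{"tx": 0.6,"ty": 3,"tz": 0,"ax": 0,"ay": 0,"az": 0,"hand": 40},{"tx": 0.8,"ty": 4,"tz": 0,"ax": 0,"ay": 0,"az": 0,"hand": 40},{"tx": 0.9,"ty": 4.9,"tz": 0,"ax": 0,"ay": 0,"az": 0,"hand": 40}]'

```text
time_s: 17.35
position: [513.6, 46.2, 114.4]
tcp_rot: [[0.258, 0.002, 0.966], [-0.966, 0.0, 0.258], [0.0, -1.0, 0.002]]
force: [1.0, 0.3, -0.4]
grip_width: 49.2
```

Emit:
drive_tool --plan '[{"tx": 0,"ty": 0.6,"tz": 0,"ax": 0,"ay": 0,"az": 0,"hand": 40},{"tx": 0,"ty": 1.1,"tz": 0,"ax": 0,"ay": 0,"az": 0,"hand": 40},{"tx": 0,"ty": 1.3,"tz": 0,"ax": 0,"ay": 0,"az": 0,"hand": 40},{"tx": 0,"ty": 1.3,"tz": -0.4,"ax": 0,"ay": 0,"az": 0,"hand": 40},{"tx": 0,"ty": 1.3,"tz": -0.8,"ax": 0,"ay": 0,"az": 0,"hand": 40}]'

```text
time_s: 17.77
position: [513.9, 95.6, 82.3]
tcp_rot: [[0.258, 0.003, 0.966], [-0.966, -0.0, 0.258], [0.001, -1.0, 0.003]]
force: [-0.4, 0.1, -0.3]
grip_width: 48.9
```

Emit:
drive_tool --plan '[{"tx": 0,"ty": 0,"tz": 0,"ax": 0,"ay": 0,"az": 0,"hand": 40},{"tx": 0,"ty": 0,"tz": 0,"ax": 0,"ay": 0,"az": 0,"hand": 40}]'

```text
time_s: 17.93
position: [512.5, 94.6, 81.3]
tcp_rot: [[0.256, -0.001, 0.967], [-0.967, -0.001, 0.256], [0.0, -1.0, -0.002]]
force: [-0.5, -0.1, 0.5]
grip_width: 49.3
```

Emit:
drive_tool --plan '[{"tx": 0.08,"ty": 0.01,"tz": -0.2,"ax": 0,"ay": 0,"az": 0,"hand": 40},{"tx": 0.08,"ty": 0.01,"tz": -0.4,"ax": 0,"ay": 0,"az": 0,"hand": 40},{"tx": 0.08,"ty": 0.01,"tz": -0.52,"ax": 0,"ay": 0,"az": 0,"hand": 40},{"tx": 0.08,"ty": 0.01,"tz": -0.52,"ax": 0,"ay": 0,"az": 0,"hand": 40},{"tx": 0.08,"ty": 0.01,"tz": -0.52,"ax": 0,"ay": 0,"az": 0,"hand": 40}]'

```text
time_s: 18.35
position: [515.9, 95.9, 60.3]
tcp_rot: [[0.257, -0.001, 0.966], [-0.966, -0.0, 0.257], [-0.0, -1.0, -0.001]]
force: [-0.4, 0.3, -0.1]
grip_width: 49.2
```

Emit:
drive_tool --plan '[{"tx": 0,"ty": 0,"tz": -0.04,"ax": 0,"ay": 0,"az": 0,"hand": 40},{"tx": 0,"ty": 0,"tz": -0.04,"ax": 0,"ay": 0,"az": 0,"hand": 40}]'

```text
time_s: 18.52
position: [516.2, 96.0, 59.0]
tcp_rot: [[0.257, 0.0, 0.966], [-0.966, -0.0, 0.257], [0.0, -1.0, 0.0]]
force: [-0.1, -0.9, 0.0]
grip_width: 48.8
```

Emit:
drive_tool --plan '[{"tx": 0,"ty": 0,"tz": -0.03,"ax": 0,"ay": 0,"az": 0,"hand": 40},{"tx": 0,"ty": 0,"tz": -0.03,"ax": 0,"ay": 0,"az": 0,"hand": 40}]'

```text
time_s: 18.68
position: [516.4, 96.1, 58.8]
tcp_rot: [[0.257, 0.0, 0.966], [-0.966, -0.001, 0.257], [0.001, -1.0, 0.0]]
force: [-2.7, 0.0, 7.1]
grip_width: 49.0
```

Emit:
drive_tool --plan '[{"tx": 0,"ty": 0,"tz": 0.02,"ax": 0,"ay": 0,"az": 0,"hand": 65},{"tx": 0,"ty": 0,"tz": 0.02,"ax": 0,"ay": 0,"az": 0,"hand": 70},{"tx": 0,"ty": 0,"tz": 0.02,"ax": 0,"ay": 0,"az": 0,"hand": 70},{"tx": 0,"ty": 0,"tz": 0.4,"ax": 0,"ay": 0,"az": 0,"hand": 70},{"tx": 0,"ty": 0,"tz": 1.2,"ax": 0,"ay": 0,"az": 0,"hand": 70}]'

```text
time_s: 19.1
position: [513.4, 95.3, 103.1]
tcp_rot: [[0.257, -0.007, 0.966], [-0.966, -0.001, 0.257], [-0.001, -1.0, -0.007]]
force: [0.5, -0.4, 0.1]
grip_width: 64.4
```

Emit:
drive_tool --plan '[{"tx": 0,"ty": -0.6,"tz": 0.4,"ax": 0,"ay": 0,"az": 0,"hand": 70},{"tx": 0,"ty": -1.5,"tz": 0.4,"ax": 0,"ay": 0,"az": 0,"hand": 70},{"tx": 0.1,"ty": -2.5,"tz": 0.4,"ax": 0,"ay": 0,"az": 0,"hand": 70},{"tx": 0.2,"ty": -3.5,"tz": 0.4,"ax": 0,"ay": 0,"az": 0,"hand": 70},{"tx": 0.2,"ty": -4.5,"tz": 0.4,"ax": 0,"ay": 0,"az": 0,"hand": 70}]'

```text
time_s: 19.52
position: [524.7, -85.8, 122.1]
tcp_rot: [[0.258, 0.001, 0.966], [-0.966, -0.0, 0.258], [0.001, -1.0, 0.001]]
force: [1.0, -0.3, -0.2]
grip_width: 64.1
```

Emit:
drive_tool --plan '[{"tx": 0.1,"ty": -1,"tz": 0,"ax": 0,"ay": 0,"az": 0,"hand": 70},{"tx": 0.1,"ty": -2,"tz": 0,"ax": 0,"ay": 0,"az": 0,"hand": 70},{"tx": 0.2,"ty": -3,"tz": 0,"ax": 0,"ay": 0,"az": 0,"hand": 70},{"tx": 0.2,"ty": -4,"tz": 0,"ax": 0,"ay": 0,"az": 0,"hand": 70},{"tx": 0.3,"ty": -5,"tz": 0,"ax": 0,"ay": 0,"az": 0,"hand": 70}]'

```text
time_s: 19.93
position: [535.3, -286.2, 121.6]
tcp_rot: [[0.257, -0.001, 0.966], [-0.966, -0.0, 0.257], [-0.0, -1.0, -0.001]]
force: [1.2, -0.2, -0.1]
grip_width: 64.8
```

Emit:
drive_tool --plan '[{"tx": 0.1,"ty": -1,"tz": 0,"ax": 0,"ay": 0,"az": 0,"hand": 70},{"tx": 0.1,"ty": -2,"tz": 0,"ax": 0,"ay": 0,"az": 0,"hand": 70},{"tx": 0.1,"ty": -3.1,"tz": 0,"ax": 0,"ay": 0,"az": 0,"hand": 70},{"tx": 0.1,"ty": -3.1,"tz": 0,"ax": 0,"ay": 0,"az": 0,"hand": 70},{"tx": 0.1,"ty": -3.1,"tz": 0,"ax": 0,"ay": 0,"az": 0,"hand": 70}]'

```text
time_s: 20.35
position: [538.4, -411.7, 120.7]
tcp_rot: [[0.251, -0.001, 0.968], [-0.968, -0.001, 0.251], [0.0, -1.0, -0.001]]
force: [0.1, 1.3, -0.0]
grip_width: 64.2
```

Emit:
drive_tool --plan '[{"tx": 0,"ty": 0,"tz": 0,"ax": 0,"ay": 0,"az": 0,"hand": 70},{"tx": 0,"ty": 0,"tz": 0,"ax": 0,"ay": 0,"az": 0,"hand": 70}]'

```text
time_s: 20.52
position: [540.8, -405.7, 121.6]
tcp_rot: [[0.26, 0.0, 0.966], [-0.966, 0.001, 0.26], [-0.001, -1.0, 0.0]]
force: [0.3, 0.4, -0.1]
grip_width: 64.4
```

Run:
```python
from pile import *
im=snap('top','t8'); im2=snap('side','s8')
pile(im,im2,16,54)
for n,i in(('top',im),('side',im2)):
    for P in([540,-408.6,9],): print(n,P,fit(n,i,proj(n,P)[0],'disc',18,25).round(1))
crop(im,100,120,460,330,2.2,'t8c');crop(im2,200,100,350,330,3,'s8c')
print(r.sense()['position'])
```

```text
pile top [514.5  98.8  28. ]
pile side [579.1 189.3  -3.3]
top [540, -408.6, 9] [ 538.9 -408.3   18.8]
side [540, -408.6, 9] [ 541.1 -408.9   19.3]
[ 540.93928325 -405.83349317  121.9393627 ]
```

View pics/t8c.png

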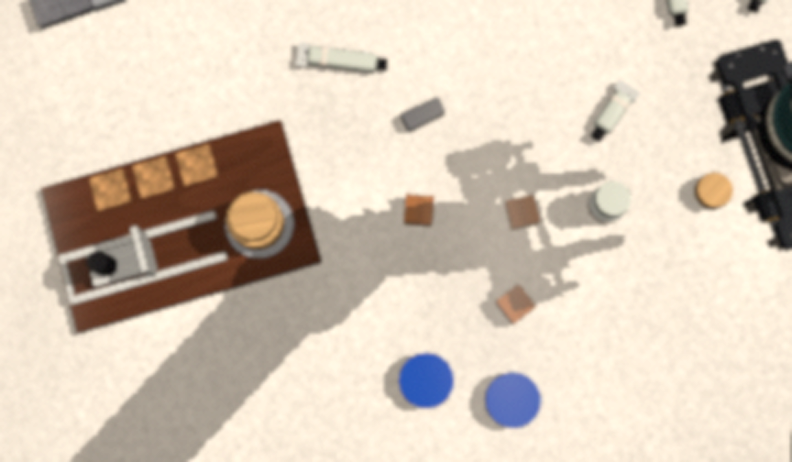

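View pics/s8c.png

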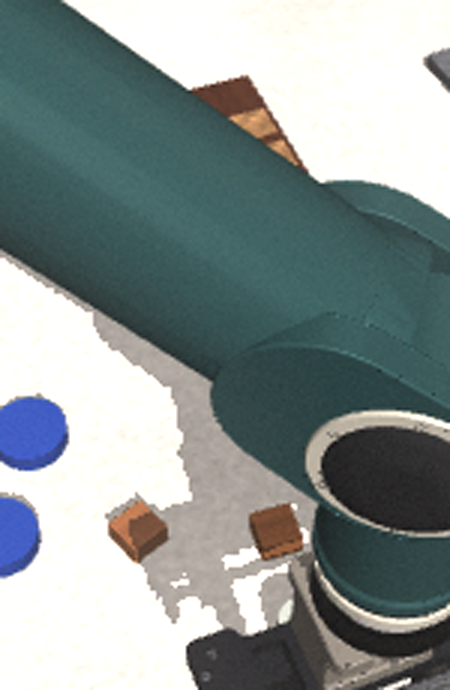

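Emit:
drive_tool --plan '[{"tx": -0.01,"ty": -0.03,"tz": -0.8,"ax": 0,"ay": 0,"az": 0,"hand": 70},{"tx": -0.01,"ty": -0.03,"tz": -1.6,"ax": 0,"ay": 0,"az": 0,"hand": 70},{"tx": -0.01,"ty": -0.03,"tz": -2.4,"ax": 0,"ay": 0,"az": 0,"hand": 70},{"tx": -0.01,"ty": -0.03,"tz": -2.8,"ax": 0,"ay": 0,"az": 0,"hand": 70},{"tx": -0.01,"ty": -0.03,"tz": -2.9,"ax": 0,"ay": 0,"az": 0,"hand": 70}]'

```text
time_s: 21.03
position: [538.2, -406.8, 2.4]
tcp_rot: [[0.259, -0.005, 0.966], [-0.966, 0.004, 0.259], [-0.005, -1.0, -0.003]]
force: [-0.4, 1.4, -0.1]
grip_width: 64.5
```

Emit:
drive_tool --plan '[{"tx": 0,"ty": 0,"tz": 0,"ax": 0,"ay": 0,"az": 0,"hand": 70},{"tx": 0,"ty": 0,"tz": 0,"ax": 0,"ay": 0,"az": 0,"hand": 70},{"tx": 0,"ty": 0,"tz": 0,"ax": 0,"ay": 0,"az": 0,"hand": 70}]'

```text
time_s: 21.28
position: [541.3, -409.8, 8.0]
tcp_rot: [[0.257, 0.003, 0.966], [-0.966, -0.002, 0.257], [0.003, -1.0, 0.002]]
force: [-0.0, -0.4, 0.8]
grip_width: 64.3
```

Emit:
drive_tool --plan '[{"tx": 0,"ty": 0,"tz": -0.06,"ax": 0,"ay": 0,"az": 0,"hand": 70},{"tx": 0,"ty": 0,"tz": -0.06,"ax": 0,"ay": 0,"az": 0,"hand": 30},{"tx": 0,"ty": 0,"tz": -0.06,"ax": 0,"ay": 0,"az": 0,"hand": 30},{"tx": 0,"ty": 0,"tz": -0.06,"ax": 0,"ay": 0,"az": 0,"hand": 30},{"tx": 0,"ty": 0,"tz": -0.06,"ax": 0,"ay": 0,"az": 0,"hand": 30}]'

```text
time_s: 21.7
position: [539.8, -409.3, 3.6]
tcp_rot: [[0.257, 0.0, 0.966], [-0.966, -0.0, 0.257], [0.0, -1.0, 0.0]]
force: [0.1, -1.2, 0.3]
grip_width: 39.4
```

Emit:
drive_tool --plan '[{"tx": 0,"ty": 0,"tz": 0,"ax": 0,"ay": 0,"az": 0,"hand": 30},{"tx": 0,"ty": 0,"tz": 0,"ax": 0,"ay": 0,"az": 0,"hand": 30}]'

```text
time_s: 21.87
position: [539.9, -409.3, 3.6]
tcp_rot: [[0.257, 0.0, 0.966], [-0.966, -0.0, 0.257], [0.0, -1.0, 0.0]]
force: [-1.2, 0.9, 2.5]
grip_width: 38.8
```

Emit:
drive_tool --plan '[{"tx": 0,"ty": 0,"tz": 0.3,"ax": 0,"ay": 0,"az": 0,"hand": 30},{"tx": 0,"ty": 0,"tz": 0.9,"ax": 0,"ay": 0,"az": 0,"hand": 30},{"tx": 0,"ty": 0,"tz": 1.7,"ax": 0,"ay": 0,"az": 0,"hand": 30},{"tx": 0,"ty": 0.4,"tz": 2.6,"ax": 0,"ay": 0,"az": 0,"hand": 30},{"tx": -0.1,"ty": 1.2,"tz": 2.9,"ax": 0,"ay": 0,"az": 0,"hand": 30}]'

```text
time_s: 22.28
position: [537.9, -366.2, 125.1]
tcp_rot: [[0.252, 0.007, 0.968], [-0.968, -0.007, 0.252], [0.008, -1.0, 0.005]]
force: [1.5, -0.2, 0.7]
grip_width: 39.1
```

Emit:
drive_tool --plan '[{"tx": 0,"ty": 1,"tz": 0,"ax": 0,"ay": 0,"az": 0,"hand": 30},{"tx": -0.1,"ty": 2,"tz": 0,"ax": 0,"ay": 0,"az": 0,"hand": 30},{"tx": -0.1,"ty": 3,"tz": 0,"ax": 0,"ay": 0,"az": 0,"hand": 30},{"tx": -0.2,"ty": 4,"tz": 0,"ax": 0,"ay": 0,"az": 0,"hand": 30},{"tx": -0.25,"ty": 5,"tz": 0,"ax": 0,"ay": 0,"az": 0,"hand": 30}]'

```text
time_s: 22.7
position: [525.3, -159.5, 120.3]
tcp_rot: [[0.257, 0.001, 0.966], [-0.966, -0.001, 0.257], [0.001, -1.0, 0.0]]
force: [0.8, 0.3, -0.3]
grip_width: 39.3
```

Emit:
drive_tool --plan '[{"tx": 0,"ty": 1,"tz": 0,"ax": 0,"ay": 0,"az": 0,"hand": 30},{"tx": -0.1,"ty": 2,"tz": 0,"ax": 0,"ay": 0,"az": 0,"hand": 30},{"tx": -0.1,"ty": 3,"tz": 0,"ax": 0,"ay": 0,"az": 0,"hand": 30},{"tx": -0.2,"ty": 4,"tz": 0,"ax": 0,"ay": 0,"az": 0,"hand": 30},{"tx": -0.25,"ty": 5,"tz": 0,"ax": 0,"ay": 0,"az": 0,"hand": 30}]'

```text
time_s: 23.12
position: [515.3, 40.6, 120.3]
tcp_rot: [[0.257, 0.001, 0.966], [-0.966, -0.001, 0.257], [0.001, -1.0, 0.001]]
force: [-0.5, 0.7, 0.6]
grip_width: 39.1
```

Emit:
drive_tool --plan '[{"tx": 0,"ty": 0.6,"tz": 0,"ax": 0,"ay": 0,"az": 0,"hand": 30},{"tx": 0,"ty": 1.1,"tz": 0,"ax": 0,"ay": 0,"az": 0,"hand": 30},{"tx": 0,"ty": 1.43,"tz": 0,"ax": 0,"ay": 0,"az": 0,"hand": 30},{"tx": 0,"ty": 1.43,"tz": -0.2,"ax": 0,"ay": 0,"az": 0,"hand": 30},{"tx": 0,"ty": 1.43,"tz": -0.5,"ax": 0,"ay": 0,"az": 0,"hand": 30}]'

```text
time_s: 23.53
position: [516.7, 96.4, 100.0]
tcp_rot: [[0.259, 0.003, 0.966], [-0.966, -0.0, 0.259], [0.001, -1.0, 0.003]]
force: [-0.4, -0.5, -1.2]
grip_width: 39.6
```

Emit:
drive_tool --plan '[{"tx": 0,"ty": 0,"tz": 0,"ax": 0,"ay": 0,"az": 0,"hand": 30},{"tx": 0,"ty": 0,"tz": 0,"ax": 0,"ay": 0,"az": 0,"hand": 30},{"tx": 0,"ty": 0,"tz": 0,"ax": 0,"ay": 0,"az": 0,"hand": 30}]'

```text
time_s: 23.78
position: [515.7, 94.7, 99.0]
tcp_rot: [[0.255, -0.001, 0.967], [-0.967, -0.001, 0.255], [0.0, -1.0, -0.001]]
force: [0.5, 0.3, 0.1]
grip_width: 39.5
```

Descending to about z 74.8 first, then lowering gently until contact.

Emit:
drive_tool --plan '[{"tx": 0,"ty": 0.02,"tz": -0.2,"ax": 0,"ay": 0,"az": 0,"hand": 30},{"tx": 0,"ty": 0.02,"tz": -0.4,"ax": 0,"ay": 0,"az": 0,"hand": 30},{"tx": 0,"ty": 0.02,"tz": -0.59,"ax": 0,"ay": 0,"az": 0,"hand": 30},{"tx": 0,"ty": 0.02,"tz": -0.59,"ax": 0,"ay": 0,"az": 0,"hand": 30},{"tx": 0,"ty": 0.02,"tz": -0.59,"ax": 0,"ay": 0,"az": 0,"hand": 30}]'

```text
time_s: 24.2
position: [515.3, 96.7, 75.0]
tcp_rot: [[0.257, -0.001, 0.966], [-0.966, -0.0, 0.257], [-0.0, -1.0, -0.001]]
force: [-0.3, 0.1, -0.5]
grip_width: 39.1
```

Emit:
drive_tool --plan '[{"tx": 0,"ty": 0,"tz": -0.03,"ax": 0,"ay": 0,"az": 0,"hand": 30},{"tx": 0,"ty": 0,"tz": -0.03,"ax": 0,"ay": 0,"az": 0,"hand": 30}]'

```text
time_s: 24.37
position: [515.8, 96.9, 74.5]
tcp_rot: [[0.257, 0.0, 0.966], [-0.966, 0.0, 0.257], [-0.0, -1.0, 0.0]]
force: [0.1, 0.4, -0.2]
grip_width: 39.2
```

Emit:
drive_tool --plan '[{"tx": 0,"ty": 0,"tz": -0.03,"ax": 0,"ay": 0,"az": 0,"hand": 30},{"tx": 0,"ty": 0,"tz": -0.03,"ax": 0,"ay": 0,"az": 0,"hand": 30}]'

```text
time_s: 24.53
position: [516.0, 96.9, 73.6]
tcp_rot: [[0.257, 0.001, 0.966], [-0.966, 0.0, 0.257], [0.0, -1.0, 0.001]]
force: [0.2, 0.0, -0.2]
grip_width: 39.3
```

Emit:
drive_tool --plan '[{"tx": 0,"ty": 0,"tz": -0.02,"ax": 0,"ay": 0,"az": 0,"hand": 30},{"tx": 0,"ty": 0,"tz": -0.02,"ax": 0,"ay": 0,"az": 0,"hand": 55},{"tx": 0,"ty": 0,"tz": -0.02,"ax": 0,"ay": 0,"az": 0,"hand": 60},{"tx": 0,"ty": 0,"tz": -0.02,"ax": 0,"ay": 0,"az": 0,"hand": 60},{"tx": 0,"ty": 0,"tz": 0.4,"ax": 0,"ay": 0,"az": 0,"hand": 60}]'

```text
time_s: 24.95
position: [513.7, 96.1, 87.1]
tcp_rot: [[0.257, -0.005, 0.966], [-0.966, -0.001, 0.257], [-0.001, -1.0, -0.005]]
force: [-1.0, 0.0, -0.4]
grip_width: 55.0
```

Emit:
drive_tool --plan '[{"tx": 0,"ty": 0,"tz": 0.9,"ax": 0,"ay": 0,"az": 0,"hand": 60},{"tx": 0,"ty": -0.8,"tz": 1,"ax": 0,"ay": 0,"az": -6,"hand": 60},{"tx": 0.1,"ty": -1.7,"tz": 1,"ax": 0,"ay": 0,"az": -12,"hand": 60},{"tx": 0.2,"ty": -2.7,"tz": 1,"ax": 0,"ay": 0,"az": -18,"hand": 60},{"tx": 0.28,"ty": -3.6,"tz": 1,"ax": 0,"ay": 0,"az": -20.5,"hand": 60}]'

```text
time_s: 25.37
position: [527.1, -49.3, 129.7]
tcp_rot: [[-0.102, 0.001, 0.995], [-0.995, -0.001, -0.102], [0.001, -1.0, 0.001]]
force: [0.1, -1.4, 0.6]
grip_width: 55.2
```

Emit:
drive_tool --plan '[{"tx": 0,"ty": -0.75,"tz": 0,"ax": 0,"ay": 0,"az": 0,"hand": 60},{"tx": 0,"ty": -0.75,"tz": 0,"ax": 0,"ay": 0,"az": 0,"hand": 60},{"tx": 0,"ty": -0.75,"tz": 0,"ax": 0,"ay": 0,"az": 0,"hand": 60},{"tx": 0,"ty": -0.75,"tz": 0,"ax": 0,"ay": 0,"az": 0,"hand": 60}]'

```text
time_s: 25.7
position: [526.8, -76.3, 129.2]
tcp_rot: [[-0.097, -0.0, 0.995], [-0.995, 0.001, -0.097], [-0.001, -1.0, -0.0]]
force: [-0.2, 1.1, -0.7]
grip_width: 55.1
```

Run:
```python
from pile import *
im=snap('top','t9'); im2=snap('side','s9')
for z0,h,P in((70,18,0),): pass
crop(im,100,120,360,320,3,'t9c');crop(im2,200,80,350,290,2.8,'s9c')
print(r.sense()['position'])
```

```text
[526.95676309 -75.39663854 129.3057795 ]
```

View pics/t9c.png

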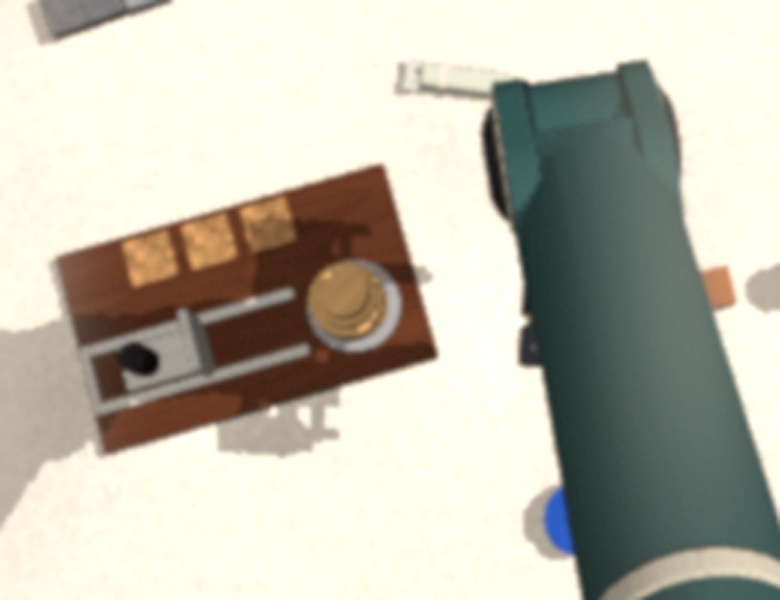

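View pics/s9c.png

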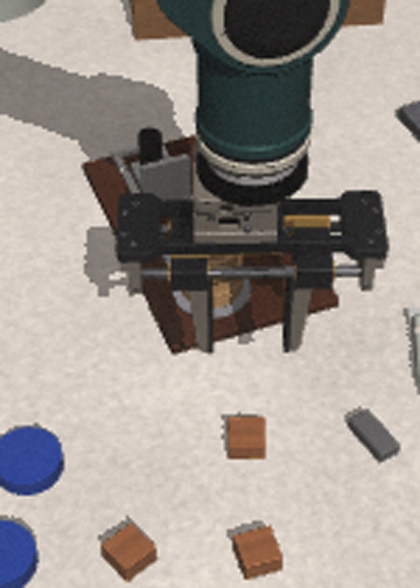

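The pile of four looks concentric. Now descending on block b1.

Emit:
drive_tool --plan '[{"tx": 0,"ty": -0.06,"tz": -0.8,"ax": 0,"ay": 0,"az": 0,"hand": 60},{"tx": 0,"ty": -0.06,"tz": -1.6,"ax": 0,"ay": 0,"az": 0,"hand": 60},{"tx": 0,"ty": -0.06,"tz": -2.4,"ax": 0,"ay": 0,"az": 0,"hand": 60},{"tx": 0,"ty": -0.06,"tz": -2.9,"ax": 0,"ay": 0,"az": 0,"hand": 60},{"tx": 0,"ty": -0.06,"tz": -3.08,"ax": 0,"ay": 0,"az": 0,"hand": 60}]'

```text
time_s: 26.22
position: [524.8, -77.6, 3.1]
tcp_rot: [[-0.095, -0.005, 0.995], [-0.996, 0.001, -0.095], [-0.001, -1.0, -0.005]]
force: [-0.8, -1.0, 0.4]
grip_width: 55.4
```

Emit:
drive_tool --plan '[{"tx": 0,"ty": 0,"tz": 0,"ax": 0,"ay": 0,"az": 0,"hand": 60},{"tx": 0,"ty": 0,"tz": 0,"ax": 0,"ay": 0,"az": 0,"hand": 60},{"tx": 0,"ty": 0,"tz": 0,"ax": 0,"ay": 0,"az": 0,"hand": 60}]'

```text
time_s: 26.47
position: [528.3, -79.1, 7.6]
tcp_rot: [[-0.097, 0.003, 0.995], [-0.995, -0.0, -0.097], [-0.0, -1.0, 0.003]]
force: [0.5, -0.1, 0.3]
grip_width: 55.0
```

Emit:
drive_tool --plan '[{"tx": -0.01,"ty": 0,"tz": -0.05,"ax": 0,"ay": 0,"az": 0,"hand": 60},{"tx": -0.01,"ty": 0,"tz": -0.05,"ax": 0,"ay": 0,"az": 0,"hand": 22},{"tx": -0.01,"ty": 0,"tz": -0.05,"ax": 0,"ay": 0,"az": 0,"hand": 22},{"tx": -0.01,"ty": 0,"tz": -0.05,"ax": 0,"ay": 0,"az": 0,"hand": 22},{"tx": -0.01,"ty": 0,"tz": -0.05,"ax": 0,"ay": 0,"az": 0,"hand": 22}]'

```text
time_s: 26.88
position: [526.8, -79.7, 4.5]
tcp_rot: [[-0.098, 0.001, 0.995], [-0.995, -0.0, -0.098], [0.0, -1.0, 0.001]]
force: [-0.3, -0.5, 2.1]
grip_width: 31.6
```

Emit:
drive_tool --plan '[{"tx": 0,"ty": 0,"tz": 0,"ax": 0,"ay": 0,"az": 0,"hand": 22},{"tx": 0,"ty": 0,"tz": 0,"ax": 0,"ay": 0,"az": 0,"hand": 22}]'

```text
time_s: 27.05
position: [526.8, -79.7, 4.5]
tcp_rot: [[-0.098, 0.0, 0.995], [-0.995, -0.0, -0.098], [0.0, -1.0, 0.0]]
force: [-0.4, -0.1, 3.9]
grip_width: 31.3
```

Run:
```python
from car import *
print(W([515.4,97.4,.2575],C).round(1))
```

```text
[[584.9 167.4  12. ]
 [572.1 215.7  12. ]
 [559.4 264.1  12. ]
 [515.4  97.4  16. ]]
```

Emit:
drive_tool --plan '[{"tx": 0,"ty": 0,"tz": 0.3,"ax": 0,"ay": 0,"az": 0,"hand": 22},{"tx": 0,"ty": 0,"tz": 1,"ax": 0,"ay": 0,"az": 5,"hand": 22},{"tx": 0,"ty": 0,"tz": 2,"ax": 0,"ay": 0,"az": 10,"hand": 22},{"tx": 0.2,"ty": 0.3,"tz": 2.9,"ax": 0,"ay": 0,"az": 15,"hand": 22},{"tx": 0.6,"ty": 1,"tz": 3.2,"ax": 0,"ay": 0,"az": 20.4,"hand": 22}]'

```text
time_s: 27.47
position: [552.1, -43.4, 137.5]
tcp_rot: [[0.254, 0.006, 0.967], [-0.967, -0.004, 0.254], [0.005, -1.0, 0.004]]
force: [1.5, 0.6, -1.0]
grip_width: 31.8
```

Emit:
drive_tool --plan '[{"tx": 0.1,"ty": 1,"tz": 0,"ax": 0,"ay": 0,"az": 0,"hand": 22},{"tx": 0.2,"ty": 2,"tz": 0,"ax": 0,"ay": 0,"az": 0,"hand": 22},{"tx": 0.2,"ty": 3,"tz": 0,"ax": 0,"ay": 0,"az": 0,"hand": 22},{"tx": 0.2,"ty": 4,"tz": 0,"ax": 0,"ay": 0,"az": 0,"hand": 22},{"tx": 0.2,"ty": 5,"tz": 0,"ax": 0,"ay": 0,"az": 0,"hand": 22}]'

```text
time_s: 27.88
position: [558.3, 162.1, 132.9]
tcp_rot: [[0.255, 0.0, 0.967], [-0.967, -0.0, 0.255], [0.0, -1.0, 0.0]]
force: [1.5, 0.1, -0.3]
grip_width: 31.5
```

Emit:
drive_tool --plan '[{"tx": 0,"ty": 0.9,"tz": 0,"ax": 0,"ay": 0,"az": 0,"hand": 22},{"tx": 0,"ty": 1.8,"tz": 0,"ax": 0,"ay": 0,"az": 0,"hand": 22},{"tx": 0,"ty": 2.57,"tz": 0,"ax": 0,"ay": 0,"az": 0,"hand": 22},{"tx": 0,"ty": 2.57,"tz": -0.5,"ax": 0,"ay": 0,"az": 0,"hand": 22},{"tx": 0,"ty": 2.57,"tz": -1.2,"ax": 0,"ay": 0,"az": 0,"hand": 22}]'

```text
time_s: 28.3
position: [559.5, 267.7, 86.9]
tcp_rot: [[0.26, 0.005, 0.966], [-0.966, 0.004, 0.26], [-0.002, -1.0, 0.006]]
force: [0.9, -0.7, -0.7]
grip_width: 31.7
```

Emit:
drive_tool --plan '[{"tx": 0,"ty": 0,"tz": 0,"ax": 0,"ay": 0,"az": 0,"hand": 22},{"tx": 0,"ty": 0,"tz": 0,"ax": 0,"ay": 0,"az": 0,"hand": 22},{"tx": 0,"ty": 0,"tz": 0,"ax": 0,"ay": 0,"az": 0,"hand": 22}]'

```text
time_s: 28.55
position: [559.1, 263.2, 85.4]
tcp_rot: [[0.255, 0.001, 0.967], [-0.967, 0.0, 0.255], [-0.0, -1.0, 0.001]]
force: [-0.2, 0.0, 1.1]
grip_width: 31.9
```

Emit:
drive_tool --plan '[{"tx": 0,"ty": 0,"tz": -0.6,"ax": 0,"ay": 0,"az": 0,"hand": 22},{"tx": 0,"ty": 0,"tz": -1.2,"ax": 0,"ay": 0,"az": 0,"hand": 22},{"tx": 0,"ty": 0,"tz": -1.6,"ax": 0,"ay": 0,"az": 0,"hand": 22},{"tx": 0,"ty": 0,"tz": -1.68,"ax": 0,"ay": 0,"az": 0,"hand": 22},{"tx": 0,"ty": 0,"tz": -1.68,"ax": 0,"ay": 0,"az": 0,"hand": 22}]'

```text
time_s: 28.97
position: [559.1, 262.9, 17.9]
tcp_rot: [[0.255, 0.0, 0.967], [-0.967, -0.0, 0.255], [0.0, -1.0, 0.0]]
force: [0.5, 0.1, -0.7]
grip_width: 31.4
```

Emit:
drive_tool --plan '[{"tx": 0,"ty": 0,"tz": 0,"ax": 0,"ay": 0,"az": 0,"hand": 22},{"tx": 0,"ty": 0,"tz": 0,"ax": 0,"ay": 0,"az": 0,"hand": 22},{"tx": 0,"ty": 0,"tz": 0,"ax": 0,"ay": 0,"az": 0,"hand": 22}]'

```text
time_s: 29.22
position: [559.5, 263.6, 18.4]
tcp_rot: [[0.255, 0.002, 0.967], [-0.967, 0.001, 0.255], [-0.0, -1.0, 0.002]]
force: [0.5, -0.8, 0.2]
grip_width: 31.7
```

Emit:
drive_tool --plan '[{"tx": 0,"ty": 0,"tz": -0.05,"ax": 0,"ay": 0,"az": 0,"hand": 22},{"tx": 0,"ty": 0,"tz": -0.05,"ax": 0,"ay": 0,"az": 0,"hand": 22},{"tx": 0,"ty": 0,"tz": -0.05,"ax": 0,"ay": 0,"az": 0,"hand": 45},{"tx": 0,"ty": 0,"tz": -0.05,"ax": 0,"ay": 0,"az": 0,"hand": 50},{"tx": 0,"ty": 0,"tz": -0.05,"ax": 0,"ay": 0,"az": 0,"hand": 50}]'

```text
time_s: 29.63
position: [558.6, 263.2, 14.9]
tcp_rot: [[0.256, 0.0, 0.967], [-0.967, -0.0, 0.256], [0.0, -1.0, 0.0]]
force: [0.3, 0.1, -0.0]
grip_width: 45.8
```

Emit:
drive_tool --plan '[{"tx": 0,"ty": 0,"tz": 0.4,"ax": 0,"ay": 0,"az": 0,"hand": 50},{"tx": 0,"ty": 0,"tz": 1.2,"ax": 0,"ay": 0,"az": 0,"hand": 50},{"tx": 0,"ty": 0,"tz": 2.2,"ax": 0,"ay": 0,"az": 0,"hand": 50},{"tx": 0,"ty": -0.6,"tz": 2.9,"ax": 0,"ay": 0,"az": 0,"hand": 55},{"tx": 0,"ty": -1.4,"tz": 2.9,"ax": 0,"ay": 0,"az": -3.5,"hand": 60}]'

```text
time_s: 30.05
position: [561.1, 212.3, 137.2]
tcp_rot: [[0.201, 0.01, 0.979], [-0.98, 0.006, 0.201], [-0.004, -1.0, 0.011]]
force: [0.4, 0.1, 0.6]
grip_width: 54.9
```

Emit:
drive_tool --plan '[{"tx": -0.1,"ty": -1,"tz": 0,"ax": 0,"ay": 0,"az": 0,"hand": 60},{"tx": -0.2,"ty": -2,"tz": 0,"ax": 0,"ay": 0,"az": 0,"hand": 60},{"tx": -0.3,"ty": -3,"tz": 0,"ax": 0,"ay": 0,"az": 0,"hand": 60},{"tx": -0.4,"ty": -4,"tz": 0,"ax": 0,"ay": 0,"az": 0,"hand": 60},{"tx": -0.5,"ty": -5,"tz": 0,"ax": 0,"ay": 0,"az": 0,"hand": 60}]'

```text
time_s: 30.47
position: [538.0, 5.4, 131.0]
tcp_rot: [[0.196, 0.0, 0.981], [-0.981, -0.0, 0.196], [0.0, -1.0, 0.0]]
force: [0.8, -0.5, 0.0]
grip_width: 55.1
```

Emit:
drive_tool --plan '[{"tx": -0.1,"ty": -1,"tz": 0,"ax": 0,"ay": 0,"az": 0,"hand": 60},{"tx": -0.2,"ty": -2,"tz": 0,"ax": 0,"ay": 0,"az": 0,"hand": 60},{"tx": -0.3,"ty": -3,"tz": 0,"ax": 0,"ay": 0,"az": 0,"hand": 60},{"tx": -0.4,"ty": -4,"tz": 0,"ax": 0,"ay": 0,"az": 0,"hand": 60},{"tx": -0.45,"ty": -5,"tz": 0,"ax": 0,"ay": 0,"az": 0,"hand": 60}]'

```text
time_s: 30.88
position: [519.7, -194.7, 131.0]
tcp_rot: [[0.196, -0.0, 0.981], [-0.981, -0.0, 0.196], [0.0, -1.0, -0.0]]
force: [0.9, 0.1, -0.4]
grip_width: 55.2
```

Emit:
drive_tool --plan '[{"tx": 0,"ty": -0.06,"tz": 0,"ax": 0,"ay": 0,"az": 0,"hand": 60},{"tx": 0,"ty": -0.06,"tz": 0,"ax": 0,"ay": 0,"az": 0,"hand": 60},{"tx": 0,"ty": -0.06,"tz": 0,"ax": 0,"ay": 0,"az": 0,"hand": 60},{"tx": 0,"ty": -0.06,"tz": 0,"ax": 0,"ay": 0,"az": 0,"hand": 60}]'

```text
time_s: 31.22
position: [520.9, -193.1, 130.9]
tcp_rot: [[0.199, 0.0, 0.98], [-0.98, 0.001, 0.199], [-0.001, -1.0, 0.0]]
force: [0.4, 0.1, 0.3]
grip_width: 55.1
```

Run:
```python
from pile import *
im=snap('top','t10'); im2=snap('side','s10')
crop(im,100,120,360,320,3,'t10c');crop(im2,180,80,360,330,2.4,'s10c')
print(r.sense()['position'])
```

```text
[ 520.97973465 -193.08590114  131.03140319]
```

View pics/t10c.png

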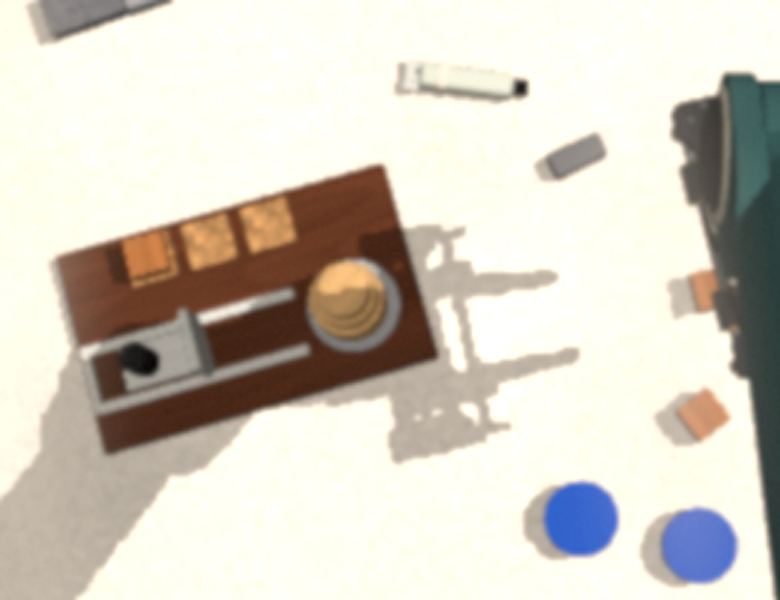

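View pics/s10c.png

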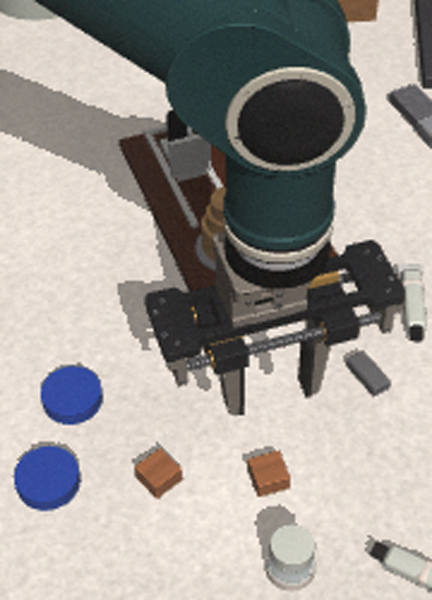

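Emit:
drive_tool --plan '[{"tx": 0,"ty": -0.03,"tz": -0.8,"ax": 0,"ay": 0,"az": 0,"hand": 60},{"tx": 0,"ty": -0.03,"tz": -1.6,"ax": 0,"ay": 0,"az": 0,"hand": 60},{"tx": 0,"ty": -0.03,"tz": -2.4,"ax": 0,"ay": 0,"az": 0,"hand": 60},{"tx": 0,"ty": -0.03,"tz": -2.95,"ax": 0,"ay": 0,"az": 0,"hand": 60},{"tx": 0,"ty": -0.03,"tz": -3.13,"ax": 0,"ay": 0,"az": 0,"hand": 60}]'

```text
time_s: 31.73
position: [518.6, -194.2, 2.5]
tcp_rot: [[0.199, -0.005, 0.98], [-0.98, 0.002, 0.199], [-0.003, -1.0, -0.005]]
force: [-1.1, -0.5, -0.3]
grip_width: 55.4
```

Emit:
drive_tool --plan '[{"tx": 0,"ty": 0,"tz": 0,"ax": 0,"ay": 0,"az": 0,"hand": 60},{"tx": 0,"ty": 0,"tz": 0,"ax": 0,"ay": 0,"az": 0,"hand": 60},{"tx": 0,"ty": 0,"tz": 0,"ax": 0,"ay": 0,"az": 0,"hand": 60}]'

```text
time_s: 31.98
position: [522.0, -196.2, 7.4]
tcp_rot: [[0.197, 0.003, 0.98], [-0.98, -0.001, 0.197], [0.001, -1.0, 0.002]]
force: [0.3, 0.2, 0.6]
grip_width: 55.3
```

Emit:
drive_tool --plan '[{"tx": 0,"ty": 0.02,"tz": -0.05,"ax": 0,"ay": 0,"az": 0,"hand": 60},{"tx": 0,"ty": 0.02,"tz": -0.05,"ax": 0,"ay": 0,"az": 0,"hand": 22},{"tx": 0,"ty": 0.02,"tz": -0.05,"ax": 0,"ay": 0,"az": 0,"hand": 22},{"tx": 0,"ty": 0.02,"tz": -0.05,"ax": 0,"ay": 0,"az": 0,"hand": 22},{"tx": 0,"ty": 0.02,"tz": -0.05,"ax": 0,"ay": 0,"az": 0,"hand": 22}]'

```text
time_s: 32.4
position: [520.8, -195.8, 4.1]
tcp_rot: [[0.196, 0.001, 0.981], [-0.981, -0.0, 0.196], [0.0, -1.0, 0.001]]
force: [-1.0, 1.0, 3.1]
grip_width: 31.7
```

Emit:
drive_tool --plan '[{"tx": 0,"ty": 0,"tz": 0,"ax": 0,"ay": 0,"az": 0,"hand": 22},{"tx": 0,"ty": 0,"tz": 0,"ax": 0,"ay": 0,"az": 0,"hand": 22}]'

```text
time_s: 32.57
position: [520.8, -195.8, 4.1]
tcp_rot: [[0.196, 0.0, 0.981], [-0.981, -0.0, 0.196], [0.0, -1.0, 0.0]]
force: [-0.0, -0.1, 3.5]
grip_width: 31.8
```

Emit:
drive_tool --plan '[{"tx": 0,"ty": 0,"tz": 0.3,"ax": 0,"ay": 0,"az": 0,"hand": 22},{"tx": 0,"ty": 0,"tz": 1,"ax": 0,"ay": 0,"az": 0,"hand": 22},{"tx": 0,"ty": 0,"tz": 2,"ax": 0,"ay": 0,"az": 0,"hand": 22},{"tx": 0.2,"ty": 0.3,"tz": 2.9,"ax": 0,"ay": 0,"az": 2,"hand": 22},{"tx": 0.6,"ty": 1,"tz": 3.2,"ax": 0,"ay": 0,"az": 3.5,"hand": 22}]'

```text
time_s: 32.98
position: [545.8, -160.1, 137.2]
tcp_rot: [[0.25, 0.005, 0.968], [-0.968, -0.005, 0.25], [0.006, -1.0, 0.004]]
force: [1.0, -0.5, -1.0]
grip_width: 32.1
```

Emit:
drive_tool --plan '[{"tx": 0.1,"ty": 1,"tz": 0,"ax": 0,"ay": 0,"az": 0,"hand": 22},{"tx": 0.2,"ty": 2,"tz": 0,"ax": 0,"ay": 0,"az": 0,"hand": 22},{"tx": 0.3,"ty": 3,"tz": 0,"ax": 0,"ay": 0,"az": 0,"hand": 22},{"tx": 0.4,"ty": 4,"tz": 0,"ax": 0,"ay": 0,"az": 0,"hand": 22},{"tx": 0.5,"ty": 5,"tz": 0,"ax": 0,"ay": 0,"az": 0,"hand": 22}]'

```text
time_s: 33.4
position: [564.4, 46.2, 132.6]
tcp_rot: [[0.255, 0.001, 0.967], [-0.967, -0.0, 0.255], [0.0, -1.0, 0.0]]
force: [0.9, 0.2, -0.4]
grip_width: 31.7
```

Emit:
drive_tool --plan '[{"tx": 0.1,"ty": 1,"tz": 0,"ax": 0,"ay": 0,"az": 0,"hand": 22},{"tx": 0.2,"ty": 2,"tz": 0,"ax": 0,"ay": 0,"az": 0,"hand": 22},{"tx": 0.2,"ty": 3,"tz": 0,"ax": 0,"ay": 0,"az": 0,"hand": 22},{"tx": 0.2,"ty": 3.8,"tz": 0,"ax": 0,"ay": 0,"az": 0,"hand": 22},{"tx": 0.2,"ty": 4.26,"tz": 0,"ax": 0,"ay": 0,"az": 0,"hand": 22}]'

```text
time_s: 33.82
position: [571.3, 220.3, 132.7]
tcp_rot: [[0.261, 0.0, 0.965], [-0.965, 0.003, 0.261], [-0.003, -1.0, 0.001]]
force: [-0.3, 0.1, -0.3]
grip_width: 31.6
```

Emit:
drive_tool --plan '[{"tx": 0,"ty": 0,"tz": -0.4,"ax": 0,"ay": 0,"az": 0,"hand": 22},{"tx": 0,"ty": 0,"tz": -0.9,"ax": 0,"ay": 0,"az": 0,"hand": 22},{"tx": 0,"ty": 0,"tz": -1.2,"ax": 0,"ay": 0,"az": 0,"hand": 22},{"tx": 0,"ty": 0,"tz": -1.2,"ax": 0,"ay": 0,"az": 0,"hand": 22},{"tx": 0,"ty": 0,"tz": -1.2,"ax": 0,"ay": 0,"az": 0,"hand": 22}]'

```text
time_s: 34.23
position: [572.2, 214.3, 83.5]
tcp_rot: [[0.255, -0.001, 0.967], [-0.967, -0.0, 0.255], [0.0, -1.0, -0.001]]
force: [-0.3, 0.5, -0.3]
grip_width: 31.9
```

Emit:
drive_tool --plan '[{"tx": 0,"ty": 0,"tz": -0.6,"ax": 0,"ay": 0,"az": 0,"hand": 22},{"tx": 0,"ty": 0,"tz": -1.2,"ax": 0,"ay": 0,"az": 0,"hand": 22},{"tx": 0,"ty": 0,"tz": -1.55,"ax": 0,"ay": 0,"az": 0,"hand": 22},{"tx": 0,"ty": 0,"tz": -1.64,"ax": 0,"ay": 0,"az": 0,"hand": 22},{"tx": 0,"ty": 0,"tz": -1.64,"ax": 0,"ay": 0,"az": 0,"hand": 22}]'

```text
time_s: 34.65
position: [572.4, 214.6, 17.9]
tcp_rot: [[0.255, -0.001, 0.967], [-0.967, -0.0, 0.255], [0.0, -1.0, -0.001]]
force: [0.8, -0.9, 0.3]
grip_width: 31.4
```

Emit:
drive_tool --plan '[{"tx": 0,"ty": 0,"tz": 0,"ax": 0,"ay": 0,"az": 0,"hand": 22},{"tx": 0,"ty": 0,"tz": 0,"ax": 0,"ay": 0,"az": 0,"hand": 22}]'

```text
time_s: 34.82
position: [573.6, 215.4, 19.6]
tcp_rot: [[0.255, 0.002, 0.967], [-0.967, 0.001, 0.255], [-0.0, -1.0, 0.002]]
force: [0.0, -0.8, -0.2]
grip_width: 31.9
```

Emit:
drive_tool --plan '[{"tx": -0.01,"ty": 0,"tz": -0.05,"ax": 0,"ay": 0,"az": 0,"hand": 22},{"tx": -0.01,"ty": 0,"tz": -0.07,"ax": 0,"ay": 0,"az": 0,"hand": 22},{"tx": -0.01,"ty": 0,"tz": -0.07,"ax": 0,"ay": 0,"az": 0,"hand": 45},{"tx": -0.01,"ty": 0,"tz": -0.07,"ax": 0,"ay": 0,"az": 0,"hand": 50},{"tx": -0.01,"ty": 0,"tz": -0.07,"ax": 0,"ay": 0,"az": 0,"hand": 50}]'

```text
time_s: 35.23
position: [572.3, 214.8, 15.5]
tcp_rot: [[0.256, 0.0, 0.967], [-0.967, -0.0, 0.256], [0.0, -1.0, 0.0]]
force: [-0.1, 0.8, -0.5]
grip_width: 45.8
```

Emit:
drive_tool --plan '[{"tx": 0,"ty": 0,"tz": 0.4,"ax": 0,"ay": 0,"az": 0,"hand": 50},{"tx": 0,"ty": 0,"tz": 1.2,"ax": 0,"ay": 0,"az": 0,"hand": 50},{"tx": 0,"ty": 0,"tz": 2.2,"ax": 0,"ay": 0,"az": 0,"hand": 50},{"tx": 0,"ty": -0.6,"tz": 2.9,"ax": 0,"ay": 0,"az": 0,"hand": 55},{"tx": 0,"ty": -1.4,"tz": 2.9,"ax": 0,"ay": 0,"az": 6,"hand": 60}]'

```text
time_s: 35.65
position: [575.2, 163.8, 138.1]
tcp_rot: [[0.362, 0.011, 0.932], [-0.932, 0.005, 0.361], [-0.001, -1.0, 0.012]]
force: [1.4, -0.5, -0.7]
grip_width: 54.3
```

Emit:
drive_tool --plan '[{"tx": -0.2,"ty": -1,"tz": 0,"ax": 0,"ay": 0,"az": 6,"hand": 60},{"tx": -0.4,"ty": -2,"tz": 0,"ax": 0,"ay": 0,"az": 12,"hand": 60},{"tx": -0.6,"ty": -3,"tz": 0,"ax": 0,"ay": 0,"az": 15,"hand": 60},{"tx": -0.9,"ty": -4,"tz": 0,"ax": 0,"ay": 0,"az": 15,"hand": 60},{"tx": -1.2,"ty": -4.9,"tz": 0,"ax": 0,"ay": 0,"az": 15,"hand": 60}]'

```text
time_s: 36.07
position: [523.4, -39.8, 131.3]
tcp_rot: [[0.584, -0.0, 0.812], [-0.812, -0.0, 0.584], [0.0, -1.0, -0.0]]
force: [0.6, -1.3, -0.8]
grip_width: 55.2
```

Emit:
drive_tool --plan '[{"tx": -0.55,"ty": -0.8,"tz": 0,"ax": 0,"ay": 0,"az": 0,"hand": 60},{"tx": -1.1,"ty": -1.6,"tz": 0,"ax": 0,"ay": 0,"az": 0,"hand": 60},{"tx": -1.7,"ty": -2.4,"tz": 0,"ax": 0,"ay": 0,"az": 0,"hand": 60},{"tx": -2.3,"ty": -3.2,"tz": 0,"ax": 0,"ay": 0,"az": 0,"hand": 60},{"tx": -2.62,"ty": -3.6,"tz": 0,"ax": 0,"ay": 0,"az": 0,"hand": 60}]'

```text
time_s: 36.48
position: [416.0, -185.0, 131.1]
tcp_rot: [[0.581, -0.002, 0.814], [-0.814, -0.002, 0.581], [-0.0, -1.0, -0.003]]
force: [0.0, -0.8, -1.0]
grip_width: 54.9
```

Emit:
drive_tool --plan '[{"tx": 0,"ty": 0,"tz": 0,"ax": 0,"ay": 0,"az": 0,"hand": 60},{"tx": 0,"ty": 0,"tz": 0,"ax": 0,"ay": 0,"az": 0,"hand": 60},{"tx": 0,"ty": 0,"tz": 0,"ax": 0,"ay": 0,"az": 0,"hand": 60},{"tx": 0,"ty": 0,"tz": 0,"ax": 0,"ay": 0,"az": 0,"hand": 60}]'

```text
time_s: 36.82
position: [420.5, -179.8, 131.6]
tcp_rot: [[0.587, 0.001, 0.81], [-0.81, 0.0, 0.587], [0.0, -1.0, 0.001]]
force: [0.2, -0.3, 0.5]
grip_width: 55.3
```

Run:
```python
from pile import *
im=snap('top','t11'); im2=snap('side','s11')
crop(im,100,120,360,320,3,'t11c');crop(im2,180,80,360,330,2.4,'s11c')
print(r.sense()['position'])
```

```text
[ 420.30385568 -179.87806185  131.41245742]
```

View pics/t11c.png

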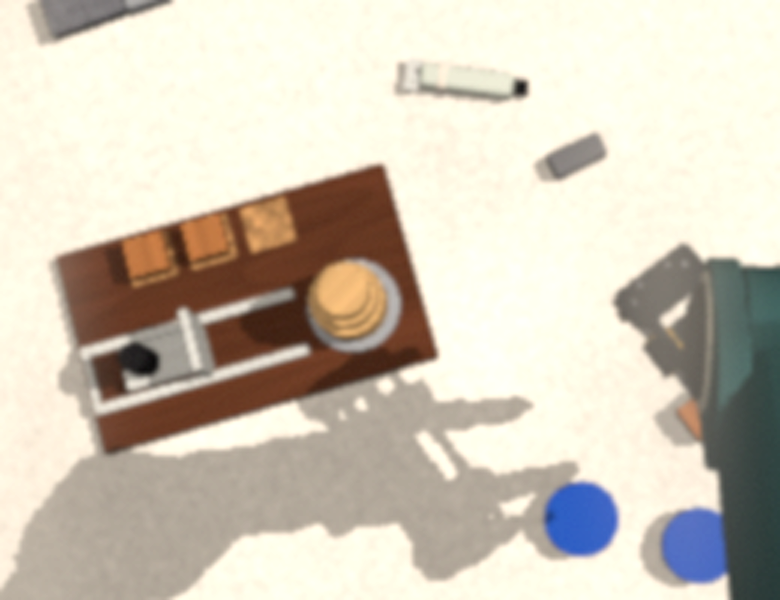

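View pics/s11c.png

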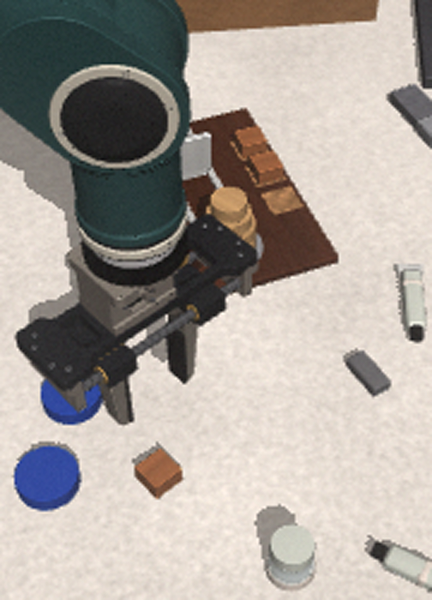

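Two blocks sit on marks 2 and 1 and the pile is intact. I'll descend on the last block, b3.

Emit:
drive_tool --plan '[{"tx": -0.03,"ty": -0.05,"tz": -0.8,"ax": 0,"ay": 0,"az": 0,"hand": 60},{"tx": -0.03,"ty": -0.05,"tz": -1.6,"ax": 0,"ay": 0,"az": 0,"hand": 60},{"tx": -0.03,"ty": -0.05,"tz": -2.4,"ax": 0,"ay": 0,"az": 0,"hand": 60},{"tx": -0.03,"ty": -0.05,"tz": -2.95,"ax": 0,"ay": 0,"az": 0,"hand": 60},{"tx": -0.03,"ty": -0.05,"tz": -3.12,"ax": 0,"ay": 0,"az": 0,"hand": 60}]'

```text
time_s: 37.33
position: [416.7, -181.3, 3.6]
tcp_rot: [[0.587, -0.005, 0.81], [-0.81, 0.003, 0.587], [-0.005, -1.0, -0.002]]
force: [0.1, -0.2, 0.9]
grip_width: 54.8
```

Emit:
drive_tool --plan '[{"tx": 0,"ty": 0,"tz": 0,"ax": 0,"ay": 0,"az": 0,"hand": 60},{"tx": 0,"ty": 0,"tz": 0,"ax": 0,"ay": 0,"az": 0,"hand": 60},{"tx": 0,"ty": 0,"tz": 0,"ax": 0,"ay": 0,"az": 0,"hand": 60}]'

```text
time_s: 37.58
position: [419.5, -183.2, 7.8]
tcp_rot: [[0.586, 0.002, 0.811], [-0.811, -0.001, 0.586], [0.002, -1.0, 0.001]]
force: [0.2, 0.1, -0.6]
grip_width: 55.5
```

Emit:
drive_tool --plan '[{"tx": 0,"ty": 0.02,"tz": -0.06,"ax": 0,"ay": 0,"az": 0,"hand": 60},{"tx": 0,"ty": 0.02,"tz": -0.06,"ax": 0,"ay": 0,"az": 0,"hand": 22},{"tx": 0,"ty": 0.02,"tz": -0.06,"ax": 0,"ay": 0,"az": 0,"hand": 22},{"tx": 0,"ty": 0.02,"tz": -0.06,"ax": 0,"ay": 0,"az": 0,"hand": 22},{"tx": 0,"ty": 0.02,"tz": -0.06,"ax": 0,"ay": 0,"az": 0,"hand": 22}]'

```text
time_s: 38.0
position: [418.4, -182.6, 4.5]
tcp_rot: [[0.585, 0.001, 0.811], [-0.811, -0.0, 0.585], [0.001, -1.0, 0.0]]
force: [-1.2, 0.9, 2.5]
grip_width: 31.6
```

Emit:
drive_tool --plan '[{"tx": 0,"ty": 0,"tz": 0,"ax": 0,"ay": 0,"az": 0,"hand": 22},{"tx": 0,"ty": 0,"tz": 0,"ax": 0,"ay": 0,"az": 0,"hand": 22}]'

```text
time_s: 38.17
position: [418.4, -182.6, 4.5]
tcp_rot: [[0.585, 0.0, 0.811], [-0.811, -0.0, 0.585], [0.001, -1.0, 0.0]]
force: [-0.8, -0.1, 5.1]
grip_width: 31.7
```

Emit:
drive_tool --plan '[{"tx": 0,"ty": 0,"tz": 0.3,"ax": 0,"ay": 0,"az": 0,"hand": 22},{"tx": 0,"ty": 0,"tz": 1,"ax": 0,"ay": 0,"az": 0,"hand": 22},{"tx": 0,"ty": 0,"tz": 2,"ax": 0,"ay": 0,"az": 0,"hand": 22},{"tx": 0.3,"ty": 0.2,"tz": 2.9,"ax": 0,"ay": 0,"az": -6,"hand": 22},{"tx": 0.9,"ty": 0.8,"tz": 3.2,"ax": 0,"ay": 0,"az": -12,"hand": 22}]'

```text
time_s: 38.58
position: [454.4, -154.3, 136.0]
tcp_rot: [[0.392, 0.003, 0.92], [-0.92, -0.004, 0.392], [0.005, -1.0, 0.002]]
force: [1.0, -0.7, -0.8]
grip_width: 31.3
```

Emit:
drive_tool --plan '[{"tx": 0.5,"ty": 0.8,"tz": 0,"ax": 0,"ay": 0,"az": -6,"hand": 22},{"tx": 1,"ty": 1.6,"tz": 0,"ax": 0,"ay": 0,"az": -9,"hand": 22},{"tx": 1.5,"ty": 2.4,"tz": 0,"ax": 0,"ay": 0,"az": -9,"hand": 22},{"tx": 2,"ty": 3.2,"tz": 0,"ax": 0,"ay": 0,"az": -9,"hand": 22},{"tx": 2.5,"ty": 4,"tz": 0,"ax": 0,"ay": 0,"az": -9,"hand": 22}]'

```text
time_s: 39.0
position: [554.7, 11.2, 132.0]
tcp_rot: [[0.255, -0.0, 0.967], [-0.967, -0.0, 0.255], [0.0, -1.0, -0.0]]
force: [-0.0, -1.0, -0.2]
grip_width: 31.5
```

Emit:
drive_tool --plan '[{"tx": 0.3,"ty": 0.9,"tz": 0,"ax": 0,"ay": 0,"az": 0,"hand": 22},{"tx": 0.5,"ty": 1.8,"tz": 0,"ax": 0,"ay": 0,"az": 0,"hand": 22},{"tx": 0.7,"ty": 2.7,"tz": 0,"ax": 0,"ay": 0,"az": 0,"hand": 22},{"tx": 0.76,"ty": 3.5,"tz": 0,"ax": 0,"ay": 0,"az": 0,"hand": 22},{"tx": 0.76,"ty": 3.94,"tz": 0,"ax": 0,"ay": 0,"az": 0,"hand": 22}]'

```text
time_s: 39.42
position: [584.1, 172.4, 131.9]
tcp_rot: [[0.26, -0.0, 0.966], [-0.966, 0.003, 0.26], [-0.003, -1.0, 0.0]]
force: [-0.4, 1.0, 0.8]
grip_width: 31.7
```

Emit:
drive_tool --plan '[{"tx": 0,"ty": 0,"tz": -0.4,"ax": 0,"ay": 0,"az": 0,"hand": 22},{"tx": 0,"ty": 0,"tz": -0.9,"ax": 0,"ay": 0,"az": 0,"hand": 22},{"tx": 0,"ty": 0,"tz": -1.2,"ax": 0,"ay": 0,"az": 0,"hand": 22},{"tx": 0,"ty": 0,"tz": -1.2,"ax": 0,"ay": 0,"az": 0,"hand": 22},{"tx": 0,"ty": 0,"tz": -1.2,"ax": 0,"ay": 0,"az": 0,"hand": 22}]'

```text
time_s: 39.83
position: [584.1, 166.8, 83.5]
tcp_rot: [[0.255, -0.002, 0.967], [-0.967, -0.0, 0.255], [-0.0, -1.0, -0.002]]
force: [0.6, -0.4, -0.5]
grip_width: 31.7
```

Emit:
drive_tool --plan '[{"tx": 0,"ty": 0,"tz": -0.5,"ax": 0,"ay": 0,"az": 0,"hand": 22},{"tx": 0,"ty": 0,"tz": -0.9,"ax": 0,"ay": 0,"az": 0,"hand": 22},{"tx": 0,"ty": 0,"tz": -1.2,"ax": 0,"ay": 0,"az": 0,"hand": 22},{"tx": 0,"ty": 0,"tz": -1.4,"ax": 0,"ay": 0,"az": 0,"hand": 22},{"tx": 0,"ty": 0,"tz": -1.4,"ax": 0,"ay": 0,"az": 0,"hand": 22}]'

```text
time_s: 40.25
position: [584.0, 166.7, 27.1]
tcp_rot: [[0.255, -0.002, 0.967], [-0.967, -0.001, 0.255], [0.0, -1.0, -0.002]]
force: [-0.6, -0.8, -1.2]
grip_width: 31.8
```

Run:
```python
from pile import *
im2=snap('side','s12')
crop(im2,200,70,360,230,4,'s12c')
print(r.sense()['position'])
```

```text
[584.49002113 167.11097796  27.98088809]
```

View pics/s12c.png

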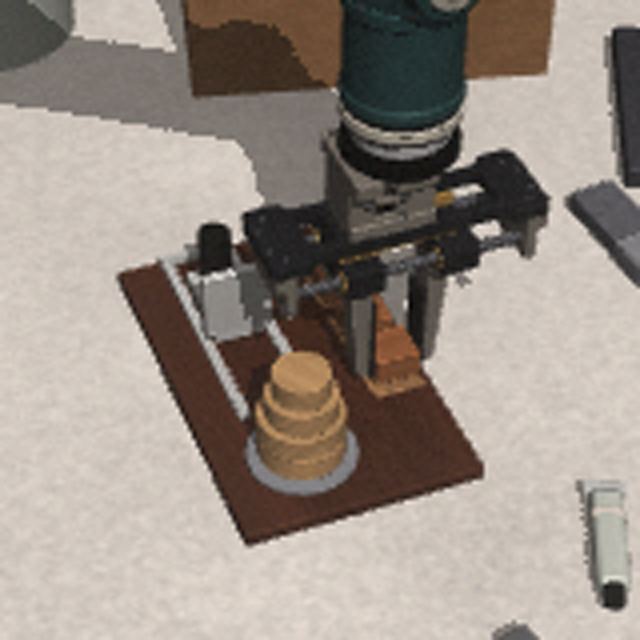

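The gripper body clears the pile, so I'll lower the last 11 mm.

Emit:
drive_tool --plan '[{"tx": 0,"ty": 0,"tz": -0.15,"ax": 0,"ay": 0,"az": 0,"hand": 22},{"tx": 0,"ty": 0,"tz": -0.25,"ax": 0,"ay": 0,"az": 0,"hand": 22},{"tx": 0,"ty": 0,"tz": -0.25,"ax": 0,"ay": 0,"az": 0,"hand": 22},{"tx": 0,"ty": 0,"tz": -0.25,"ax": 0,"ay": 0,"az": 0,"hand": 22}]'

```text
time_s: 40.63
position: [584.6, 167.3, 18.2]
tcp_rot: [[0.256, 0.0, 0.967], [-0.967, -0.0, 0.256], [0.0, -1.0, 0.0]]
force: [-0.2, 0.6, -0.7]
grip_width: 31.5
```

Emit:
drive_tool --plan '[{"tx": 0,"ty": 0,"tz": -0.04,"ax": 0,"ay": 0,"az": 0,"hand": 22},{"tx": 0,"ty": 0,"tz": -0.04,"ax": 0,"ay": 0,"az": 0,"hand": 45},{"tx": 0,"ty": 0,"tz": -0.04,"ax": 0,"ay": 0,"az": 0,"hand": 50},{"tx": 0,"ty": 0,"tz": -0.04,"ax": 0,"ay": 0,"az": 0,"hand": 50},{"tx": 0,"ty": 0,"tz": 0.4,"ax": 0,"ay": 0,"az": 0,"hand": 50}]'

```text
time_s: 41.05
position: [582.5, 166.3, 31.6]
tcp_rot: [[0.256, -0.005, 0.967], [-0.967, -0.002, 0.256], [0.0, -1.0, -0.005]]
force: [-0.4, -0.3, 0.4]
grip_width: 45.8
```

Emit:
drive_tool --plan '[{"tx": 0,"ty": 0,"tz": 1,"ax": 0,"ay": 0,"az": 0,"hand": 50},{"tx": 0,"ty": 0,"tz": 2,"ax": 0,"ay": 0,"az": 0,"hand": 50},{"tx": 0,"ty": 0,"tz": 3,"ax": 0,"ay": 0,"az": 0,"hand": 50},{"tx": -0.3,"ty": -0.7,"tz": 3,"ax": 0,"ay": 0,"az": 0,"hand": 50},{"tx": -0.7,"ty": -1.5,"tz": 3,"ax": 0,"ay": 0,"az": 0,"hand": 65}]'

```text
time_s: 41.47
position: [558.7, 109.9, 157.5]
tcp_rot: [[0.26, 0.007, 0.966], [-0.966, 0.003, 0.26], [-0.001, -1.0, 0.008]]
force: [0.3, -0.9, 0.2]
grip_width: 50.7
```

Emit:
drive_tool --plan '[{"tx": -0.5,"ty": -0.8,"tz": 0,"ax": 0,"ay": 0,"az": 0,"hand": 65},{"tx": -1,"ty": -1.6,"tz": 0,"ax": 0,"ay": 0,"az": 0,"hand": 65},{"tx": -1.4,"ty": -2.5,"tz": 0,"ax": 0,"ay": 0,"az": 0,"hand": 65},{"tx": -1.8,"ty": -3.4,"tz": 0,"ax": 0,"ay": 0,"az": 0,"hand": 65},{"tx": -2.2,"ty": -4.3,"tz": 0,"ax": 0,"ay": 0,"az": 0,"hand": 65}]'

```text
time_s: 41.88
position: [467.6, -66.2, 154.5]
tcp_rot: [[0.256, 0.001, 0.967], [-0.967, -0.001, 0.256], [0.001, -1.0, 0.001]]
force: [0.9, -0.5, -1.1]
grip_width: 59.9
```

Emit:
drive_tool --plan '[{"tx": -0.2,"ty": -0.9,"tz": 0,"ax": 0,"ay": 0,"az": 0,"hand": 65},{"tx": -0.4,"ty": -1.8,"tz": 0,"ax": 0,"ay": 0,"az": 0,"hand": 65},{"tx": -0.6,"ty": -2.7,"tz": 0,"ax": 0,"ay": 0,"az": 0,"hand": 65}]'

```text
time_s: 42.13
position: [443.9, -174.5, 154.6]
tcp_rot: [[0.256, 0.001, 0.967], [-0.967, -0.001, 0.256], [0.001, -1.0, 0.001]]
force: [0.6, -0.7, -0.3]
grip_width: 59.6
```

Run:
```python
from pile import *
from car import W,C
im=snap('top','t13');im2=snap('side','s13')
print(r.sense()['position'],r.sense()['time_s'])
def draw(n,i,q,name,box,k):
    big=cv2.resize(i[box[1]:box[3],box[0]:box[2]],None,fx=k,fy=k,interpolation=cv2.INTER_CUBIC)
    big=np.clip(big*1.5,0,255).astype(np.uint8)
    t=np.linspace(0,2*np.pi,60)
    def poly(P,col): cv2.polylines(big,[np.round((proj(n,W(q,P))-[box[0],box[1]]+.5)*k).astype(np.int32)],True,col,1)
    for m in C[:3]: poly(np.array([[m[0]+a,m[1]+b,32] for a,b in((-16,-16),(16,-16),(16,16),(-16,16))],float),(0,255,0))
    for rad,z in((38,16),(30,52),(25,70),(20,88)): poly(np.c_[rad*np.cos(t),rad*np.sin(t),0*t+z],(255,0,0) if rad==38 else (0,255,255) if rad==30 else (0,255,0) if rad==25 else (255,0,255))
    cv2.imwrite(f'pics/{name}.png',big)
draw('top',im,[514.4,97.6,.2575],'t13d',(115,165,255,280),5)
draw('side',im2,[516.6,97.1,.2575],'s13d',(225,110,325,215),6)
```

```text
[ 442.77342742 -179.12243836  154.16203411] 42.2333
```

View pics/t13d.png

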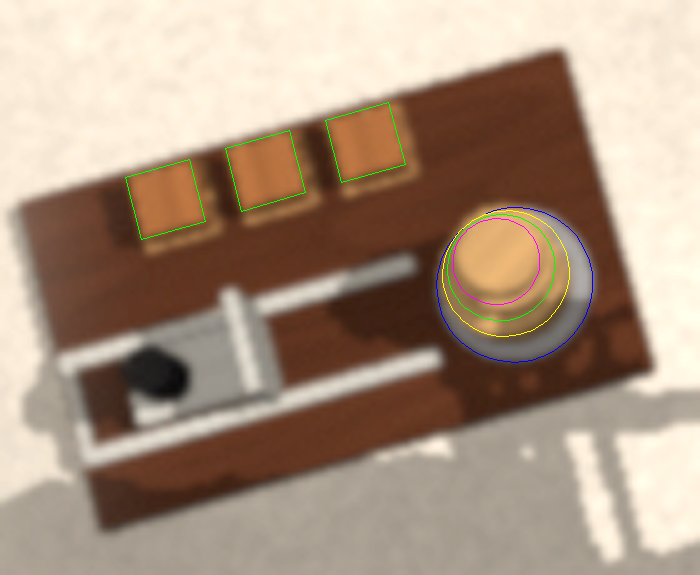

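View pics/s13d.png

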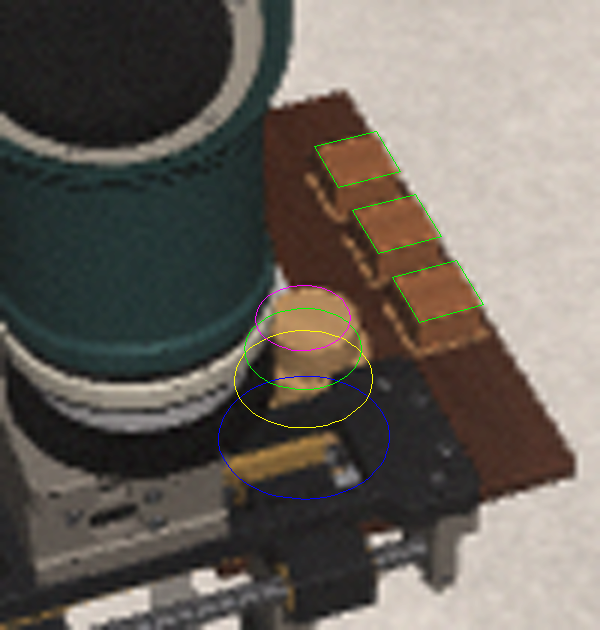

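The blocks match their outlines in both views. The small disc seems about 4 mm towards +x, so I'll compare frames.

Run:
```python
from h import *
from car import W,C
t=np.linspace(0,2*np.pi,60); q=[514.4,97.6,.2575]; box=(195,195,240,240);k=8
out=[]
for f in('t9','t11','t13'):
    i=cv2.imread(f'pics/{f}.png')
    big=cv2.resize(i[box[1]:box[3],box[0]:box[2]],None,fx=k,fy=k,interpolation=cv2.INTER_CUBIC)
    big=cv2.convertScaleAbs(big,alpha=1.7)
    o=big.copy()
    for rad,z,c in((38,16,(255,0,0)),(30,52,(0,255,255)),(25,70,(0,255,0)),(20,88,(255,0,255))):
        cv2.polylines(o,[np.round((proj('top',W(q,np.c_[rad*np.cos(t),rad*np.sin(t),0*t+z]))-[box[0],box[1]]+.5)*k).astype(np.int32)],True,c,1)
    out.append(np.vstack([big,o])[:, :])
r_=np.hstack(out); r_=cv2.resize(r_,None,fx=.73,fy=.73); print(r_.shape); cv2.imwrite('pics/cmp.png',r_)
```

```text
(526, 788, 3)
```

View pics/cmp.png

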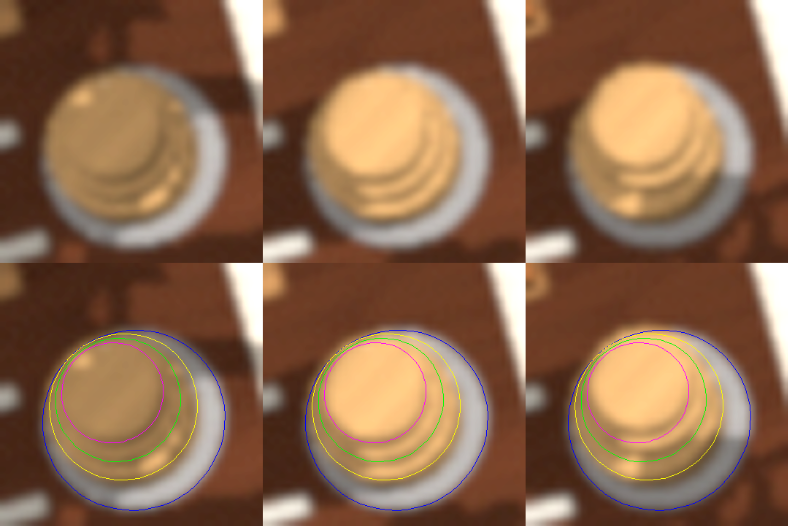

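Run:
```python
from h import *
for f in('t11','t13'):
    i=cv2.imread(f'pics/{f}.png'); hsv=cv2.cvtColor(i,cv2.COLOR_BGR2HSV)
    print(f); print(hsv[200:236:1,195:240,2][:, ::1][::2, ::2])
```

```text
t11
[[111  92  68  64  63  64  64  62  61  61  62  64  64  63  64  63  64  64
   64  65 125 168 173]
 [ 67  65  66  65  65  63  61  60  60  62  65  65  65  64  64  64  64  63
   62  61  97 163 171]
 [ 66  65  64  63  61  60  60  59  60  63  63  64  62  62  61  63  62  62
   62  62  78 149 170]
 [ 64  63  63  62  62  62  60  61  65  73  90  88  89  87  71  66  64  64
   65  65  68 138 171]
 [ 64  64  64  63  64  63  66  92 116 138 144 142 135 128 112  95  74  65
   63  62  62 108 167]
 [ 65  65  64  64  63  67  95 135 146 151 153 151 146 145 130 113 101  74
   63  64  64  87 158]
 [ 65  65  61  57  50  78 126 145 150 153 151 150 153 151 139 124 114 102
   72  62  61  70 146]
 [ 61  53  45  44  58 101 141 148 153 151 150 152 157 152 136 134 122 113
   92  64  64  65 127]
 [ 78  65  44  44  81 116 146 151 151 150 153 157 157 148 140 136 124 111
  109  71  60  60  99]
 [ 96  76  45  45  85 114 148 151 150 152 156 158 152 143 134 135 134 112
  113  82  61  61  77]
 [ 59  47  40  46  89 105 143 150 153 156 158 152 148 132 136 131 129 111
  116  90  63  64  69]
 [ 41  41  40  46  85  96 117
[... 1701 characters left out ...]
117  91  63  64  68]
 [ 41  41  40  46  87 100 100 108 133 144 142 130 113 127 130 127 124 109
  116  91  66  65  67]
 [ 41  40  42  46  77  99  98  95 107 116 116 118 131 123 105 124  82  96
  103  81  69  70  70]
 [ 41  41  42  44  66  94 101  97 108 125 127 119  99  90  98  84  63  76
   74  66  69  63  53]
 [ 42  41  40  40  54  79 100 105 117 131 100  94  95  99  84  61  70  77
   63  50  52  49  50]
 [ 41  41  42  41  45  68  81 106 136 142 107  99  91  76  62  68  77  72
   51  48  51  59  67]
 [ 41  43  42  43  42  48  70  75  79  81  73  67  65  66  73  76  73  56
   53  52  47  62  70]
 [ 56  55  65  70  50  45  52  65  75  75  74  74  75  76  76  68  53  47
   63  57  46  61  69]]
```

```bash
cat > edge.py <<'E'
from h import *
from scipy.ndimage import map_coordinates
def small(f,z,rad,c0,angs,n='top'):
    i=cv2.imread(f'pics/{f}.png').astype(float); g=i.max(2)
    def pt(c,a,rr): return proj(n,np.c_[c[0]+rr*np.cos(a),c[1]+rr*np.sin(a),np.full_like(rr,z)])
    c=np.array(c0,float)
    for it in range(8):
        E=[]
        for a in angs:
            rr=np.arange(rad-9,rad+9,.25); uv=pt(c,a,rr); v=map_coordinates(g,[uv[:,1],uv[:,0]],order=1)
            d=np.convolve(v,np.r_[np.ones(8),-np.ones(8)],'same')[10:-10]; k=np.argmax(np.convolve(-d*-1,[1],'same')); 
            E.append((a,rr[10+k]))
        A=np.array(E); s=least_squares(lambda p:p[0]*np.cos(A[:,0])+p[1]*np.sin(A[:,0])-(A[:,1]-rad),[0,0],loss='soft_l1'); c=c+s.x
    return c,np.abs(s.fun).mean()
E
python3 - <<'E'
from edge import *
# convolution sign: inside brighter -> find drop
import numpy as np
for f in('t9','t11','t13'):
    a=np.deg2rad(np.arange(0,360,6)) 
    try: print(f,small(f,88,20,(515,98),a))
    except Exception as e: print(e)
E
```

```text
t9 (array([505.30973042,  93.38259338]), np.float64(2.638364361465315))
t11 (array([503.6108649 ,  94.16103808]), np.float64(2.7694347168539517))
t13 (array([508.39167488,  97.03125019]), np.float64(3.441362563715294))
```

```bash
sed -i 's/k=np.argmax(np.convolve(-d\*-1,\[1\],.same.))/k=np.argmin(d)/' edge.py
python3 - <<'E'
from edge import *
for f in('t9','t11','t13'):
    a=np.deg2rad(np.arange(0,360,6)); print(f,small(f,88,20,(515,98),a))
    # plate ref: z16 r38 (plate brighter than board)
    print('  plate',small(f,16,38,(515,98),np.deg2rad(np.arange(180,330,6))))
# medium exposed on right-bottom (image) => world -y,-x
    print('  med',small(f,70,25,(515,98),np.deg2rad(np.arange(170,300,6))), 'large',small(f,52,30,(515,98),np.deg2rad(np.arange(200,320,6))))
print('init plate',small('top0',16,38,(515,98),np.deg2rad(np.arange(0,360,6))))
E
```

```text
t9 (array([516.78464363,  99.26512697]), np.float64(2.1253598732351833))
  plate (array([514.39664656,  97.47176274]), np.float64(0.39289263788573126))
  med (array([507.33439547,  95.42753764]), np.float64(0.695604778482433)) large (array([507.70636117,  85.63196492]), np.float64(0.8358198952685745))
t11 (array([517.02876396,  98.2371937 ]), np.float64(1.683119730432059))
  plate (array([514.4873955 ,  97.45585184]), np.float64(0.317095329117335))
  med (array([508.28494487,  92.75041976]), np.float64(0.684534323147962)) large (array([520.12697464,  91.26711737]), np.float64(2.7801939978797923))
t13 (array([520.65447103,  96.26376128]), np.float64(1.0671432416215856))
  plate (array([514.76842199,  97.8136721 ]), np.float64(0.35767843972559343))
  med (array([520.11440566,  81.4315372 ]), np.float64(3.1034281304153697)) large (array([520.47551109,  91.81132192]), np.float64(2.8285810387198813))
init plate (array([514.56033963,  97.37566435]), np.float64(0.3969021822247312))
```

The small disc has moved to about 6 mm off centre; it was about 2.7 mm before. That's too close to the 8 mm limit, so I'll move the arm to the far side for a clear view, then mend it.

Emit:
drive_tool --plan '[{"tx": 0,"ty": 0.6,"tz": 0.7,"ax": 0,"ay": 0,"az": 0,"hand": 65},{"tx": 0,"ty": 1.5,"tz": 1,"ax": 0,"ay": 0,"az": 0,"hand": 65},{"tx": 0,"ty": 2.5,"tz": 1,"ax": 0,"ay": 0,"az": 0,"hand": 65},{"tx": 0,"ty": 3.5,"tz": 1,"ax": 0,"ay": 0,"az": 0,"hand": 65},{"tx": 0,"ty": 4.5,"tz": 1,"ax": 0,"ay": 0,"az": 0,"hand": 65}]'

```text
time_s: 42.65
position: [444.4, 9.3, 194.8]
tcp_rot: [[0.255, 0.002, 0.967], [-0.967, -0.001, 0.255], [0.001, -1.0, 0.001]]
force: [0.6, 0.1, 0.2]
grip_width: 59.8
```

Emit:
drive_tool --plan '[{"tx": 0,"ty": 1,"tz": 0,"ax": 0,"ay": 0,"az": 0,"hand": 65},{"tx": 0,"ty": 2,"tz": 0,"ax": 0,"ay": 0,"az": 0,"hand": 65},{"tx": 0,"ty": 3,"tz": 0,"ax": 0,"ay": 0,"az": 0,"hand": 65},{"tx": 0,"ty": 4,"tz": 0,"ax": 0,"ay": 0,"az": 0,"hand": 65},{"tx": 0,"ty": 5,"tz": 0,"ax": 0,"ay": 0,"az": 0,"hand": 65}]'

```text
time_s: 43.07
position: [443.9, 209.7, 194.5]
tcp_rot: [[0.256, 0.001, 0.967], [-0.967, -0.0, 0.256], [0.0, -1.0, 0.001]]
force: [1.2, 0.1, 0.3]
grip_width: 59.5
```

Emit:
drive_tool --plan '[{"tx": 0,"ty": 1,"tz": 0,"ax": 0,"ay": 0,"az": 0,"hand": 65},{"tx": 0,"ty": 2,"tz": 0,"ax": 0,"ay": 0,"az": 0,"hand": 65},{"tx": 0,"ty": 3,"tz": 0,"ax": 0,"ay": 0,"az": 0,"hand": 65}]'

```text
time_s: 43.32
position: [443.8, 329.7, 194.3]
tcp_rot: [[0.256, 0.0, 0.967], [-0.967, 0.0, 0.256], [0.0, -1.0, 0.0]]
force: [0.7, 0.4, 0.2]
grip_width: 59.8
```

```bash
cat > pv.py <<'E'
import sys
from edge import *
from car import W
def view(tag):
    im=snap('top',f't{tag}');im2=snap('side',f's{tag}'); print(r.sense()['position'].round(1),r.sense()['time_s'])
    t=np.linspace(0,2*np.pi,60); out=[]
    for n,f,q,box,k in(('top',f't{tag}',[514.4,97.6,.2575],(195,195,240,240),8),('side',f's{tag}',[516.6,97.1,.2575],(255,145,305,200),8)):
        i=cv2.imread(f'pics/{f}.png'); big=cv2.convertScaleAbs(cv2.resize(i[box[1]:box[3],box[0]:box[2]],None,fx=k,fy=k,interpolation=cv2.INTER_CUBIC),alpha=1.7); o=big.copy()
        for rad,z,c in((38,16,(255,0,0)),(30,52,(0,255,255)),(25,70,(0,255,0)),(20,88,(255,0,255))):
            cv2.polylines(o,[np.round((proj(n,W(q,np.c_[rad*np.cos(t),rad*np.sin(t),0*t+z]))-[box[0],box[1]]+.5)*k).astype(np.int32)],True,c,1)
        out.append(cv2.copyMakeBorder(np.hstack([big,o]),0,0,0,800-2*big.shape[1],cv2.BORDER_CONSTANT))
    cv2.imwrite(f'pics/pv{tag}.png',cv2.resize(np.vstack(out),None,fx=.74,fy=.74))
    print('top small',small(f't{tag}',88,20,(518,97),np.deg2rad(np.arange(0,360,6))))
    print('side small',small(f's{tag}',88,20,(520,97),np.deg2rad(np.arange(0,360,6)),'side'))
view(sys.argv[1])
E
python3 pv.py 14
```

```text
[441.5 335.5 194.8] 43.4167
top small (array([520.67818136,  96.29100169]), np.float64(1.0425770549291455))
side small (array([520.72900127,  95.00903089]), np.float64(0.8154440664510355))
```

View pics/pv14.png

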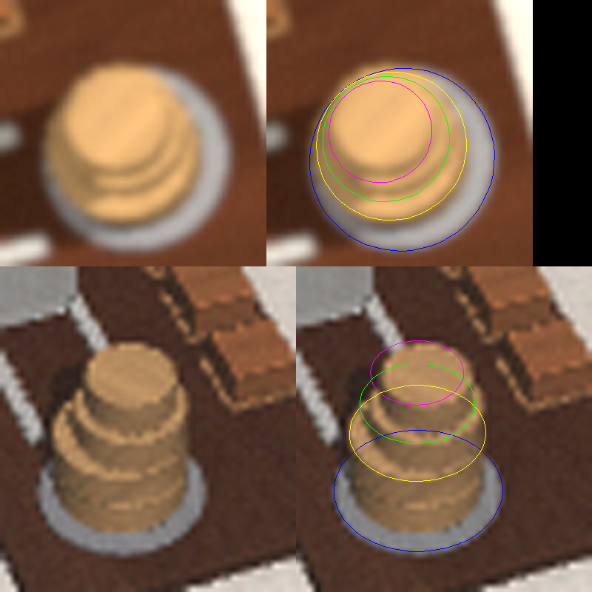

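Run:
```python
from edge import *
A=lambda a,b:np.deg2rad(np.arange(a,b,5))
for n,f in(('side','s14'),('top','t14')):
    print(n,'plate',small(f,16,38,(515,97),A(180,345),n))
    for rng in((170,370),(190,350),(200,340)):
        print('  med',small(f,70,25,(519,97),A(*rng),n),'large',small(f,52,30,(516,99),A(*rng),n))
    print('  small',small(f,88,20,(520,96),A(0,360),n))
```

```text
side plate (array([516.79040243,  96.03883496]), np.float64(0.5167581640908129))
  med (array([520.748966  ,  95.82677465]), np.float64(0.7370569510191707)) large (array([516.46148904,  97.66043975]), np.float64(0.8346756722136695))
  med (array([520.96661141,  95.80748268]), np.float64(0.4417058255549019)) large (array([516.84367264,  97.62874392]), np.float64(0.5838489349481599))
  med (array([521.11331023,  95.76490168]), np.float64(0.4278355730190627)) large (array([516.87343355,  97.59726166]), np.float64(0.632191315284243))
  small (array([520.741781  ,  94.93046983]), np.float64(0.9972080475830098))
top plate (array([514.73779455,  97.70023046]), np.float64(0.2599075825734103))
  med (array([514.33231973,  81.96513045]), np.float64(2.3141647775910137)) large (array([515.74003233,  89.31736246]), np.float64(2.5227149560252493))
  med (array([514.60039005,  82.09855421]), np.float64(2.2234658872651196)) large (array([517.87215461,  91.66353055]), np.float64(2.7721888864450506))
  med (array([514.5504272 ,  82.04950869]), np.float64(2.4704494546694)) large (array([518.80597287,  92.15243907]), np.float64(2.818525351129782))
  small (array([520.65569324,  96.2278681 ]), np.float64(1.0834701407225253))
```

The side view gives the layout relative to the plate centre. The large pair is about 1.6 mm off, the medium about 4.2 mm, and the small about 4 mm. The top view puts the small at about 6 mm. All are inside 8 mm and flat, so regripping the stack is the bigger risk and I'll leave it. Next is the knob.

Emit:
drive_tool --plan '[{"tx": 0.3,"ty": -0.7,"tz": 0,"ax": 0,"ay": 0,"az": 0,"hand": 50},{"tx": 0.7,"ty": -1.7,"tz": 0,"ax": 0,"ay": 0,"az": 0,"hand": 50},{"tx": 0.7,"ty": -1.7,"tz": 0,"ax": 0,"ay": 0,"az": 0,"hand": 50},{"tx": 0.7,"ty": -1.7,"tz": 0,"ax": 0,"ay": 0,"az": 0,"hand": 50},{"tx": 0.7,"ty": -1.7,"tz": 0,"ax": 0,"ay": 0,"az": 0,"hand": 50}]'

```text
time_s: 43.83
position: [472.4, 259.1, 194.3]
tcp_rot: [[0.255, 0.0, 0.967], [-0.967, 0.0, 0.255], [-0.0, -1.0, 0.0]]
force: [-0.0, 0.1, 0.1]
grip_width: 46.0
```

Emit:
drive_tool --plan '[{"tx": 0,"ty": 0,"tz": 0,"ax": 0,"ay": 0,"az": 0,"hand": 50},{"tx": 0,"ty": 0,"tz": 0,"ax": 0,"ay": 0,"az": 0,"hand": 50}]'

```text
time_s: 44.0
position: [471.9, 260.5, 194.4]
tcp_rot: [[0.258, 0.0, 0.966], [-0.966, 0.001, 0.258], [-0.001, -1.0, 0.0]]
force: [0.3, -0.3, -0.0]
grip_width: 46.1
```

Emit:
drive_tool --plan '[{"tx": 0,"ty": 0.05,"tz": -0.9,"ax": 0,"ay": 0,"az": 0,"hand": 50},{"tx": 0,"ty": 0.05,"tz": -1.8,"ax": 0,"ay": 0,"az": 0,"hand": 50},{"tx": 0,"ty": 0.05,"tz": -2.6,"ax": 0,"ay": 0,"az": 0,"hand": 50},{"tx": 0,"ty": 0.05,"tz": -2.6,"ax": 0,"ay": 0,"az": 0,"hand": 50},{"tx": 0,"ty": 0.05,"tz": -2.6,"ax": 0,"ay": 0,"az": 0,"hand": 50}]'

```text
time_s: 44.42
position: [471.2, 261.9, 89.5]
tcp_rot: [[0.257, -0.003, 0.966], [-0.966, -0.001, 0.257], [-0.0, -1.0, -0.003]]
force: [1.0, 1.6, 0.2]
grip_width: 45.9
```

Emit:
drive_tool --plan '[{"tx": 0,"ty": 0,"tz": -0.4,"ax": 0,"ay": 0,"az": 0,"hand": 50},{"tx": 0,"ty": 0,"tz": -0.9,"ax": 0,"ay": 0,"az": 0,"hand": 50},{"tx": 0,"ty": 0,"tz": -1.25,"ax": 0,"ay": 0,"az": 0,"hand": 50},{"tx": 0,"ty": 0,"tz": -1.25,"ax": 0,"ay": 0,"az": 0,"hand": 50},{"tx": 0,"ty": 0,"tz": -1.25,"ax": 0,"ay": 0,"az": 0,"hand": 10}]'

```text
time_s: 44.83
position: [472.9, 261.9, 41.1]
tcp_rot: [[0.256, 0.001, 0.967], [-0.967, 0.001, 0.256], [-0.0, -1.0, 0.001]]
force: [0.6, 1.0, -0.5]
grip_width: 41.4
```

Emit:
drive_tool --plan '[{"tx": 0,"ty": 0,"tz": 0,"ax": 0,"ay": 0,"az": 0,"hand": 10},{"tx": 0,"ty": 0,"tz": 0,"ax": 0,"ay": 0,"az": 0,"hand": 10},{"tx": 0,"ty": 0,"tz": 0,"ax": 0,"ay": 0,"az": 0,"hand": 10},{"tx": 0,"ty": 0,"tz": 0,"ax": 0,"ay": 0,"az": 0,"hand": 10}]'

```text
time_s: 45.17
position: [472.2, 261.5, 41.3]
tcp_rot: [[0.256, 0.0, 0.967], [-0.967, -0.0, 0.256], [0.0, -1.0, -0.0]]
force: [-3.2, -1.2, 6.1]
grip_width: 23.5
```

Emit:
drive_tool --plan '[{"tx": 0.08,"ty": -0.3,"tz": 0,"ax": 0,"ay": 0,"az": 0,"hand": 10},{"tx": 0.16,"ty": -0.6,"tz": 0,"ax": 0,"ay": 0,"az": 0,"hand": 10},{"tx": 0.24,"ty": -0.9,"tz": 0,"ax": 0,"ay": 0,"az": 0,"hand": 10},{"tx": 0.32,"ty": -1.2,"tz": 0,"ax": 0,"ay": 0,"az": 0,"hand": 10},{"tx": 0.4,"ty": -1.5,"tz": 0,"ax": 0,"ay": 0,"az": 0,"hand": 10}]'

```text
time_s: 45.58
position: [488.2, 201.2, 41.3]
tcp_rot: [[0.256, -0.0, 0.967], [-0.967, 0.001, 0.256], [-0.001, -1.0, 0.0]]
force: [-4.7, 2.1, 8.4]
grip_width: 23.3
```

Emit:
drive_tool --plan '[{"tx": 0.03,"ty": -0.1,"tz": 0,"ax": 0,"ay": 0,"az": 0,"hand": 10},{"tx": 0.05,"ty": -0.2,"tz": 0,"ax": 0,"ay": 0,"az": 0,"hand": 10},{"tx": 0.08,"ty": -0.3,"tz": 0,"ax": 0,"ay": 0,"az": 0,"hand": 10},{"tx": 0.1,"ty": -0.38,"tz": 0,"ax": 0,"ay": 0,"az": 0,"hand": 10}]'

```text
time_s: 45.92
position: [492.3, 185.7, 41.2]
tcp_rot: [[0.255, -0.0, 0.967], [-0.967, 0.0, 0.255], [-0.0, -1.0, -0.0]]
force: [-5.4, 2.3, 8.2]
grip_width: 23.5
```

Emit:
drive_tool --plan '[{"tx": 0.01,"ty": -0.05,"tz": 0,"ax": 0,"ay": 0,"az": 0,"hand": 10},{"tx": 0.02,"ty": -0.09,"tz": 0,"ax": 0,"ay": 0,"az": 0,"hand": 10},{"tx": 0.02,"ty": -0.09,"tz": 0,"ax": 0,"ay": 0,"az": 0,"hand": 10}]'

```text
time_s: 46.17
position: [492.7, 184.0, 41.3]
tcp_rot: [[0.256, 0.0, 0.967], [-0.967, 0.003, 0.256], [-0.003, -1.0, 0.001]]
force: [-5.3, 5.7, 7.9]
grip_width: 23.4
```

Emit:
drive_tool --plan '[{"tx": 0.01,"ty": -0.05,"tz": 0,"ax": 0,"ay": 0,"az": 0,"hand": 10},{"tx": 0.01,"ty": -0.05,"tz": 0,"ax": 0,"ay": 0,"az": 0,"hand": 10},{"tx": 0.01,"ty": -0.05,"tz": 0,"ax": 0,"ay": 0,"az": 0,"hand": 10}]'

```text
time_s: 46.42
position: [492.8, 184.0, 41.3]
tcp_rot: [[0.257, 0.0, 0.966], [-0.966, 0.005, 0.257], [-0.005, -1.0, 0.002]]
force: [-6.1, 8.4, 5.7]
grip_width: 23.4
```

It stopped at the end stop: the position held while the force rose, about 80 mm travelled. I'll release, lift and check.

Emit:
drive_tool --plan '[{"tx": -0.01,"ty": 0.05,"tz": 0,"ax": 0,"ay": 0,"az": 0,"hand": 10},{"tx": -0.01,"ty": 0.05,"tz": 0,"ax": 0,"ay": 0,"az": 0,"hand": 50},{"tx": -0.01,"ty": 0.05,"tz": 0,"ax": 0,"ay": 0,"az": 0,"hand": 50},{"tx": -0.01,"ty": 0.05,"tz": 0,"ax": 0,"ay": 0,"az": 0,"hand": 50},{"tx": -0.01,"ty": 0.05,"tz": 0.4,"ax": 0,"ay": 0,"az": 0,"hand": 50}]'

```text
time_s: 46.83
position: [492.2, 180.4, 54.2]
tcp_rot: [[0.254, -0.004, 0.967], [-0.967, -0.002, 0.254], [0.001, -1.0, -0.004]]
force: [-0.9, -0.9, -0.3]
grip_width: 45.7
```

Emit:
drive_tool --plan '[{"tx": 0,"ty": 0,"tz": 0.8,"ax": 0,"ay": 0,"az": 0,"hand": 50},{"tx": 0,"ty": 0,"tz": 1.7,"ax": 0,"ay": 0,"az": 0,"hand": 50},{"tx": 0,"ty": 0,"tz": 2.6,"ax": 0,"ay": 0,"az": 0,"hand": 50},{"tx": -0.2,"ty": 0.6,"tz": 3.3,"ax": 0,"ay": 0,"az": 0,"hand": 50},{"tx": -0.5,"ty": 1.5,"tz": 3.5,"ax": 0,"ay": 0,"az": 0,"hand": 50}]'

```text
time_s: 47.25
position: [477.6, 239.9, 200.4]
tcp_rot: [[0.247, 0.007, 0.969], [-0.969, -0.0, 0.247], [0.002, -1.0, 0.007]]
force: [1.5, 1.6, -0.2]
grip_width: 45.8
```

Emit:
drive_tool --plan '[{"tx": -0.2,"ty": 0.8,"tz": 0,"ax": 0,"ay": 0,"az": 0,"hand": 50},{"tx": -0.5,"ty": 1.6,"tz": 0,"ax": 0,"ay": 0,"az": 0,"hand": 50},{"tx": -0.8,"ty": 2.4,"tz": 0,"ax": 0,"ay": 0,"az": 0,"hand": 50},{"tx": -0.8,"ty": 2.6,"tz": 0,"ax": 0,"ay": 0,"az": 0,"hand": 50},{"tx": -0.8,"ty": 2.6,"tz": 0,"ax": 0,"ay": 0,"az": 0,"hand": 50}]'

```text
time_s: 47.67
position: [440.5, 348.7, 196.3]
tcp_rot: [[0.26, 0.0, 0.966], [-0.966, 0.001, 0.26], [-0.001, -1.0, 0.0]]
force: [0.1, -0.2, 0.1]
grip_width: 45.7
```

```bash
python3 pv.py 15
python3 - <<'E'
from edge import *
A=lambda a,b:np.deg2rad(np.arange(a,b,5))
n,f='side','s15'
print('plate',small(f,16,38,(515,97),A(180,345),n),'large',small(f,52,30,(516,99),A(190,350),n),'med',small(f,70,25,(520,97),A(190,350),n))
im=cv2.imread('pics/t15.png'); crop(im,100,140,400,320,2.6,'t15c'); crop(cv2.imread('pics/s15.png'),180,90,360,330,2.5,'s15c')
v=im.max(2); m=(v<32).astype(np.uint8); m[:165]=0;m[280:]=0;m[:,:150]=0;m[:,215:]=0
k,l,st,c=cv2.connectedComponentsWithStats(m,connectivity=4)
for i in range(1,k):
    if st[i,4]>15: print('knob',c[i],st[i])
from car import W
q=np.array([514.4,97.6,.2575]); t=np.linspace(0,6.28,40)
for j in(74,77,80):
    ring=np.concatenate([np.c_[12*np.cos(t),171-j+12*np.sin(t),0*t+h] for h in(25,71)])
    h=cv2.convexHull(proj('top',W(q,ring)).astype(np.float32))[:,0]; M=cv2.moments(h); print(j,M['m10']/M['m00'],M['m01']/M['m00'])
E
```

```text
[442.2 345.  195.7] 47.7667
top small (array([520.68228083,  96.27896263]), np.float64(1.0539194319038887))
side small (array([521.07217584,  94.79537778]), np.float64(0.8720349840397366))
plate (array([516.81924712,  95.99981277]), np.float64(0.5424454518629284)) large (array([516.7851218 ,  97.62868122]), np.float64(0.6222326066776123)) med (array([520.99877376,  95.79820983]), np.float64(0.42655809417210433))
knob [178.67123288 230.01369863] [174 226  11   9  73]
74 176.12463293017254 230.65965951047068
77 177.3515963504121 230.3045598631632
80 178.5783423736065 229.94952319343784
```

View pics/t15c.png

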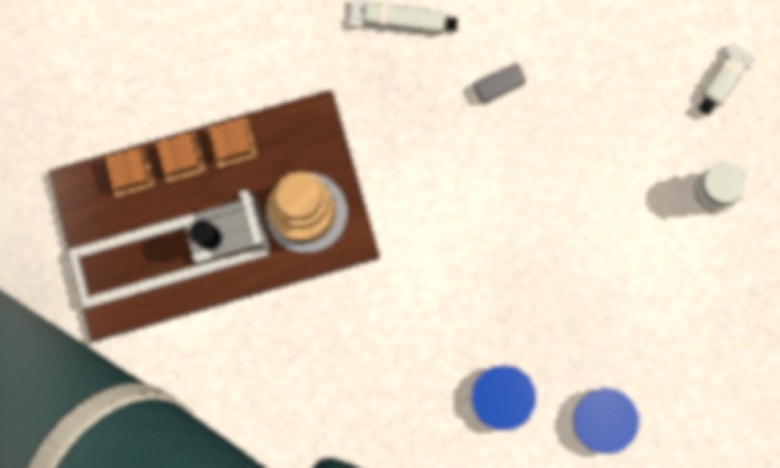

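View pics/s15c.png

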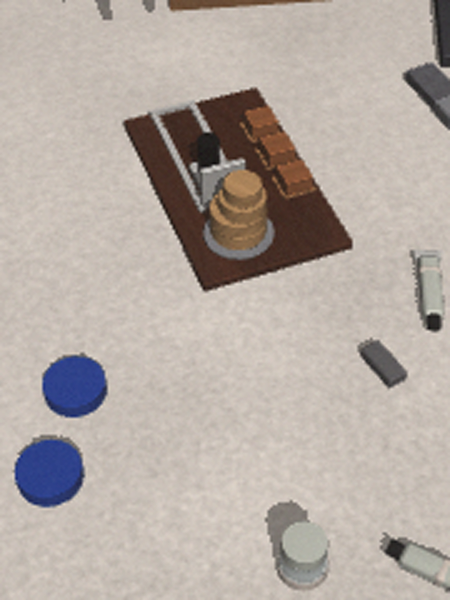

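View pics/pv15.png

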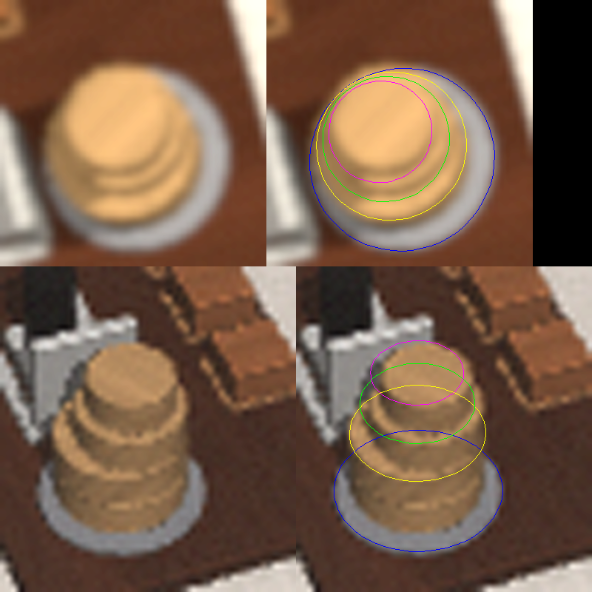

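The stop is home: the knob silhouette matches 80 mm. The pile hasn't changed, the blocks are on the marks and the bystanders are in place. Handing in.

```bash
python3 -c "
from plant import workorder,r
print(workorder.hand_in(), r.sense()['time_s'])"
```

```text
the job is handed in; nothing more can be done
the job is handed in; nothing more can be done
```

The job is done and handed in at about 48 s. I slid the stop fully open, then stacked both large discs, the one medium and the small on the plate. The three blocks went onto the three marks, and I slid the stop home last. The two blue discs and the other bystanders were left where they were.

**Last checks:**
- **Stop:** the knob outline matches 80 mm of travel, which is fully home.
- **Blocks:** in the last overlay (before the stop went home) they matched their marks to within about 2 mm, square to the row. The final pictures show them unchanged, judged by eye.
- **Pile:** it looks flat and still, judged by eye.

**Disagreement:** the medium and small discs shifted 3–4 mm between the second and third block placings. The cause is unknown: either a random knock or a brush during the retreat. I did not re-centre them, as regripping the stack seemed the bigger risk. The offsets from the plate centre are:

| Disc | Side view | Top view |
|---|---|---|
| Upper large | about 1.6 mm | 2.8 mm (when placed) |
| Medium | about 4.2 mm | not usable |
| Small | about 4.4 mm | about 6.2 mm |

All of these are inside the 8 mm limit, but the small disc has the least margin.

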